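# Nest the seed tubs in the caddy and stow it under the shelf

## Task

Clear up after the bird-feeder session: stand all the seed tubs that are there, with the small one now in the caddy, upright in the plywood caddy, nested one inside another in order of size, each fully down. Then slide the loaded caddy between its rails under the shelf until its front is flush against the cork bin, and let go; leave the bird feeder, the glue gun and the screwdriver alone.

Things in the scene. Friction and masses are not known exactly. Their poses are not given: they have to be found in the camera images.
- tub1: widest of the grey plastic seed tubs: round, open on top, 152 mm outside diameter, 54 mm tall, wall 8 mm, base 10 mm thick (lowest 20 mm narrows so that the foot is 144 mm across); stands upright on the bench at the start; origin at the centre of its underside, z up its axis. May be absent (one of tub1 to tub4 can be missing)
- tub2: second widest of the grey plastic seed tubs: round, open on top, 128 mm outside diameter, 60 mm tall, wall 8 mm, base 10 mm thick (lowest 20 mm narrows so that the foot is 120 mm across); stands upright on the bench at the start; origin at the centre of its underside, z up its axis. May be absent (one of tub1 to tub4 can be missing)
- tub3: third widest of the grey plastic seed tubs: round, open on top, 104 mm outside diameter, 66 mm tall, wall 8 mm, base 10 mm thick (lowest 20 mm narrows so that the foot is 96 mm across); stands upright on the bench at the start; origin at the centre of its underside, z up its axis. May be absent (one of tub1 to tub4 can be missing)
- tub4: fourth widest of the grey plastic seed tubs: round, open on top, 80 mm outside diameter, 72 mm tall, wall 8 mm, base 10 mm thick (lowest 20 mm narrows so that the foot is 72 mm across); stands upright on the bench at the start; origin at the centre of its underside, z up its axis. May be absent (one of tub1 to tub4 can be missing)
- tub5: narrowest of the grey plastic seed tubs: round, open on top, 56 mm outside diameter, 78 mm tall, wall 8 mm, base 10 mm thick (lowest 20 mm narrows so that the foot is 48 mm across); stands in the empty caddy at the start; origin at the centre of its underside, z up its axis. Always there
- caddy: loose plywood tray 176 x 176 mm, floor 8 mm thick, rim 18 mm high, 5 mm thick, 0.25 to 0.5 kg; a tongue on its -y side carries an upright handle post. Starts between the rails, outside the shelf, 160 to 220 mm short of the cork bin. Origin at the centre of the tray's underside; +y points away from the post, towards the bin
- caddy_nose (a point): foot of the caddy's leading (+y) face, middle of its width
- caddy_grip (a point): centre of the top of the caddy's handle post: 26 x 26 mm, square to the tray, top 80 mm above the bench, 138 mm from the tray's centre
- bay: fixed storage bay: white open cork bin 176 mm wide, 110 mm deep, 80 mm high; from it two wooden guide rails, 16 mm high, 12 mm thick, 183 mm apart inside, run 420 mm along -y; the caddy slides between them on the bench. Origin at the foot of the middle of the bin's front face, which the caddy butts against; +y points into the bin, z up
- bay_edge (a point): middle of the lower front edge of the bay's plywood shelf, 150 mm above the bench, at y = -125 mm in the bay's frame; the shelf is 14 mm thick, 256 mm wide and runs from here 235 mm along the bay's +y, over the bin; goods on it up to 240 mm; stands on four 16 mm square posts at the bay's x = +-117, y = -115 and +100 mm
- feeder: bystander: finished bird feeder, a carton 190 x 90 mm, 109 mm high, roofed with corks; origin at the centre of its underside; leave alone
- gluegun: bystander: green glue gun lying flat, about 280 x 130 mm, 40 mm high; origin under its barrel; leave alone
- driver: bystander: screwdriver with a red handle, 200 mm long; origin under its middle; leave alone
Things that resemble listed ones, but are neither listed nor needed, are in the scene too. Leave any yellow look-alike of the tub4 alone.

How it is judged:
By the outcome, as a careful person would: the job done as asked, in the order asked, and still so for the second after the job is handed in, with the robot touching nothing.
Of tub1, tub2, tub3, tub4 only 3 to 4 are there at a start; the rules pass over those that are not, and their reading is None.
At some moment in a run one of tub1, tub2, tub3 may be knocked a few centimetres aside while the robot is not near it.
It also fails if it takes over 208 s, if anything falls off the work surface, if the arm or the gripper's body presses on something with over 40 N, if the wrist force passes 120 N, or if a joint passes its speed limit or range.

## Robot

A 7-joint arm with a two-finger parallel gripper is mounted at the origin on the work surface. World frame = base frame: x ahead of the robot, y to its left, z up, the work surface at z = 0. Lengths are in m, angles in rad, forces in N, time in s.
With the tool pointing down it reaches from about 0.35 to 0.775 m from the base axis. Payload 3.1 kg.
Tool frame: the origin (TCP) lies midway between the tips of the shut fingers; the grasp point (between the pads) lies pinch_z behind it (pinch_z is the distance from the TCP to the grasp point, in m); z points along the fingers, y is the direction in which the jaws open and shut (so a half turn about z gives the same grasp; the last joint's range is limited). The gripper opens to 85 mm and grips with 20 to 120 N. Pads are 22 mm wide; open, the fingers measure 114 mm over their backs; the gripper's body (76 mm by 85 mm) begins 54 mm behind the grasp point. The pads swing forward as they close: fully open they stand 13 mm farther back than shut.
Start: joints at [1.106, 0.311, 0.014, 1.512, -0.004, 1.319, -0.027], TCP at [0.226, -0.502, 0.231] pointing down, gripper open.
Joint ranges: [-2.7, 2.7], [-0.3, 1.91], [-1.27, 1.3], [0.12, 2.57], [-1.44, 4.58], [0.2, 2.03], [-3.05, 3.05]. Speed limits (rad/s): [2.79, 2.79, 3.14, 3.14, 3.14, 3.14, 3.14].

## Interface

Orientations are given as a 3x3 rotation matrix whose columns are the frame's x, y, z axes.
In Python, from rig import * gives the robot as it stands.
- The arm moves only by the tool arm_command, never from a script. Its argument "increments" is a list of rows, each an object with "travel": the shift along the tool's x, y, z in units of 250 mm (1.0 is 250 mm), a list of three; "delta_rot": the turn, a rotation vector about the tool's x, y, z in units of pi/2 rad (1.0 is pi/2 rad), a list of three; "fingers": the closure, from 0 (fully open) to 1 (shut). In form: [{"travel": [dx, dy, dz], "delta_rot": [ax, ay, az], "fingers": fingers}, ...]. A call has exactly 5 rows; each row is the pose to reach, as a shift and turn from the pose measured when the call began, along the tool's axes at that moment; what a row does not reach only later rows make up. A row lasts 1/8 s, in which the tool goes at most 62.5 mm and 10.7 degrees, less where a joint would pass 70% of its speed; a pose out of reach is approached as far as the arm can. A call with a number of a shift or a turn outside -1 to 1 is refused whole. A call with a gripper value outside its range is refused whole. The fingers move at their own pace and stop on an object; the grip force is fixed at half the most. Time passes only in rows, so rows that repeat a pose let the fingers close, or fill a call up. It gives the time, the measured TCP pose, the force and the opening at its end, in the units of the state.
- observe(): the state, without advancing time (a new reading comes with each control period).
- camera(name): name is "side" or "top"; returns the picture (480x640x3 uint8, red, green, blue); there is no depth.
- camera_params(name): a dict with "intrinsics" (3x3 intrinsics, pixels), "position" and "orientation" of the camera in the world. Camera axes: x right, y down, z forward; pixel columns grow to the right and rows downward; lengths in m; the calibration is good to about 2 mm. A picture is of the moment at which its call begins. camera_params takes no time and is no camera call.
- close_job(): hands the job in, once; it reports no verdict.
Trained networks look in the newest picture that a camera, given by its name, has taken for a name from the list of things; names that differ only in an ending like _2 or _b are one class to them, and where a whole thing is asked for, a point or a joint stands for the part that bears it (a point fixed in the world has none). Each returns a list of dicts, best first, with "p" (0 to 1); they miss things now and then, are a little off and sometimes report something else, mostly with a low value. They report only what shows in the picture. A call takes as long as a camera call. They do not tell look-alikes from the thing itself.
- boxes_of(camera, target): "extent" ([left, top, width, height] in pixels, round what is visible of it).
- mark_of(camera, target): "xy" ([column, row] in pixels: a listed point, or the origin of a listed thing).
The state is a dict: "t": time; "qpos": joint angles; "joint_vel": joint speeds; "joint_efforts": joint torques, N m; "ee_pos": TCP position; "tool_rot": TCP orientation; "wrist_force": force on the tool from outside, world axes, zero at the start; "moment": the same for the moment, N m; "finger_gap": opening from 0.0 (shut) to 1.0 (fully open).
Only numpy, scipy, OpenCV 4.12 (cv2) and the standard library are available. Lean on these libraries where they do the work, as an engineer would, in place of code of your own. Each camera call takes 0.05 s, during which the arm holds its last target.

## Working session

There is one attempt and no reset: what is moved stays moved. The work goes in short steps, Python scripts to look and compute and a tool call to move; the robot and the scene stay as the last step left them, time stands still between calls to the robot, and variables do not carry over. Pictures are saved under pics/ and viewed, and the job is handed in when it is done.

Besides the shell and the picture viewer there is one more tool, called after "Call:" as name(argument=value, ...), one argument or row to a line, values as JSON. arm_command: Moves the arm, as the interface text tells. Its arguments: {"type":"object","properties":{"increments":{"type":"array"}},"required":["increments"]}

```bash
ls; mkdir -p pics; python3 - <<'E'
from rig import *
import cv2
s=observe()
for k,v in s.items(): print(k,v)
try: print('pinch',pinch_z)
except Exception as e: print(e)
for c in ['side','top']:
    im=camera(c); cv2.imwrite(f'pics/{c}0.png',im[:,:,::-1])
    print(c,camera_params(c))
E
```

```text
pics
t 0.0
qpos [ 1.10627877  0.31176758  0.01392868  1.51307735 -0.00440944  1.31918484
 -0.02722292]
joint_vel [ 6.93445557e-04 -1.43766196e-03  4.34191408e-04  1.93588046e-05
 -3.65703717e-04  1.31415775e-03  9.98072965e-04]
joint_efforts [-2.41209100e-04 -3.79914844e+01  1.45681067e-01 -2.30587006e+01
  1.22043278e-02  1.35477085e-02  1.34989602e-05]
ee_pos [ 0.22542443 -0.50087408  0.23018972]
tool_rot [[ 9.11890552e-01  4.10432111e-01 -1.05104095e-03]
 [ 4.10433450e-01 -9.11887985e-01  2.16477112e-03]
 [-6.99400295e-05 -2.40541669e-03 -9.99997105e-01]]
wrist_force [-0.18197186  1.19384847  0.19636979]
moment [ 0.04747504 -0.04770356 -0.02818906]
finger_gap 1.0019346529682285
pinch 0.0187
side {'intrinsics': array([[525.20156348,   0.        , 319.96550892],
       [  0.        , 525.20156348, 239.2354082 ],
       [  0.        ,   0.        ,   1.        ]]), 'position': array([0.22310093, 0.74440446, 1.1578279 ]), 'orientation': array([[-0.94512154, -0.25302267,  0.20669979],
       [-0.32670499,  0.7260551 , -0.60506846],
       [ 0.0030206 , -0.63939309, -0.76887408]])}
top {'intrinsics': array([[515.21867175,   0.        , 321.56194975],
       [  0.        , 515.21867175, 240.07601853],
       [  0.        ,   0.        ,   1.        ]]), 'position': array([ 0.3768774 , -0.03961072,  1.3800014 ]), 'orientation': array([[-0.0105588 , -0.99366335,  0.11190018],
       [-0.99994302,  0.01031649, -0.00274422],
       [ 0.00157241, -0.11192278, -0.99371566]])}
```

View pics/top0.png

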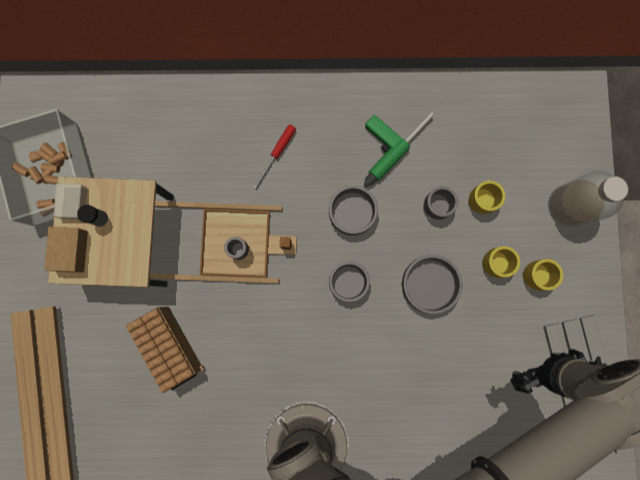

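View pics/side0.png

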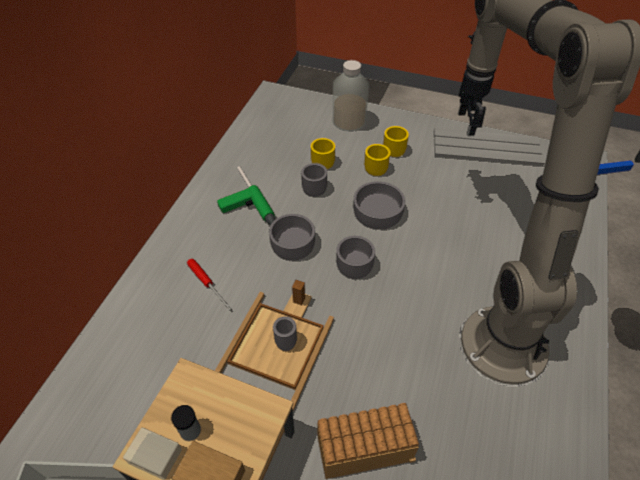

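Grey round tubs in the top view: (432,284) widest → tub1; (353,210) → tub2; (349,282) → tub3; (441,203) → tub4; (236,248) in the caddy → tub5. The yellow ones at (488,197), (502,262) and (545,276) are look-alikes, so I leave them alone. All four bench tubs are there. Next I measure them.

```bash
cat > h.py <<'E'
from rig import *
import numpy as np, cv2
TUB={1:(.076,.054),2:(.064,.060),3:(.052,.066),4:(.040,.072),5:(.028,.078)}
P={c:camera_params(c) for c in('top','side')}
def proj(c,X):
    p=P[c];q=(np.atleast_2d(X)-p['position'])@p['orientation'];u=q@p['intrinsics'].T
    return u[:,:2]/u[:,2:]
def ray(c,uv,z):
    p=P[c];d=p['orientation']@np.linalg.solve(p['intrinsics'],[uv[0],uv[1],1.])
    o=p['position'];return o+d*(z-o[2])/d[2]
A=np.linspace(0,2*np.pi,120,endpoint=False)
def circ(x,y,r,z): return np.c_[x+r*np.cos(A),y+r*np.sin(A),np.full(120,z)]
def ring(c,im,x0,y0,n,z0=0.,w=.02,st=.001,wide=False):
    """outer + inner rim circle: rim is brighter than the inside; maximise mean rim-vs-inside step"""
    R,H=TUB[n];g=cv2.GaussianBlur(cv2.cvtColor(im,cv2.COLOR_RGB2GRAY),(3,3),0).astype(np.float32)
    def samp(X):
        u=proj(c,X).astype(np.float32);return cv2.remap(g,u[:,0].reshape(1,-1),u[:,1].reshape(1,-1),cv2.INTER_LINEAR)[0]
    best=(-1e9,)
    for x in np.arange(x0-w,x0+w+1e-9,st):
        for y in np.arange(y0-w,y0+w+1e-9,st):
            m=samp(circ(x,y,R-.004,z0+H));i=samp(circ(x,y,R-.012,z0+H));o=samp(circ(x,y,R+.004,z0+H))
            s=np.mean(np.clip(m-i,-15,15))+.5*np.mean(np.clip(np.abs(o-m),0,15))
            if s>best[0]: best=(s,x,y)
    return best
def snap(c,name=None):
    im=camera(c)
    if name: cv2.imwrite(f'pics/{name}.png',im[:,:,::-1])
    return im
def st():
    s=observe();print('t %.2f'%s['t'],'tcp',s['ee_pos'].round(4),'gap %.3f'%s['finger_gap'],'F',s['wrist_force'].round(1));return s
E
python3 - <<'E'
from h import *
for c in('top','side'):
    im=snap(c)
    for n,g in {1:(.415,-.337),2:(.61,-.124),3:(.42,-.113),4:(.63,-.36),5:(.5,.19)}.items():
        m=mark_of(c,f'tub{n}')
        z=0.008 if n==5 else 0
        print(c,n,[(np.round(k['xy'],0),round(k['p'],2),ray(c,k['xy'],z)[:2].round(3)) for k in m[:4]])
        print('   ring',np.round(ring(c,im,*g,n,z0=z,w=.035,st=.0015),4))
    for t,z in dict(caddy=0,caddy_nose=0,caddy_grip=.08,bay=0,bay_edge=.15,feeder=0,gluegun=0,driver=0).items():
        m=mark_of(c,t);print(c,t,[(np.round(k['xy'],0),round(k['p'],2),ray(c,k['xy'],z)[:2].round(4)) for k in m[:2]])
E
```

```text
top 1 [(array([348., 280.]), 0.87, array([ 0.426, -0.112])), (array([356., 216.]), 0.77, array([ 0.596, -0.137])), (array([491., 261.]), 0.75, array([ 0.471, -0.498])), (array([436., 205.]), 0.7, array([ 0.626, -0.356]))]
   ring [17.0529  0.41   -0.3285]
top 2 [(array([348., 280.]), 0.87, array([ 0.426, -0.112])), (array([356., 216.]), 0.77, array([ 0.596, -0.137])), (array([491., 261.]), 0.75, array([ 0.471, -0.498])), (array([436., 205.]), 0.7, array([ 0.626, -0.356]))]
   ring [13.7894  0.608  -0.1275]
top 3 [(array([348., 280.]), 0.87, array([ 0.426, -0.112])), (array([356., 216.]), 0.77, array([ 0.596, -0.137])), (array([491., 261.]), 0.75, array([ 0.471, -0.498])), (array([436., 205.]), 0.7, array([ 0.626, -0.356]))]
   ring [18.2562  0.418  -0.1105]
top 4 [(array([348., 280.]), 0.87, array([ 0.426, -0.112])), (array([356., 216.]), 0.77, array([ 0.596, -0.137])), (array([491., 261.]), 0.75, array([ 0.471, -0.498])), (array([436., 205.]), 0.7, array([ 0.626, -0.356]))]
   ring [17.5717  0.6235 -0.3575]
top 5 [(array([348., 280.]), 0.87, array([ 0.425, -0.112])), (array([356., 2
[... 1895 characters left out ...]
457, -0.49 ])), (array([285., 343.]), 0.79, array([0.506, 0.18 ]))]
   ring [22.2659  0.5055  0.176 ]
side caddy [(array([278., 346.]), 0.83, array([0.5212, 0.188 ]))]
side caddy_nose [(array([262., 377.]), 0.96, array([0.5265, 0.2764])), (array([300., 287.]), 0.69, array([0.5297, 0.0063]))]
side caddy_grip [(array([300., 285.]), 0.87, array([0.5101, 0.0531]))]
side bay [(array([216., 464.]), 0.78, array([0.5392, 0.4892]))]
side bay_edge [(array([235., 381.]), 0.97, array([0.5357, 0.3627]))]
side feeder [(array([364., 450.]), 0.96, array([0.2521, 0.3593]))]
side gluegun [(array([257., 203.]), 0.69, array([ 0.7622, -0.2404]))]
side driver [(array([208., 285.]), 0.67, array([0.7658, 0.083 ]))]
```

```bash
python3 - <<'E'
from h import *
im=camera('top')
g={1:(.4095,-.3285),2:(.606,-.1275),3:(.4175,-.112),4:(.6215,-.357),5:(.508,.1775)}
def draw(c,im):
    o=im.copy()
    for n,(x,y) in g.items():
        R,H=TUB[n];z=.008*(n==5)
        for r in(R,R-.008): cv2.polylines(o,[np.round(proj(c,circ(x,y,r,z+H))*16).astype(np.int32).reshape(-1,1,2)],True,(255,0,0),1,cv2.LINE_AA,4)
    return o
crop=im[180:310,140:310]; cv2.imwrite('pics/cad0.png',cv2.resize(crop,None,fx=4.6,fy=4.6,interpolation=cv2.INTER_CUBIC)[:,:,::-1])
o=draw('top',im)[140:320,210:530];cv2.imwrite('pics/ov0.png',cv2.resize(o,None,fx=2.5,fy=2.5,interpolation=cv2.INTER_CUBIC)[:,:,::-1])
ims=camera('side')
o=ims[270:420,190:360];cv2.imwrite('pics/cads0.png',cv2.resize(o,None,fx=4,fy=4,interpolation=cv2.INTER_CUBIC)[:,:,::-1])
E
```

```text
(no output)
```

View pics/cad0.png

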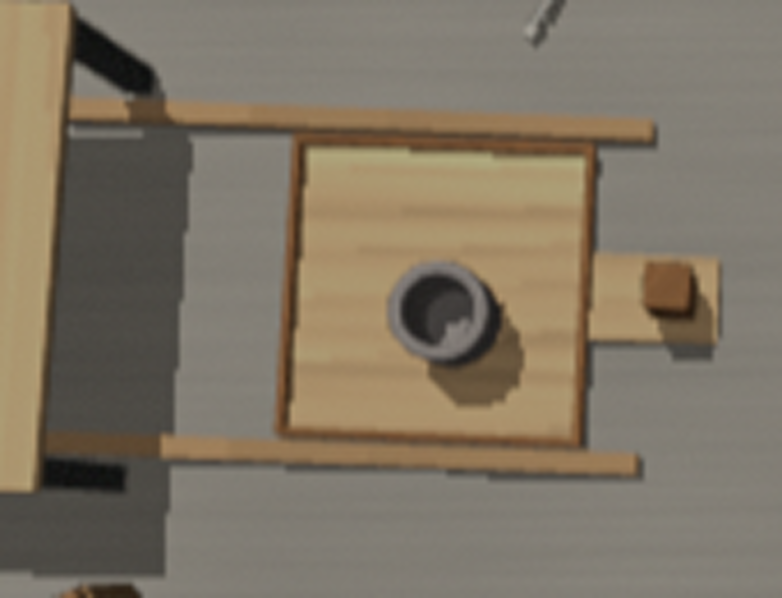

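View pics/ov0.png

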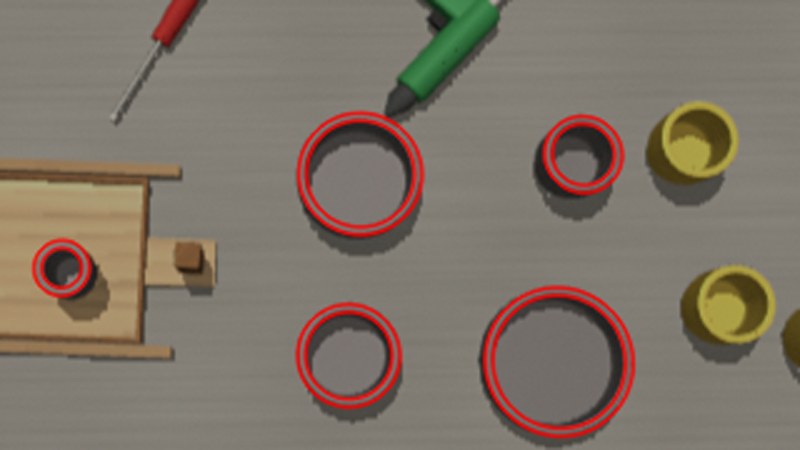

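View pics/cads0.png

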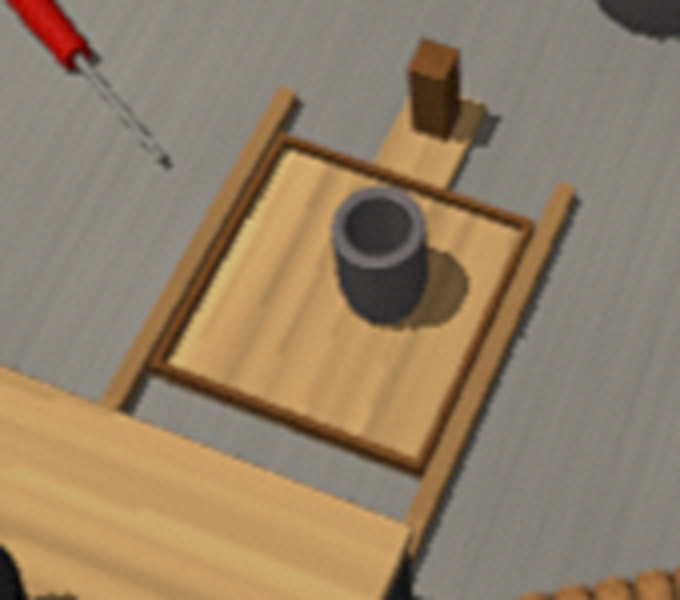

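```bash
python3 - <<'E'
from h import *
k=lambda L:[(a/4.6+140,b/4.6+180) for a,b in L]
ks=lambda L:[(a/4+190,b/4+270) for a,b in L]
for z in(.018,):
  for c,C in(('top',k([(296,136),(595,145),(584,446),(277,438)])),('side',ks([(153,367),(283,136),(533,222),(420,472)]))):
    W=np.array([ray(c,p,z)[:2] for p in C]);print(c,W.round(4).tolist(),'mean',W.mean(0).round(4),'edges',[np.linalg.norm(W[i]-W[(i+1)%4]).round(4) for i in range(4)])
    e=(W[0]+W[3]-W[1]-W[2])if c=='top' else (W[0]+W[3]-W[1]-W[2]); print('yaw of +y dir deg',np.degrees(np.arctan2(e[1],e[0]))-90)
for c,C in(('top',k([(668,286)])),('side',ks([(436,58)]))): print('post',[ray(c,p,.08)[:2].round(4) for p in C])
# rails, outer+inner edges top z .016
R=k([(655,120),(655,145),(160,98),(160,125),(640,452),(640,477),(170,435),(170,460)])
W=np.array([ray('top',p,.016)[:2] for p in R]);print(W.round(4).tolist())
for i in(0,4):
  d=(W[i+2]+W[i+3]-W[i]-W[i+1]);print(np.degrees(np.arctan2(d[1],d[0]))-90)
E
```

```text
top [[0.6157, 0.2695], [0.6086, 0.0956], [0.4338, 0.1017], [0.4403, 0.2778]] mean [0.5246 0.1862] edges [np.float64(0.1741), np.float64(0.1749), np.float64(0.1762), np.float64(0.1756)]
yaw of +y dir deg -2.212561295820052
side [[0.6112, 0.2745], [0.6022, 0.101], [0.4308, 0.1081], [0.439, 0.2839]] mean [0.5208 0.1919] edges [np.float64(0.1738), np.float64(0.1716), np.float64(0.176), np.float64(0.1724)]
yaw of +y dir deg -2.811186051865292
post [array([0.5189, 0.0491])]
post [array([0.5143, 0.0519])]
[[0.6234, 0.0608], [0.6086, 0.0608], [0.6393, 0.3497], [0.6234, 0.3494], [0.4301, 0.0698], [0.4158, 0.0698], [0.4427, 0.3398], [0.4284, 0.3395]]
-3.0502562568728564
-2.6677265766258813
```

```bash
cat >> h.py <<'E'
from scipy.spatial.transform import Rotation as Ro
def plan(x,y,z,yaw=0.):
    """travel/delta_rot (interface units) from present pose to tool-down pose, tool x at world yaw (deg)"""
    s=st();R=s['tool_rot'];p=s['ee_pos']
    G=Ro.from_euler('z',yaw,degrees=True).as_matrix()@np.diag([1.,-1,-1])
    d=R.T@(np.array([x,y,z])-p)/.25;r=Ro.from_matrix(R.T@G).as_rotvec()/(np.pi/2)
    print('travel',d.round(3).tolist(),'rot',r.round(3).tolist(),'yaw now %.1f'%np.degrees(np.arctan2(R[1,0],R[0,0])),'n250=%.1f'%np.abs(d).max())
E
python3 -c "
from h import *
plan(.507,.1775,.23)"
```

```text
t 1.60 tcp [ 0.2257 -0.5016  0.2313] gap 0.998 F [ 0.3 -0.  -0.1]
travel [2.141, -2.015, 0.005] rot [0.0, 0.0, 0.269] yaw now 24.2 n250=2.1
```

Call:
arm_command(
  increments=[
    {"travel": [0.14,-0.13,0],"delta_rot": [0,0,0.06],"fingers": 0},
    {"travel": [0.3,-0.28,0],"delta_rot": [0,0,0.13],"fingers": 0},
    {"travel": [0.47,-0.44,0],"delta_rot": [0,0,0.19],"fingers": 0},
    {"travel": [0.65,-0.61,0],"delta_rot": [0,0,0.25],"fingers": 0},
    {"travel": [0.83,-0.78,0],"delta_rot": [0,0,0.269],"fingers": 0},
  ],
)

```text
t: 2.22
ee_pos: [0.3356, -0.2368, 0.2316]
tool_rot: [[1.0, -0.001, 0.001], [-0.001, -1.0, -0.001], [0.001, 0.001, -1.0]]
wrist_force: [1.1, -0.3, -0.2]
finger_gap: 1.0
```

```bash
python3 -c "
from h import *
plan(.507,.1775,.2)"
```

```text
t 2.23 tcp [ 0.3356 -0.2368  0.2316] gap 1.000 F [ 1.1 -0.3 -0.2]
travel [0.683, -1.658, 0.126] rot [0.001, -0.001, -0.001] yaw now -0.1 n250=1.7
```

Call:
arm_command(
  increments=[
    {"travel": [0.08,-0.19,0.01],"delta_rot": [0,0,0],"fingers": 0},
    {"travel": [0.17,-0.41,0.02],"delta_rot": [0,0,0],"fingers": 0},
    {"travel": [0.26,-0.63,0.03],"delta_rot": [0,0,0],"fingers": 0},
    {"travel": [0.35,-0.84,0.04],"delta_rot": [0,0,0],"fingers": 0},
    {"travel": [0.41,-1.0,0.05],"delta_rot": [0,0,0],"fingers": 0},
  ],
)

```text
t: 2.85
ee_pos: [0.4392, 0.0158, 0.2194]
tool_rot: [[1.0, 0.001, 0.003], [0.001, -1.0, -0.0], [0.003, 0.0, -1.0]]
wrist_force: [1.3, 0.2, -0.3]
finger_gap: 1.001
```

```bash
python3 -c "
from h import *
plan(.507,.1775,.12)"
```

```text
t 2.85 tcp [0.4392 0.0158 0.2194] gap 1.001 F [ 1.3  0.2 -0.3]
travel [0.271, -0.647, 0.398] rot [0.0, -0.002, 0.001] yaw now 0.1 n250=0.6
```

Call:
arm_command(
  increments=[
    {"travel": [0.08,-0.2,0.05],"delta_rot": [0,0,0],"fingers": 0},
    {"travel": [0.18,-0.43,0.12],"delta_rot": [0,0,0],"fingers": 0},
    {"travel": [0.271,-0.647,0.24],"delta_rot": [0,0,0],"fingers": 0},
    {"travel": [0.271,-0.647,0.398],"delta_rot": [0,0,0],"fingers": 0},
    {"travel": [0.271,-0.647,0.398],"delta_rot": [0,0,0],"fingers": 0},
  ],
)

```text
t: 3.48
ee_pos: [0.5041, 0.1769, 0.1167]
tool_rot: [[1.0, 0.003, -0.006], [0.003, -1.0, -0.003], [-0.006, 0.003, -1.0]]
wrist_force: [-0.0, -1.4, 0.2]
finger_gap: 0.998
```

```bash
python3 -c "
from h import *
plan(.507,.1775,.055)
im=snap('side');cv2.imwrite('pics/a1.png',cv2.resize(im[180:420,180:400],None,fx=2.5,fy=2.5)[:,:,::-1])"
```

```text
t 3.48 tcp [0.5041 0.1769 0.1167] gap 0.998 F [-0.  -1.4  0.2]
travel [0.013, -0.003, 0.247] rot [0.002, 0.004, 0.002] yaw now 0.2 n250=0.2
```

View pics/a1.png

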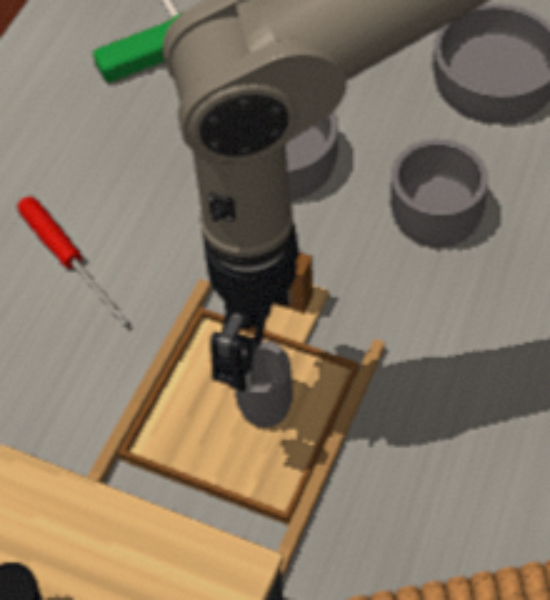

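The gripper stands over tub5 (about (265,385) in the crop), with the post clear of it.

Call:
arm_command(
  increments=[
    {"travel": [0.013,-0.003,0.08],"delta_rot": [0.002,0.004,0.002],"fingers": 0},
    {"travel": [0.013,-0.003,0.17],"delta_rot": [0.002,0.004,0.002],"fingers": 0},
    {"travel": [0.013,-0.003,0.247],"delta_rot": [0.002,0.004,0.002],"fingers": 0},
    {"travel": [0.013,-0.003,0.247],"delta_rot": [0.002,0.004,0.002],"fingers": 0.3},
    {"travel": [0.013,-0.003,0.247],"delta_rot": [0.002,0.004,0.002],"fingers": 0.6},
  ],
)

```text
t: 4.15
ee_pos: [0.5112, 0.1767, 0.0599]
tool_rot: [[1.0, -0.004, 0.01], [-0.004, -1.0, 0.001], [0.01, -0.001, -1.0]]
wrist_force: [-0.4, -1.1, 2.1]
finger_gap: 0.633
```

Call:
arm_command(
  increments=[
    {"travel": [0,0,0],"delta_rot": [0,0,0],"fingers": 1},
    {"travel": [0,0,0],"delta_rot": [0,0,0],"fingers": 1},
    {"travel": [0,0,0],"delta_rot": [0,0,0],"fingers": 1},
    {"travel": [0,0,0],"delta_rot": [0,0,0],"fingers": 1},
    {"travel": [0,0,0],"delta_rot": [0,0,0],"fingers": 1},
  ],
)

```text
t: 4.78
ee_pos: [0.5111, 0.1768, 0.0599]
tool_rot: [[1.0, -0.004, 0.009], [-0.004, -1.0, 0.001], [0.009, -0.001, -1.0]]
wrist_force: [0.5, -0.6, 0.4]
finger_gap: 0.637
```

```bash
python3 -c "
from h import *
plan(.507,.1775,.19)"
```

```text
t 4.78 tcp [0.5111 0.1768 0.0599] gap 0.637 F [ 0.5 -0.6  0.4]
travel [-0.012, -0.003, -0.521] rot [-0.001, -0.006, -0.002] yaw now -0.2 n250=0.5
```

Call:
arm_command(
  increments=[
    {"travel": [-0.012,-0.003,-0.15],"delta_rot": [0,0,0],"fingers": 1},
    {"travel": [-0.012,-0.003,-0.35],"delta_rot": [0,0,0],"fingers": 1},
    {"travel": [-0.1,0.1,-0.5],"delta_rot": [0,0,0],"fingers": 1},
    {"travel": [-0.25,0.27,-0.5],"delta_rot": [0,0,0],"fingers": 1},
    {"travel": [-0.4,0.46,-0.5],"delta_rot": [0,0,0],"fingers": 1},
  ],
)

```text
t: 5.4
ee_pos: [0.4088, 0.0614, 0.1842]
tool_rot: [[1.0, -0.002, 0.011], [-0.002, -1.0, 0.001], [0.011, -0.001, -1.0]]
wrist_force: [0.1, -1.8, -0.2]
finger_gap: 0.634
```

```bash
python3 -c "
from h import *
plan(.385,.02,.09)
im=snap('side');cv2.imwrite('pics/a2.png',cv2.resize(im[150:420,180:480],None,fx=2,fy=2)[:,:,::-1])"
```

```text
t 5.40 tcp [0.4088 0.0614 0.1842] gap 0.634 F [ 0.1 -1.8 -0.2]
travel [-0.099, 0.166, 0.375] rot [-0.001, -0.007, -0.001] yaw now -0.1 n250=0.4
```

View pics/a2.png

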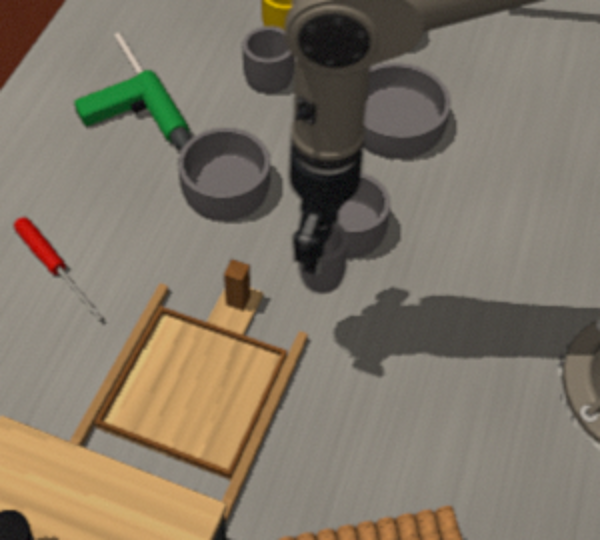

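tub5 is held and the caddy is empty.

Call:
arm_command(
  increments=[
    {"travel": [-0.05,0.08,0.1],"delta_rot": [0,-0.007,0],"fingers": 1},
    {"travel": [-0.099,0.166,0.25],"delta_rot": [0,-0.007,0],"fingers": 1},
    {"travel": [-0.099,0.166,0.36],"delta_rot": [0,-0.007,0],"fingers": 1},
    {"travel": [-0.099,0.166,0.44],"delta_rot": [0,-0.007,0],"fingers": 1},
    {"travel": [-0.099,0.166,0.48],"delta_rot": [0,-0.007,0],"fingers": 1},
  ],
)

```text
t: 6.08
ee_pos: [0.3751, 0.0107, 0.061]
tool_rot: [[1.0, -0.01, -0.014], [-0.01, -1.0, -0.008], [-0.014, 0.008, -1.0]]
wrist_force: [0.9, 0.1, 0.0]
finger_gap: 0.633
```

```bash
python3 -c "
from h import *
plan(.385,.02,.053)"
```

```text
t 6.08 tcp [0.3751 0.0107 0.061 ] gap 0.633 F [0.9 0.1 0. ]
travel [0.04, -0.038, 0.031] rot [0.005, 0.009, -0.007] yaw now -0.6 n250=0.0
```

Call:
arm_command(
  increments=[
    {"travel": [0.04,-0.038,0.01],"delta_rot": [0.005,0.009,-0.007],"fingers": 1},
    {"travel": [0.04,-0.038,0.02],"delta_rot": [0.005,0.009,-0.007],"fingers": 1},
    {"travel": [0.04,-0.038,0.031],"delta_rot": [0.005,0.009,-0.007],"fingers": 1},
    {"travel": [0.04,-0.038,0.036],"delta_rot": [0.005,0.009,-0.007],"fingers": 1},
    {"travel": [0.04,-0.038,0.036],"delta_rot": [0.005,0.009,-0.007],"fingers": 1},
  ],
)

```text
t: 6.7
ee_pos: [0.3851, 0.0199, 0.052]
tool_rot: [[1.0, 0.001, 0.0], [0.001, -1.0, -0.001], [0.0, 0.001, -1.0]]
wrist_force: [-0.1, -0.1, -1.4]
finger_gap: 0.634
```

```bash
python3 -c "
from h import *
plan(.385,.02,.053)"
```

```text
t 6.70 tcp [0.3851 0.0199 0.052 ] gap 0.634 F [-0.1 -0.1 -1.4]
travel [-0.001, -0.001, -0.004] rot [0.0, -0.0, 0.0] yaw now 0.0 n250=0.0
```

Call:
arm_command(
  increments=[
    {"travel": [0,0,0.006],"delta_rot": [0,0,0],"fingers": 1},
    {"travel": [0,0,0.006],"delta_rot": [0,0,0],"fingers": 0.2},
    {"travel": [0,0,0.006],"delta_rot": [0,0,0],"fingers": 0.2},
    {"travel": [0,0,0.006],"delta_rot": [0,0,0],"fingers": 0.2},
    {"travel": [0,0,0.006],"delta_rot": [0,0,0],"fingers": 0.2},
  ],
)

```text
t: 7.32
ee_pos: [0.385, 0.0198, 0.0504]
tool_rot: [[1.0, 0.0, 0.0], [0.0, -1.0, -0.001], [0.0, 0.001, -1.0]]
wrist_force: [-0.6, 0.3, -0.5]
finger_gap: 0.798
```

Call:
arm_command(
  increments=[
    {"travel": [0,0,-0.1],"delta_rot": [0,0,0],"fingers": 0.2},
    {"travel": [0,0,-0.3],"delta_rot": [0,0,0],"fingers": 0.3},
    {"travel": [0,0.15,-0.45],"delta_rot": [0,0,0],"fingers": 0.5},
    {"travel": [0,0.38,-0.45],"delta_rot": [0,0,0],"fingers": 0.5},
    {"travel": [0,0.6,-0.45],"delta_rot": [0,0,0],"fingers": 0.5},
  ],
)

```text
t: 7.95
ee_pos: [0.3855, -0.1319, 0.1638]
tool_rot: [[1.0, 0.001, 0.002], [0.001, -1.0, -0.002], [0.002, 0.002, -1.0]]
wrist_force: [1.6, 0.1, -0.6]
finger_gap: 0.495
```

```bash
python3 -c "
from h import *
plan(.4095,-.4005,.12)
im=snap('side','a3')
snap('top','a3t')
print(ring('side',im,.4095,-.3285,1))
print(ring('side',im,.385,.02,5))
"
```

```text
t 7.95 tcp [ 0.3855 -0.1319  0.1638] gap 0.495 F [ 1.6  0.1 -0.6]
travel [0.094, 1.074, 0.177] rot [0.001, -0.001, 0.001] yaw now 0.1 n250=1.1
(np.float32(15.802966), np.float64(0.4095), np.float64(-0.3285))
(np.float32(22.22948), np.float64(0.38), np.float64(0.024))
```

View pics/a3.png

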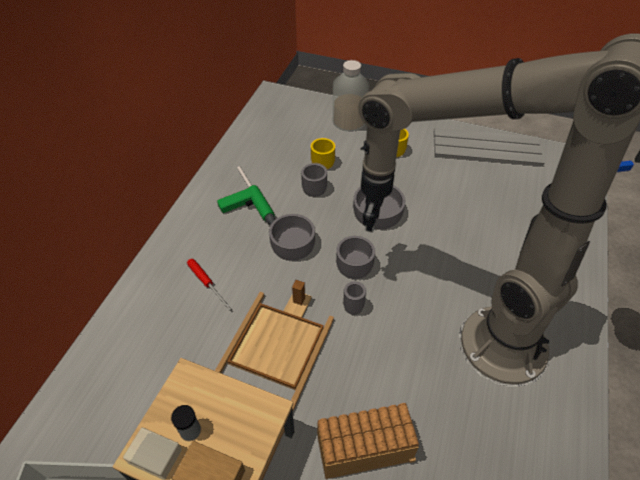

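```bash
python3 -c "
from h import *
im=snap('top')
print(np.round(ring('top',im,.385,.02,5),4))
for n,g in {1:(.4095,-.3285),2:(.606,-.1275),3:(.4175,-.112),4:(.6215,-.357)}.items(): print(n,np.round(ring('top',im,*g,n),4))
"
```

```text
[17.3893  0.381   0.021 ]
1 [16.64    0.4105 -0.3285]
2 [13.8085  0.608  -0.1275]
3 [13.3236  0.4175 -0.103 ]
4 [17.6564  0.6235 -0.357 ]
```

Call:
arm_command(
  increments=[
    {"travel": [0.01,0.15,0],"delta_rot": [0,0,0],"fingers": 0.5},
    {"travel": [0.03,0.35,0],"delta_rot": [0,0,0],"fingers": 0.5},
    {"travel": [0.05,0.57,0],"delta_rot": [0,0,0],"fingers": 0.5},
    {"travel": [0.07,0.79,0],"delta_rot": [0,0,0],"fingers": 0.5},
    {"travel": [0.09,1.0,0],"delta_rot": [0,0,0],"fingers": 0.5},
  ],
)

```text
t: 8.72
ee_pos: [0.4062, -0.3835, 0.1627]
tool_rot: [[1.0, -0.005, 0.0], [-0.005, -1.0, 0.0], [0.0, -0.0, -1.0]]
wrist_force: [1.0, 0.3, -0.0]
finger_gap: 0.494
```

```bash
python3 -c "
from h import *
im=snap('side','a4');print(ring('side',im,.4095,-.3285,1))
plan(.4095,-.4005,.10)
"
```

```text
(np.float32(17.076977), np.float64(0.4085), np.float64(-0.3295))
t 8.78 tcp [ 0.4043 -0.3932  0.1623] gap 0.503 F [ 1.4 -8.1 -0.3]
travel [0.021, 0.027, 0.249] rot [0.005, -0.0, -0.009] yaw now -0.8 n250=0.2
```

Call:
arm_command(
  increments=[
    {"travel": [0.021,0.027,0.1],"delta_rot": [0.005,0,-0.009],"fingers": 0.5},
    {"travel": [0.021,0.027,0.22],"delta_rot": [0.005,0,-0.009],"fingers": 0.5},
    {"travel": [0.021,0.027,0.32],"delta_rot": [0.005,0,-0.009],"fingers": 0.5},
    {"travel": [0.021,0.027,0.32],"delta_rot": [0.005,0,-0.009],"fingers": 0.5},
    {"travel": [0.021,0.027,0.32],"delta_rot": [0.005,0,-0.009],"fingers": 0.5},
  ],
)

```text
t: 9.4
ee_pos: [0.4107, -0.4002, 0.0832]
tool_rot: [[1.0, 0.001, 0.002], [0.001, -1.0, -0.001], [0.002, 0.001, -1.0]]
wrist_force: [-0.1, -0.2, -0.4]
finger_gap: 0.495
```

```bash
python3 -c "
from h import *
plan(.4095,-.401,.030)
im=snap('side');cv2.imwrite('pics/a5.png',cv2.resize(im[100:250,290:490],None,fx=4,fy=4)[:,:,::-1])"
```

```text
t 9.40 tcp [ 0.4107 -0.4002  0.0832] gap 0.495 F [-0.1 -0.2 -0.4]
travel [-0.005, 0.003, 0.213] rot [0.0, -0.001, 0.001] yaw now 0.1 n250=0.2
```

View pics/a5.png

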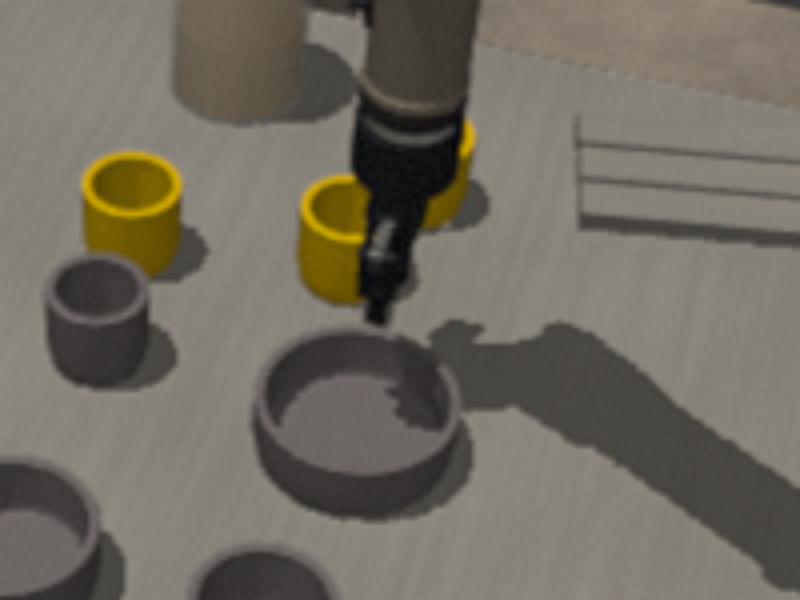

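Call:
arm_command(
  increments=[
    {"travel": [-0.005,0.003,0.08],"delta_rot": [0,0,0],"fingers": 0.5},
    {"travel": [-0.005,0.003,0.16],"delta_rot": [0,0,0],"fingers": 0.5},
    {"travel": [-0.005,0.003,0.213],"delta_rot": [0,0,0],"fingers": 0.5},
    {"travel": [-0.005,0.003,0.213],"delta_rot": [0,0,0],"fingers": 0.5},
    {"travel": [-0.005,0.003,0.213],"delta_rot": [0,0,0],"fingers": 0.7},
  ],
)

```text
t: 10.07
ee_pos: [0.4105, -0.402, 0.0314]
tool_rot: [[1.0, 0.001, 0.004], [0.001, -1.0, -0.003], [0.004, 0.003, -1.0]]
wrist_force: [0.1, 0.3, 0.7]
finger_gap: 0.308
```

Call:
arm_command(
  increments=[
    {"travel": [0,0,0],"delta_rot": [0,0,0],"fingers": 0.8},
    {"travel": [0,0,0],"delta_rot": [0,0,0],"fingers": 1},
    {"travel": [0,0,0],"delta_rot": [0,0,0],"fingers": 1},
    {"travel": [0,0,0],"delta_rot": [0,0,0],"fingers": 1},
    {"travel": [0,0,0],"delta_rot": [0,0,0],"fingers": 1},
  ],
)

```text
t: 10.7
ee_pos: [0.4112, -0.4026, 0.0326]
tool_rot: [[1.0, 0.001, 0.006], [0.001, -1.0, -0.004], [0.006, 0.004, -1.0]]
wrist_force: [-0.3, 0.4, 5.6]
finger_gap: 0.097
```

Call:
arm_command(
  increments=[
    {"travel": [0,0,-0.05],"delta_rot": [0,0,0],"fingers": 1},
    {"travel": [0,0,-0.15],"delta_rot": [0,0,0],"fingers": 1},
    {"travel": [0,0,-0.3],"delta_rot": [0,0,0],"fingers": 1},
    {"travel": [0,0,-0.46],"delta_rot": [0,0,0],"fingers": 1},
    {"travel": [0,0,-0.52],"delta_rot": [0,0,0],"fingers": 1},
  ],
)

```text
t: 11.32
ee_pos: [0.4115, -0.403, 0.1653]
tool_rot: [[1.0, 0.001, 0.009], [0.001, -1.0, -0.008], [0.009, 0.008, -1.0]]
wrist_force: [0.3, 0.8, -1.9]
finger_gap: 0.099
```

```bash
python3 -c "
from h import *
plan(.52,.1145,.17)
im=snap('side','a6')"
```

```text
t 11.32 tcp [ 0.4115 -0.403   0.1653] gap 0.099 F [ 0.3  0.8 -1.9]
travel [0.436, -2.07, -0.031] rot [0.005, -0.006, 0.001] yaw now 0.1 n250=2.1
```

View pics/a6.png

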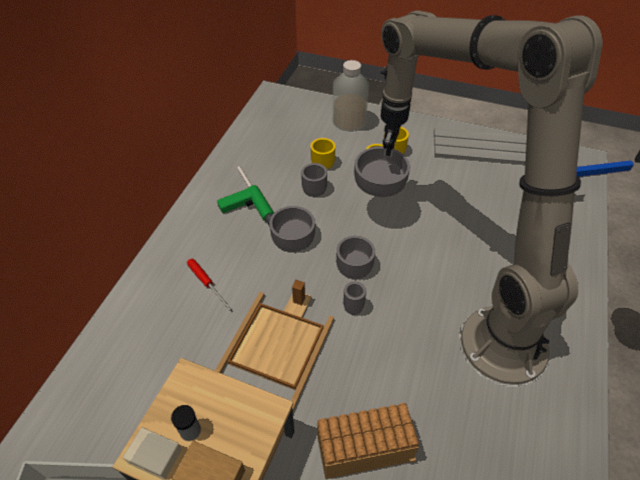

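Call:
arm_command(
  increments=[
    {"travel": [0.03,-0.15,-0.03],"delta_rot": [0,0,0],"fingers": 1},
    {"travel": [0.07,-0.35,-0.05],"delta_rot": [0,0,0],"fingers": 1},
    {"travel": [0.12,-0.57,-0.05],"delta_rot": [0,0,0],"fingers": 1},
    {"travel": [0.17,-0.79,-0.05],"delta_rot": [0,0,0],"fingers": 1},
    {"travel": [0.21,-1.0,-0.05],"delta_rot": [0,0,0],"fingers": 1},
  ],
)

```text
t: 12.0
ee_pos: [0.4629, -0.1508, 0.1752]
tool_rot: [[1.0, 0.001, 0.007], [0.001, -1.0, -0.007], [0.007, 0.007, -1.0]]
wrist_force: [0.5, -0.3, -2.3]
finger_gap: 0.1
```

```bash
python3 -c "
from h import *
plan(.5235,.117,.17)"
```

```text
t 12.00 tcp [ 0.4629 -0.1508  0.1752] gap 0.100 F [ 0.5 -0.3 -2.3]
travel [0.244, -1.071, 0.015] rot [0.005, -0.004, 0.001] yaw now 0.1 n250=1.1
```

Call:
arm_command(
  increments=[
    {"travel": [0.04,-0.17,0],"delta_rot": [0,0,0],"fingers": 1},
    {"travel": [0.1,-0.4,0],"delta_rot": [0,0,0],"fingers": 1},
    {"travel": [0.15,-0.63,0],"delta_rot": [0,0,0],"fingers": 1},
    {"travel": [0.2,-0.85,0],"delta_rot": [0,0,0],"fingers": 1},
    {"travel": [0.24,-1.0,0],"delta_rot": [0.005,-0.004,0],"fingers": 1},
  ],
)

```text
t: 12.62
ee_pos: [0.5209, 0.1029, 0.1721]
tool_rot: [[1.0, 0.006, -0.003], [0.006, -1.0, 0.002], [-0.003, -0.002, -1.0]]
wrist_force: [0.6, -0.5, -1.7]
finger_gap: 0.098
```

```bash
python3 -c "
from h import *
plan(.5235,.117,.08)
im=snap('side','a7')"
```

```text
t 12.62 tcp [0.5209 0.1029 0.1721] gap 0.098 F [ 0.6 -0.5 -1.7]
travel [0.012, -0.056, 0.368] rot [-0.001, 0.002, 0.004] yaw now 0.3 n250=0.4
```

View pics/a7.png

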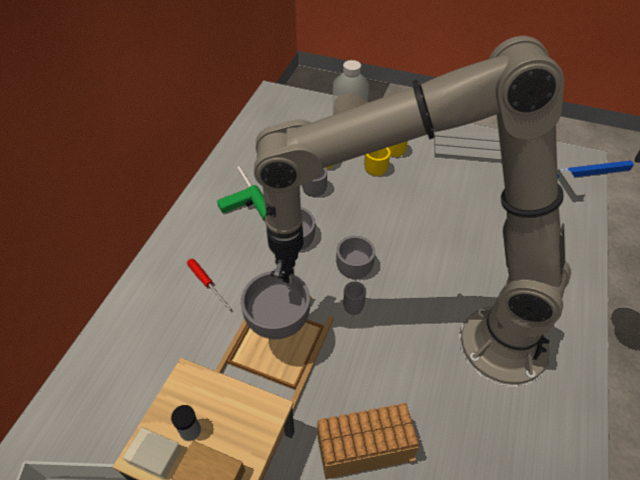

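Call:
arm_command(
  increments=[
    {"travel": [0.012,-0.056,0.1],"delta_rot": [0,0,0],"fingers": 1},
    {"travel": [0.012,-0.056,0.25],"delta_rot": [0,0,0.004],"fingers": 1},
    {"travel": [0.012,-0.056,0.368],"delta_rot": [0,0,0.004],"fingers": 1},
    {"travel": [0.012,-0.056,0.39],"delta_rot": [0,0,0.004],"fingers": 1},
    {"travel": [0.012,-0.056,0.39],"delta_rot": [0,0,0.004],"fingers": 1},
  ],
)

```text
t: 13.3
ee_pos: [0.5243, 0.1238, 0.0745]
tool_rot: [[1.0, 0.005, -0.003], [0.005, -1.0, 0.008], [-0.003, -0.008, -1.0]]
wrist_force: [-0.4, -0.4, -1.5]
finger_gap: 0.098
```

```bash
python3 -c "
from h import *
plan(.5235,.117,.041)
im=snap('side')
s=observe();z=s['ee_pos'][2]-.0326
print(np.round(ring('side',im,.5235,.189,1,z0=z),4))
cv2.imwrite('pics/a8.png',cv2.resize(im[240:400,190:390],None,fx=4,fy=3.75)[:,:,::-1])"
```

```text
t 13.30 tcp [0.5243 0.1238 0.0745] gap 0.098 F [-0.4 -0.4 -1.5]
travel [-0.003, 0.028, 0.134] rot [-0.005, 0.002, 0.003] yaw now 0.3 n250=0.1
[15.1453  0.5255  0.197 ]
```

View pics/a8.png

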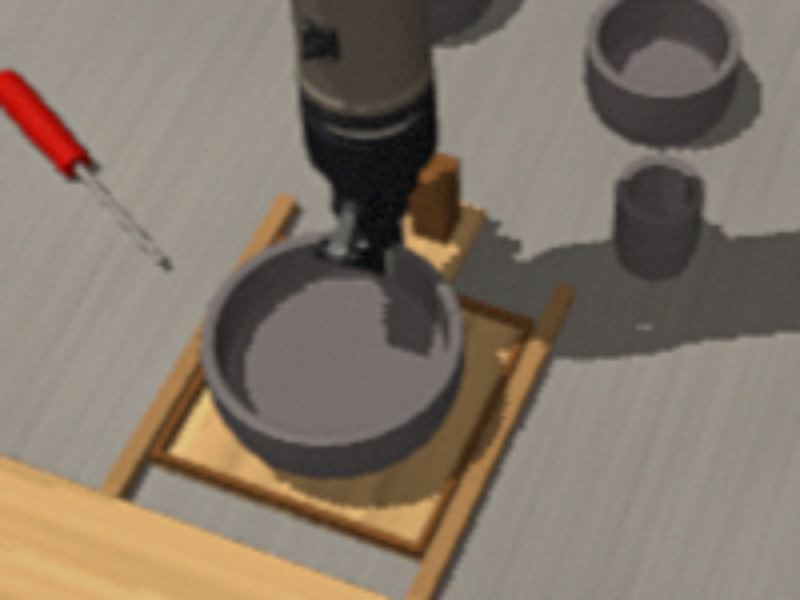

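Call:
arm_command(
  increments=[
    {"travel": [-0.013,0.024,0.02],"delta_rot": [-0.005,0,0.003],"fingers": 1},
    {"travel": [-0.013,0.024,0.06],"delta_rot": [-0.005,0,0.003],"fingers": 1},
    {"travel": [-0.013,0.024,0.1],"delta_rot": [-0.005,0,0.003],"fingers": 1},
    {"travel": [-0.013,0.024,0.128],"delta_rot": [-0.005,0,0.003],"fingers": 1},
    {"travel": [-0.013,0.024,0.128],"delta_rot": [-0.005,0,0.003],"fingers": 1},
  ],
)

```text
t: 13.98
ee_pos: [0.5211, 0.1183, 0.0424]
tool_rot: [[1.0, 0.0, -0.002], [0.0, -1.0, 0.001], [-0.002, -0.001, -1.0]]
wrist_force: [0.6, -0.1, -2.1]
finger_gap: 0.103
```

```bash
python3 -c "
from h import *
plan(.521,.118,.041)
for c in('side','top'):
  im=snap(c)
  print(np.round(ring(c,im,.5225,.189,1,z0=.01),4))
"
```

```text
t 13.97 tcp [0.5211 0.1183 0.0424] gap 0.103 F [ 0.6 -0.1 -2.1]
travel [-0.001, 0.001, 0.006] rot [-0.0, 0.002, 0.0] yaw now 0.0 n250=0.0
[14.74    0.5235  0.191 ]
[8.7075 0.5255 0.195 ]
```

Call:
arm_command(
  increments=[
    {"travel": [0,0,0.01],"delta_rot": [0,0,0],"fingers": 1},
    {"travel": [0,0,0.01],"delta_rot": [0,0,0],"fingers": 1},
    {"travel": [0,0,0.01],"delta_rot": [0,0,0],"fingers": 0.7},
    {"travel": [0,0,0.01],"delta_rot": [0,0,0],"fingers": 0.7},
    {"travel": [0,0,0.01],"delta_rot": [0,0,0],"fingers": 0.7},
  ],
)

```text
t: 14.7
ee_pos: [0.5222, 0.1187, 0.0411]
tool_rot: [[1.0, 0.0, 0.0], [0.0, -1.0, 0.001], [0.0, -0.001, -1.0]]
wrist_force: [0.2, 0.9, 0.6]
finger_gap: 0.296
```

Call:
arm_command(
  increments=[
    {"travel": [0,0,-0.1],"delta_rot": [0,0,0],"fingers": 0.7},
    {"travel": [0,0,-0.25],"delta_rot": [0,0,0],"fingers": 0.6},
    {"travel": [0,0.15,-0.4],"delta_rot": [0,0,0],"fingers": 0.5},
    {"travel": [0.1,0.38,-0.4],"delta_rot": [0,0,0],"fingers": 0.5},
    {"travel": [0.15,0.62,-0.4],"delta_rot": [0,0,0],"fingers": 0.5},
  ],
)

```text
t: 15.32
ee_pos: [0.5614, -0.0374, 0.1422]
tool_rot: [[1.0, 0.002, 0.004], [0.002, -1.0, 0.001], [0.004, -0.001, -1.0]]
wrist_force: [0.5, -0.6, -0.1]
finger_gap: 0.497
```

```bash
python3 -c "
from h import *
st()
for c in('side','top'):
  im=snap(c,'a9'+c)
  print(c,'tub1',np.round(ring(c,im,.5225,.189,1,z0=.008),4))
  print(c,'tub2',np.round(ring(c,im,.62,-.14,2,w=.05,st=.002),4))
  print(c,'tub3',np.round(ring(c,im,.4175,-.112,3,w=.02),4))
"
```

```text
t 15.32 tcp [ 0.5614 -0.0374  0.1422] gap 0.497 F [ 0.5 -0.6 -0.1]
side tub1 [17.4464  0.5235  0.192 ]
side tub2 [13.9797  0.57   -0.12  ]
side tub3 [15.6166  0.4155 -0.111 ]
top tub1 [13.4035  0.5275  0.194 ]
top tub2 [10.7688  0.582  -0.16  ]
top tub3 [ 7.7386  0.4145 -0.124 ]
```

View pics/a9side.png

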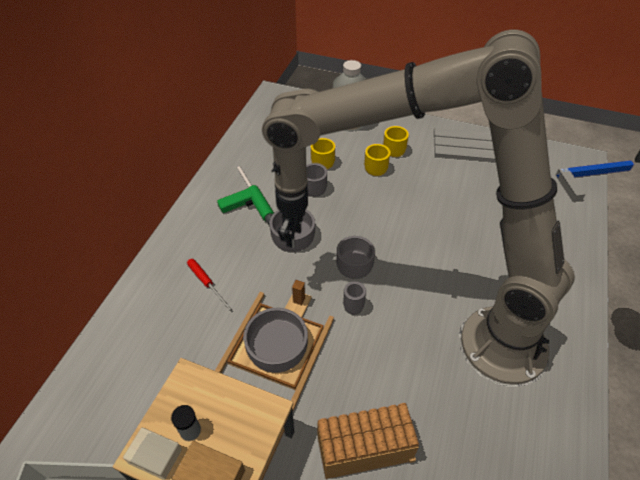

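View pics/a9top.png

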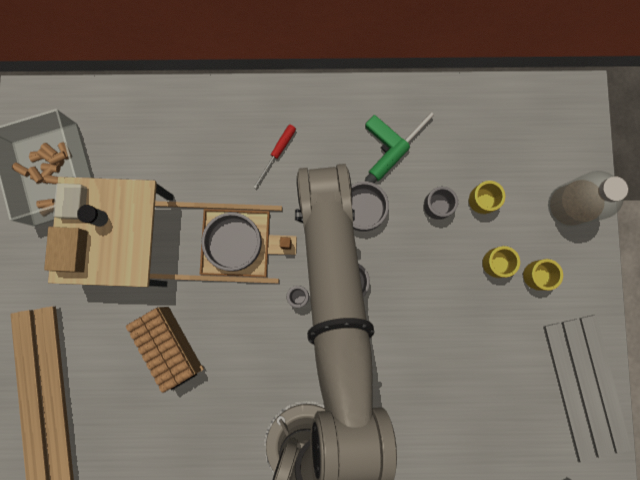

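tub1 is down in the caddy at (277,337) in the side view. tub2 has been knocked towards the glue gun (now at (365,207) in the top view), so I move clear and re-measure it.

Call:
arm_command(
  increments=[
    {"travel": [0,0.2,-0.15],"delta_rot": [0,0,0],"fingers": 0.5},
    {"travel": [0,0.42,-0.25],"delta_rot": [0,0,0],"fingers": 0.5},
    {"travel": [0,0.65,-0.25],"delta_rot": [0,0,0],"fingers": 0.5},
    {"travel": [0,0.87,-0.25],"delta_rot": [0,0,0],"fingers": 0.5},
    {"travel": [0,1.0,-0.25],"delta_rot": [0,0,0],"fingers": 0.5},
  ],
)

```text
t: 16.05
ee_pos: [0.5556, -0.3027, 0.2046]
tool_rot: [[1.0, -0.02, 0.0], [-0.02, -1.0, -0.009], [0.0, 0.009, -1.0]]
wrist_force: [0.3, -0.1, 0.1]
finger_gap: 0.502
```

```bash
python3 -c "
from h import *
st()
for c in('side','top'):
  im=snap(c,'b1'+c)
  print(c,'tub2',np.round(ring(c,im,.615,-.15,2,w=.05,st=.002),4))
  print(c,'tub1',np.round(ring(c,im,.5225,.189,1,z0=.008),4))
im=im[140:250,320:460];cv2.imwrite('pics/b1c.png',cv2.resize(im,None,fx=5,fy=5)[:,:,::-1])
"
```

```text
t 16.05 tcp [ 0.5556 -0.3027  0.2046] gap 0.502 F [ 0.3 -0.1  0.1]
side tub2 [17.7478  0.615  -0.156 ]
side tub1 [17.4184  0.5235  0.192 ]
top tub2 [13.7838  0.617  -0.156 ]
top tub1 [13.4776  0.5275  0.194 ]
```

View pics/b1c.png

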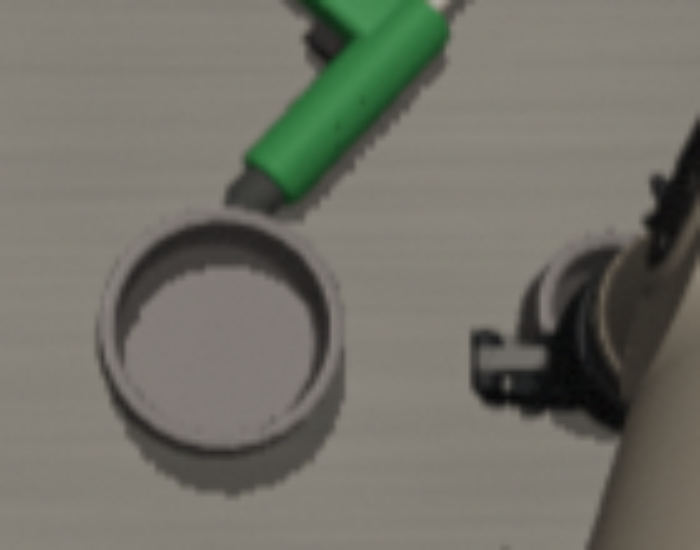

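```bash
python3 -c "
from h import *
plan(.6155,-.216,.1)
"
```

```text
t 16.15 tcp [ 0.5548 -0.3047  0.204 ] gap 0.495 F [ 0.3 -0.3 -0.8]
travel [0.234, -0.365, 0.412] rot [0.007, 0.001, -0.015] yaw now -1.4 n250=0.4
```

Call:
arm_command(
  increments=[
    {"travel": [0.09,-0.15,0.08],"delta_rot": [0,0,-0.015],"fingers": 0.5},
    {"travel": [0.2,-0.31,0.2],"delta_rot": [0.007,0,-0.015],"fingers": 0.5},
    {"travel": [0.234,-0.365,0.35],"delta_rot": [0.007,0,-0.015],"fingers": 0.5},
    {"travel": [0.234,-0.365,0.412],"delta_rot": [0.007,0,-0.015],"fingers": 0.5},
    {"travel": [0.234,-0.365,0.412],"delta_rot": [0.007,0,-0.015],"fingers": 0.5},
  ],
)

```text
t: 16.77
ee_pos: [0.6139, -0.2167, 0.099]
tool_rot: [[1.0, -0.001, -0.004], [-0.001, -1.0, 0.0], [-0.004, -0.0, -1.0]]
wrist_force: [0.1, -0.0, 0.0]
finger_gap: 0.499
```

```bash
python3 -c "
from h import *
plan(.6155,-.216,.047)
"
```

```text
t 16.77 tcp [ 0.6139 -0.2167  0.099 ] gap 0.499 F [ 0.1 -0.   0. ]
travel [0.007, -0.003, 0.208] rot [-0.0, 0.003, -0.001] yaw now -0.1 n250=0.2
```

Call:
arm_command(
  increments=[
    {"travel": [0.007,-0.003,0.08],"delta_rot": [0,0.003,0],"fingers": 0.5},
    {"travel": [0.007,-0.003,0.16],"delta_rot": [0,0.003,0],"fingers": 0.5},
    {"travel": [0.007,-0.003,0.208],"delta_rot": [0,0.003,0],"fingers": 0.5},
    {"travel": [0.007,-0.003,0.208],"delta_rot": [0,0.003,0],"fingers": 0.5},
    {"travel": [0.007,-0.003,0.208],"delta_rot": [0,0.003,0],"fingers": 0.6},
  ],
)

```text
t: 17.4
ee_pos: [0.6164, -0.2166, 0.0484]
tool_rot: [[1.0, -0.002, 0.003], [-0.002, -1.0, -0.001], [0.003, 0.001, -1.0]]
wrist_force: [-1.0, 0.3, 0.5]
finger_gap: 0.401
```

```bash
python3 -c "
from h import *
plan(.6155,-.216,.047)
im=snap('side');cv2.imwrite('pics/b2.png',cv2.resize(im[150:280,220:380],None,fx=5,fy=4.6)[:,:,::-1])
"
```

```text
t 17.40 tcp [ 0.6164 -0.2166  0.0484] gap 0.401 F [-1.   0.3  0.5]
travel [-0.003, -0.002, 0.006] rot [0.0, -0.002, -0.001] yaw now -0.1 n250=0.0
```

View pics/b2.png

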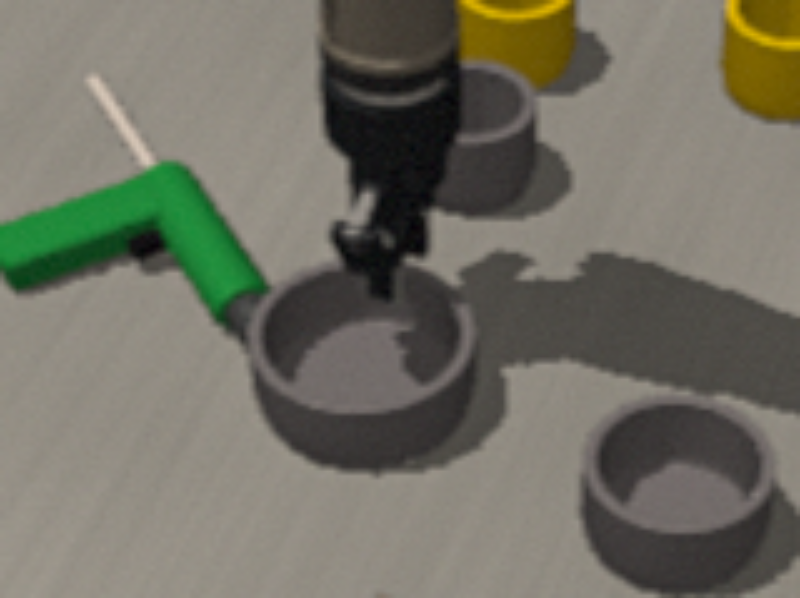

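Inner finger is inside tub2 and outer finger is outside it. Closing, with TCP at about 13 mm below the rim.

Call:
arm_command(
  increments=[
    {"travel": [-0.003,-0.002,0.006],"delta_rot": [0,0,0],"fingers": 0.7},
    {"travel": [-0.003,-0.002,0.006],"delta_rot": [0,0,0],"fingers": 0.9},
    {"travel": [-0.003,-0.002,0.006],"delta_rot": [0,0,0],"fingers": 1},
    {"travel": [-0.003,-0.002,0.006],"delta_rot": [0,0,0],"fingers": 1},
    {"travel": [-0.003,-0.002,0.006],"delta_rot": [0,0,0],"fingers": 1},
  ],
)

```text
t: 18.08
ee_pos: [0.6162, -0.2159, 0.0476]
tool_rot: [[1.0, -0.002, 0.004], [-0.002, -1.0, -0.001], [0.004, 0.001, -1.0]]
wrist_force: [-0.4, 0.3, 3.7]
finger_gap: 0.087
```

Call:
arm_command(
  increments=[
    {"travel": [0,0,-0.05],"delta_rot": [0,0,0],"fingers": 1},
    {"travel": [0,0,-0.15],"delta_rot": [0,0,0],"fingers": 1},
    {"travel": [0,0,-0.3],"delta_rot": [0,0,0],"fingers": 1},
    {"travel": [0,0,-0.46],"delta_rot": [0,0,0],"fingers": 1},
    {"travel": [0,0,-0.54],"delta_rot": [0,0,0],"fingers": 1},
  ],
)

```text
t: 18.7
ee_pos: [0.6165, -0.2161, 0.1855]
tool_rot: [[1.0, -0.002, 0.008], [-0.002, -1.0, -0.002], [0.008, 0.002, -1.0]]
wrist_force: [0.1, -0.8, -2.2]
finger_gap: 0.091
```

```bash
python3 -c "
from h import *
plan(.5225,.129,.18)
im=snap('side');cv2.imwrite('pics/b3.png',cv2.resize(im[80:280,180:420],None,fx=3,fy=3)[:,:,::-1])
"
```

```text
t 18.70 tcp [ 0.6165 -0.2161  0.1855] gap 0.091 F [ 0.1 -0.8 -2.2]
travel [-0.379, -1.38, 0.016] rot [0.001, -0.005, -0.001] yaw now -0.1 n250=1.4
```

View pics/b3.png

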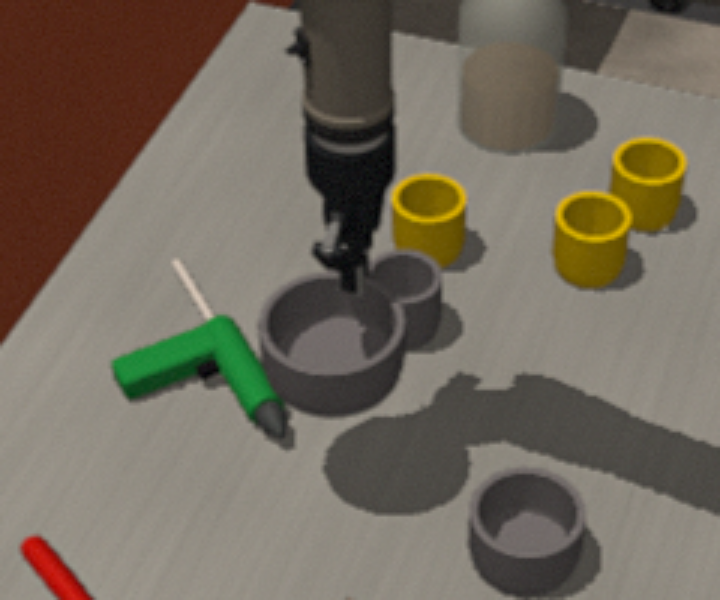

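Call:
arm_command(
  increments=[
    {"travel": [-0.04,-0.15,0],"delta_rot": [0,-0.005,0],"fingers": 1},
    {"travel": [-0.1,-0.36,0],"delta_rot": [0,-0.005,0],"fingers": 1},
    {"travel": [-0.16,-0.58,0],"delta_rot": [0,-0.005,0],"fingers": 1},
    {"travel": [-0.22,-0.8,0],"delta_rot": [0,-0.005,0],"fingers": 1},
    {"travel": [-0.27,-1.0,0],"delta_rot": [0,-0.005,0],"fingers": 1},
  ],
)

```text
t: 19.38
ee_pos: [0.549, 0.0358, 0.1856]
tool_rot: [[1.0, -0.001, 0.002], [-0.001, -1.0, -0.003], [0.002, 0.003, -1.0]]
wrist_force: [0.5, 0.6, -1.3]
finger_gap: 0.089
```

```bash
python3 -c "
from h import *
plan(.5235,.131,.15)
"
```

```text
t 19.38 tcp [0.549  0.0358 0.1856] gap 0.089 F [ 0.5  0.6 -1.3]
travel [-0.103, -0.381, 0.141] rot [0.002, -0.001, -0.001] yaw now -0.1 n250=0.4
```

Call:
arm_command(
  increments=[
    {"travel": [-0.05,-0.17,0.02],"delta_rot": [0,0,0],"fingers": 1},
    {"travel": [-0.09,-0.33,0.06],"delta_rot": [0,0,0],"fingers": 1},
    {"travel": [-0.103,-0.381,0.14],"delta_rot": [0,0,0],"fingers": 1},
    {"travel": [-0.103,-0.381,0.22],"delta_rot": [0,0,0],"fingers": 1},
    {"travel": [-0.103,-0.381,0.24],"delta_rot": [0,0,0],"fingers": 1},
  ],
)

```text
t: 20.0
ee_pos: [0.5216, 0.1302, 0.1232]
tool_rot: [[1.0, -0.0, -0.003], [-0.0, -1.0, -0.005], [-0.003, 0.005, -1.0]]
wrist_force: [0.3, -0.7, -0.4]
finger_gap: 0.093
```

```bash
python3 -c "
from h import *
plan(.5235,.131,.1)
im=snap('side');z=observe()['ee_pos'][2]-.0476
print(np.round(ring('side',im,.5235,.19,2,z0=z),4),z)
cv2.imwrite('pics/b4.png',cv2.resize(im[240:400,190:390],None,fx=4,fy=3.75)[:,:,::-1])
"
```

```text
t 20.00 tcp [0.5216 0.1302 0.1232] gap 0.093 F [ 0.3 -0.7 -0.4]
travel [0.008, -0.004, 0.093] rot [0.003, 0.002, -0.0] yaw now -0.0 n250=0.1
[17.2387  0.5185  0.192 ] 0.07591040162829714
```

View pics/b4.png

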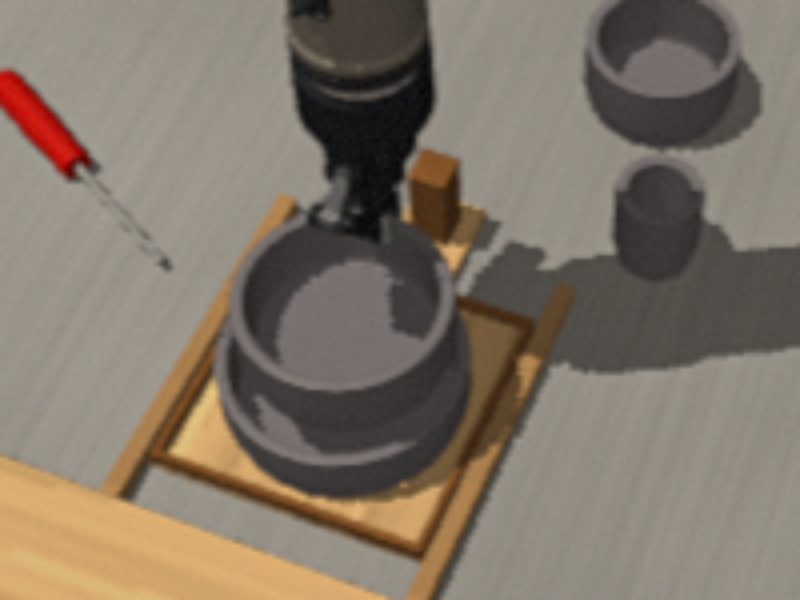

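Call:
arm_command(
  increments=[
    {"travel": [0.018,0,0.02],"delta_rot": [0.003,0.002,0],"fingers": 1},
    {"travel": [0.018,0,0.05],"delta_rot": [0.003,0.002,0],"fingers": 1},
    {"travel": [0.018,0,0.085],"delta_rot": [0.003,0.002,0],"fingers": 1},
    {"travel": [0.018,0,0.11],"delta_rot": [0.003,0.002,0],"fingers": 1},
    {"travel": [0.018,0,0.12],"delta_rot": [0.003,0.002,0],"fingers": 1},
  ],
)

```text
t: 20.68
ee_pos: [0.5262, 0.1299, 0.0928]
tool_rot: [[1.0, -0.001, 0.0], [-0.001, -1.0, 0.0], [0.0, -0.0, -1.0]]
wrist_force: [0.6, 0.8, -1.1]
finger_gap: 0.089
```

```bash
python3 -c "
from h import *
plan(.5262,.1303,.0656)
z=observe()['ee_pos'][2]-.0476
for c in('side','top'):
  im=snap(c)
  print(np.round(ring(c,im,.5235,.19,2,z0=z),4),z)
"
```

```text
t 20.68 tcp [0.5262 0.1299 0.0928] gap 0.089 F [ 0.6  0.8 -1.1]
travel [0.0, -0.002, 0.109] rot [-0.0, -0.0, -0.001] yaw now -0.1 n250=0.1
[17.3248  0.5235  0.191 ] 0.04524264438710607
[8.4508 0.5325 0.198 ] 0.04524264438710607
```

Aligned with tub1 to 1 mm in the side camera. The top fit is occluded, so I ignore it. Inserting.

Call:
arm_command(
  increments=[
    {"travel": [0,-0.001,0.03],"delta_rot": [0,0,0],"fingers": 1},
    {"travel": [0,-0.001,0.06],"delta_rot": [0,0,0],"fingers": 1},
    {"travel": [0,-0.001,0.09],"delta_rot": [0,0,0],"fingers": 1},
    {"travel": [0,-0.001,0.105],"delta_rot": [0,0,0],"fingers": 1},
    {"travel": [0,-0.001,0.105],"delta_rot": [0,0,0],"fingers": 1},
  ],
)

```text
t: 21.4
ee_pos: [0.5261, 0.1301, 0.0665]
tool_rot: [[1.0, -0.001, -0.0], [-0.001, -1.0, 0.0], [-0.0, -0.0, -1.0]]
wrist_force: [-0.1, -1.3, -0.4]
finger_gap: 0.089
```

```bash
python3 -c "
from h import *
plan(.5262,.1303,.0656)
"
```

```text
t 21.40 tcp [0.5261 0.1301 0.0665] gap 0.089 F [-0.1 -1.3 -0.4]
travel [0.0, -0.001, 0.004] rot [-0.0, 0.0, -0.001] yaw now -0.1 n250=0.0
```

Call:
arm_command(
  increments=[
    {"travel": [0,0,0.004],"delta_rot": [0,0,0],"fingers": 1},
    {"travel": [0,0,0.004],"delta_rot": [0,0,0],"fingers": 0.7},
    {"travel": [0,0,0.004],"delta_rot": [0,0,0],"fingers": 0.7},
    {"travel": [0,0,0.004],"delta_rot": [0,0,0],"fingers": 0.7},
    {"travel": [0,0,-0.02],"delta_rot": [0,0,0],"fingers": 0.7},
  ],
)

```text
t: 22.02
ee_pos: [0.5257, 0.13, 0.0714]
tool_rot: [[1.0, -0.001, -0.001], [-0.001, -1.0, -0.0], [-0.001, 0.0, -1.0]]
wrist_force: [-0.7, 0.2, -0.1]
finger_gap: 0.298
```

Call:
arm_command(
  increments=[
    {"travel": [0,0,-0.12],"delta_rot": [0,0,0],"fingers": 0.7},
    {"travel": [0,0,-0.3],"delta_rot": [0,0,0],"fingers": 0.6},
    {"travel": [-0.1,0.2,-0.38],"delta_rot": [0,0,0],"fingers": 0.55},
    {"travel": [-0.2,0.42,-0.38],"delta_rot": [0,0,0],"fingers": 0.55},
    {"travel": [-0.3,0.65,-0.38],"delta_rot": [0,0,0],"fingers": 0.55},
  ],
)

```text
t: 22.65
ee_pos: [0.4505, -0.0336, 0.1675]
tool_rot: [[1.0, 0.0, 0.001], [0.0, -1.0, -0.001], [0.001, 0.001, -1.0]]
wrist_force: [1.7, -0.3, 0.6]
finger_gap: 0.449
```

```bash
python3 -c "
from h import *
st()
for c in('side','top'):
  im=snap(c,'b5'+c)
  print(c,'tub1',np.round(ring(c,im,.5225,.189,1,z0=.008),4))
  print(c,'tub2',np.round(ring(c,im,.5225,.189,2,z0=.018),4))
  print(c,'tub3',np.round(ring(c,im,.4175,-.112,3,w=.03),4))
  print(c,'tub4',np.round(ring(c,im,.622,-.357,4,w=.03),4))
  if c=='side':cv2.imwrite('pics/b5.png',cv2.resize(im[200:400,190:430],None,fx=3,fy=3)[:,:,::-1])
"
```

```text
t 22.65 tcp [ 0.4505 -0.0336  0.1675] gap 0.449 F [ 1.7 -0.3  0.6]
side tub1 [20.1912  0.5215  0.193 ]
side tub2 [17.3215  0.5245  0.191 ]
side tub3 [14.0474  0.4175 -0.113 ]
side tub4 [17.6675  0.614  -0.358 ]
top tub1 [20.5542  0.5275  0.193 ]
top tub2 [13.5316  0.5275  0.195 ]
top tub3 [12.2859  0.4185 -0.115 ]
top tub4 [17.7101  0.624  -0.356 ]
```

View pics/b5.png

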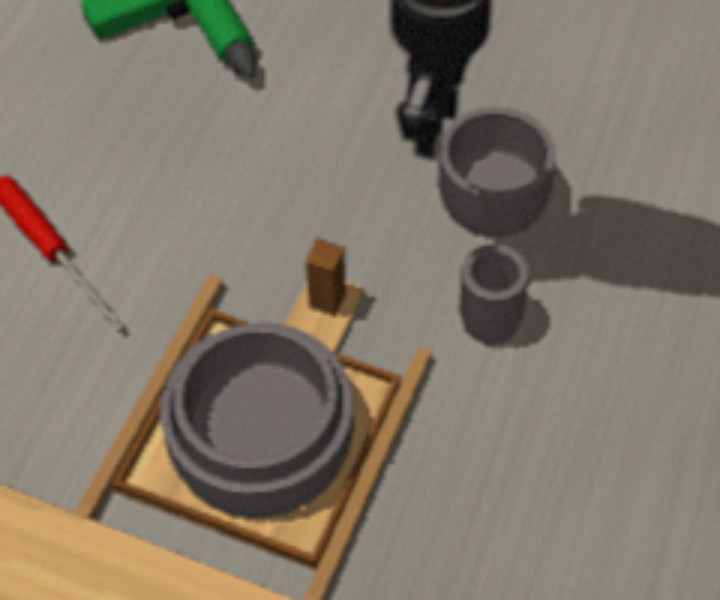

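```bash
python3 -c "
from h import *
plan(.4175,-.1605,.1)
"
```

```text
t 22.75 tcp [ 0.4478 -0.0409  0.1666] gap 0.452 F [0.1 0.4 0.2]
travel [-0.114, 0.479, 0.27] rot [0.004, 0.002, -0.009] yaw now -0.8 n250=0.5
```

Call:
arm_command(
  increments=[
    {"travel": [-0.04,0.15,0.0],"delta_rot": [0,0,-0.009],"fingers": 0.55},
    {"travel": [-0.09,0.35,0.03],"delta_rot": [0.004,0,-0.009],"fingers": 0.55},
    {"travel": [-0.114,0.479,0.12],"delta_rot": [0.004,0,-0.009],"fingers": 0.55},
    {"travel": [-0.114,0.479,0.25],"delta_rot": [0.004,0,-0.009],"fingers": 0.55},
    {"travel": [-0.114,0.479,0.27],"delta_rot": [0.004,0,-0.009],"fingers": 0.55},
  ],
)

```text
t: 23.38
ee_pos: [0.4158, -0.1598, 0.0985]
tool_rot: [[1.0, -0.0, -0.007], [-0.0, -1.0, 0.002], [-0.007, -0.002, -1.0]]
wrist_force: [0.2, -0.2, -0.0]
finger_gap: 0.448
```

```bash
python3 -c "
from h import *
plan(.4175,-.1605,.053)
im=snap('side');print('tub3',np.round(ring('side',im,.4175,-.112,3,w=.03),4))
cv2.imwrite('pics/c1.png',cv2.resize(im[170:290,290:430],None,fx=5,fy=5)[:,:,::-1])
"
```

```text
t 23.38 tcp [ 0.4158 -0.1598  0.0985] gap 0.448 F [ 0.2 -0.2 -0. ]
travel [0.008, 0.003, 0.182] rot [-0.002, 0.005, -0.0] yaw now -0.0 n250=0.2
tub3 [17.7808  0.4165 -0.112 ]
```

View pics/c1.png

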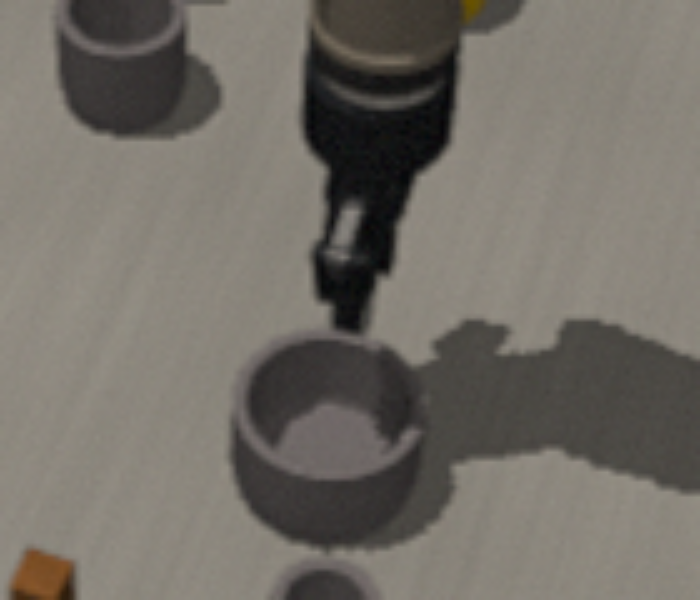

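Call:
arm_command(
  increments=[
    {"travel": [0.008,0.002,0.07],"delta_rot": [0,0.005,0],"fingers": 0.55},
    {"travel": [0.008,0.002,0.14],"delta_rot": [0,0.005,0],"fingers": 0.55},
    {"travel": [0.008,0.002,0.182],"delta_rot": [0,0.005,0],"fingers": 0.55},
    {"travel": [0.008,0.002,0.182],"delta_rot": [0,0.005,0],"fingers": 0.55},
    {"travel": [0.008,0.002,0.182],"delta_rot": [0,0.005,0],"fingers": 0.6},
  ],
)

```text
t: 24.05
ee_pos: [0.4194, -0.16, 0.0544]
tool_rot: [[1.0, 0.001, 0.004], [0.001, -1.0, 0.001], [0.004, -0.001, -1.0]]
wrist_force: [-0.2, -0.3, 0.3]
finger_gap: 0.402
```

Call:
arm_command(
  increments=[
    {"travel": [0,0,0.004],"delta_rot": [0,0,0],"fingers": 0.75},
    {"travel": [0,0,0.004],"delta_rot": [0,0,0],"fingers": 0.9},
    {"travel": [0,0,0.004],"delta_rot": [0,0,0],"fingers": 1},
    {"travel": [0,0,0.004],"delta_rot": [0,0,0],"fingers": 1},
    {"travel": [0,0,0.004],"delta_rot": [0,0,0],"fingers": 1},
  ],
)

```text
t: 24.68
ee_pos: [0.4199, -0.1604, 0.054]
tool_rot: [[1.0, 0.001, 0.005], [0.001, -1.0, 0.001], [0.005, -0.001, -1.0]]
wrist_force: [-1.0, -0.3, 5.4]
finger_gap: 0.071
```

Call:
arm_command(
  increments=[
    {"travel": [0,0,-0.05],"delta_rot": [0,0,0],"fingers": 1},
    {"travel": [0,0,-0.15],"delta_rot": [0,0,0],"fingers": 1},
    {"travel": [0,0,-0.3],"delta_rot": [0,0,0],"fingers": 1},
    {"travel": [0,0,-0.46],"delta_rot": [0,0,0],"fingers": 1},
    {"travel": [0,0,-0.56],"delta_rot": [0,0,0],"fingers": 1},
  ],
)

```text
t: 25.3
ee_pos: [0.4198, -0.1604, 0.1963]
tool_rot: [[1.0, 0.001, 0.007], [0.001, -1.0, -0.0], [0.007, 0.0, -1.0]]
wrist_force: [-0.1, -0.5, -1.1]
finger_gap: 0.072
```

```bash
python3 -c "
from h import *
plan(.525,.143,.19)
im=snap('side');cv2.imwrite('pics/c2.png',cv2.resize(im[130:330,240:480],None,fx=3,fy=3)[:,:,::-1])
"
```

```text
t 25.30 tcp [ 0.4198 -0.1604  0.1963] gap 0.072 F [-0.1 -0.5 -1.1]
travel [0.422, -1.213, 0.028] rot [0.0, -0.005, 0.001] yaw now 0.1 n250=1.2
```

View pics/c2.png

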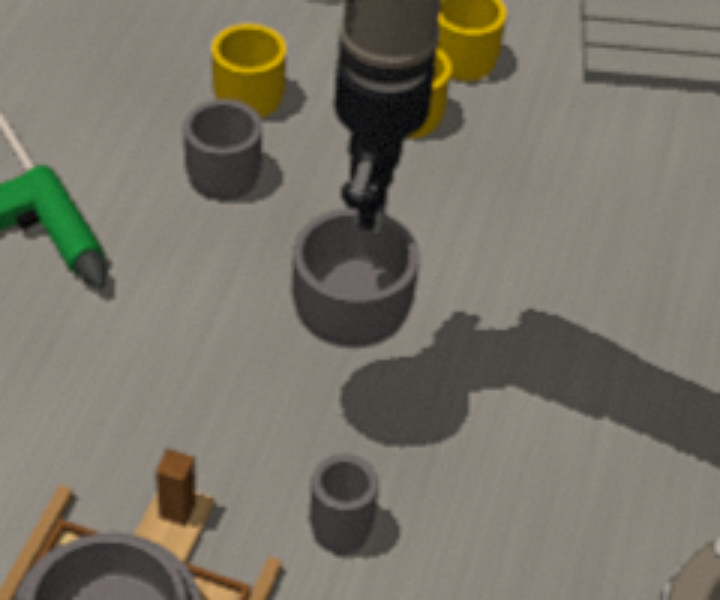

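Call:
arm_command(
  increments=[
    {"travel": [0.06,-0.16,0],"delta_rot": [0,-0.005,0],"fingers": 1},
    {"travel": [0.13,-0.37,0],"delta_rot": [0,-0.005,0],"fingers": 1},
    {"travel": [0.2,-0.59,0],"delta_rot": [0,-0.005,0],"fingers": 1},
    {"travel": [0.28,-0.8,0],"delta_rot": [0,-0.005,0],"fingers": 1},
    {"travel": [0.35,-1.0,0],"delta_rot": [0,-0.005,0],"fingers": 1},
  ],
)

```text
t: 25.98
ee_pos: [0.5087, 0.0908, 0.1991]
tool_rot: [[1.0, 0.002, 0.004], [0.002, -1.0, -0.002], [0.004, 0.003, -1.0]]
wrist_force: [0.7, -0.8, -1.4]
finger_gap: 0.073
```

```bash
python3 -c "
from h import *
plan(.5255,.143,.14)
"
```

```text
t 25.98 tcp [0.5087 0.0908 0.1991] gap 0.073 F [ 0.7 -0.8 -1.4]
travel [0.067, -0.209, 0.236] rot [0.002, -0.002, 0.001] yaw now 0.1 n250=0.2
```

Call:
arm_command(
  increments=[
    {"travel": [0.04,-0.13,0.02],"delta_rot": [0,0,0],"fingers": 1},
    {"travel": [0.067,-0.209,0.07],"delta_rot": [0,0,0],"fingers": 1},
    {"travel": [0.067,-0.209,0.17],"delta_rot": [0,0,0],"fingers": 1},
    {"travel": [0.067,-0.209,0.236],"delta_rot": [0,0,0],"fingers": 1},
    {"travel": [0.067,-0.209,0.236],"delta_rot": [0,0,0],"fingers": 1},
  ],
)

```text
t: 26.6
ee_pos: [0.5241, 0.1419, 0.1382]
tool_rot: [[1.0, 0.001, -0.001], [0.001, -1.0, -0.004], [-0.001, 0.004, -1.0]]
wrist_force: [-1.0, 0.4, -0.9]
finger_gap: 0.072
```

```bash
python3 -c "
from h import *
plan(.5255,.143,.108)
im=snap('side');s=observe();z=s['ee_pos'][2]-.054
b=ring('side',im,.5235,.19,3,z0=z);print(np.round(b,4),'off',np.round(np.array(b[1:])-s['ee_pos'][:2],4))
"
```

```text
t 26.60 tcp [0.5241 0.1419 0.1382] gap 0.072 F [-1.   0.4 -0.9]
travel [0.006, -0.005, 0.121] rot [0.002, 0.0, 0.001] yaw now 0.1 n250=0.1
[17.8894  0.5205  0.192 ] off [-0.0046  0.0497]
```

Call:
arm_command(
  increments=[
    {"travel": [0.016,0,0.02],"delta_rot": [0.002,0,0],"fingers": 1},
    {"travel": [0.016,0,0.05],"delta_rot": [0.002,0,0],"fingers": 1},
    {"travel": [0.016,0,0.085],"delta_rot": [0.002,0,0],"fingers": 1},
    {"travel": [0.016,0,0.115],"delta_rot": [0.002,0,0],"fingers": 1},
    {"travel": [0.016,0,0.121],"delta_rot": [0.002,0,0],"fingers": 1},
  ],
)

```text
t: 27.28
ee_pos: [0.5285, 0.142, 0.1084]
tool_rot: [[1.0, 0.001, 0.001], [0.001, -1.0, -0.0], [0.001, 0.0, -1.0]]
wrist_force: [-0.8, -0.4, -0.4]
finger_gap: 0.069
```

```bash
python3 -c "
from h import *
plan(.528,.142,.083)
im=snap('side');s=observe();z=s['ee_pos'][2]-.054
b=ring('side',im,.5235,.19,3,z0=z);print(np.round(b,4),'off',np.round(np.array(b[1:])-s['ee_pos'][:2],4))
cv2.imwrite('pics/c3.png',cv2.resize(im[240:400,190:390],None,fx=4,fy=3.75)[:,:,::-1])
"
```

```text
t 27.27 tcp [0.5285 0.142  0.1084] gap 0.069 F [-0.8 -0.4 -0.4]
travel [-0.002, 0.0, 0.101] rot [0.0, -0.0, 0.001] yaw now 0.1 n250=0.1
[17.4995  0.5255  0.191 ] off [-0.0032  0.0489]
```

View pics/c3.png

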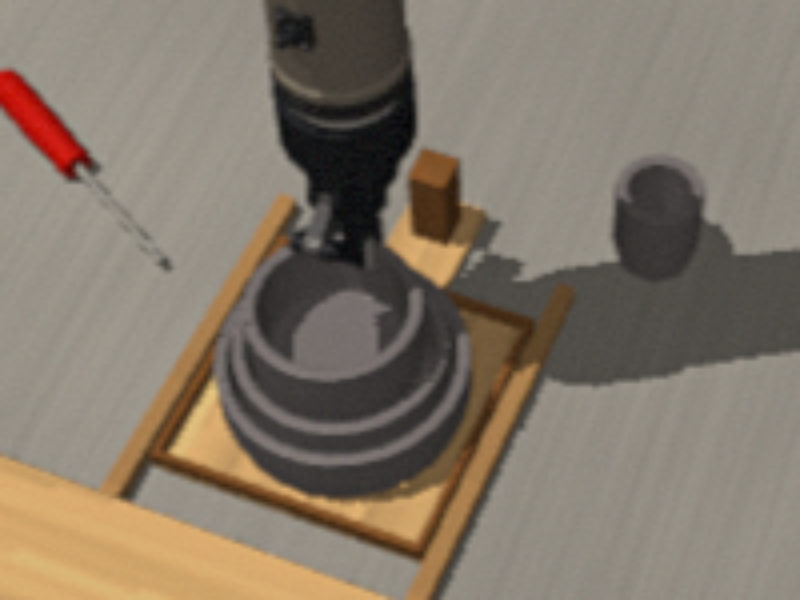

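Aligned to about 1 mm with tub2 and already inside its rim. Lowering with a −1 mm x trim.

Call:
arm_command(
  increments=[
    {"travel": [-0.004,0,0.03],"delta_rot": [0,0,0],"fingers": 1},
    {"travel": [-0.004,0,0.06],"delta_rot": [0,0,0],"fingers": 1},
    {"travel": [-0.004,0,0.085],"delta_rot": [0,0,0],"fingers": 1},
    {"travel": [-0.004,0,0.1],"delta_rot": [0,0,0],"fingers": 1},
    {"travel": [-0.004,0,0.1],"delta_rot": [0,0,0],"fingers": 1},
  ],
)

```text
t: 27.95
ee_pos: [0.5275, 0.1421, 0.0832]
tool_rot: [[1.0, 0.001, 0.0], [0.001, -1.0, -0.0], [0.0, 0.0, -1.0]]
wrist_force: [-0.2, 0.5, -1.1]
finger_gap: 0.07
```

```bash
python3 -c "
from h import *
plan(.528,.142,.082)
"
```

```text
t 27.95 tcp [0.5275 0.1421 0.0832] gap 0.070 F [-0.2  0.5 -1.1]
travel [0.002, 0.0, 0.005] rot [0.0, -0.0, 0.001] yaw now 0.1 n250=0.0
```

Call:
arm_command(
  increments=[
    {"travel": [0,0,0.004],"delta_rot": [0,0,0],"fingers": 1},
    {"travel": [0,0,0.005],"delta_rot": [0,0,0],"fingers": 0.7},
    {"travel": [0,0,0.005],"delta_rot": [0,0,0],"fingers": 0.7},
    {"travel": [0,0,0.005],"delta_rot": [0,0,0],"fingers": 0.7},
    {"travel": [0,0,-0.02],"delta_rot": [0,0,0],"fingers": 0.7},
  ],
)

```text
t: 28.58
ee_pos: [0.5271, 0.1419, 0.0881]
tool_rot: [[1.0, 0.001, -0.001], [0.001, -1.0, -0.001], [-0.001, 0.001, -1.0]]
wrist_force: [0.4, 0.1, 0.3]
finger_gap: 0.297
```

Call:
arm_command(
  increments=[
    {"travel": [0,0,-0.12],"delta_rot": [0,0,0],"fingers": 0.7},
    {"travel": [0,0,-0.3],"delta_rot": [0,0,0],"fingers": 0.65},
    {"travel": [0,0.2,-0.36],"delta_rot": [0,0,0],"fingers": 0.65},
    {"travel": [0.03,0.42,-0.36],"delta_rot": [0,0,0],"fingers": 0.65},
    {"travel": [0.06,0.65,-0.36],"delta_rot": [0,0,0],"fingers": 0.65},
  ],
)

```text
t: 29.2
ee_pos: [0.5429, -0.0217, 0.1794]
tool_rot: [[1.0, 0.002, 0.002], [0.002, -1.0, -0.001], [0.002, 0.001, -1.0]]
wrist_force: [0.6, 0.1, -0.3]
finger_gap: 0.347
```

```bash
python3 -c "
from h import *
plan(.6215,-.393,.17)
for c in('side','top'):
  im=snap(c)
  print(c,'tub1',np.round(ring(c,im,.5225,.189,1,z0=.008),4))
  print(c,'tub2',np.round(ring(c,im,.5225,.189,2,z0=.018),4))
  print(c,'tub3',np.round(ring(c,im,.5225,.189,3,z0=.028),4))
  print(c,'tub4',np.round(ring(c,im,.622,-.357,4,w=.03),4))
  if c=='side':cv2.imwrite('pics/c5.png',cv2.resize(im[220:400,190:390],None,fx=4,fy=3.3)[:,:,::-1])
"
```

```text
t 29.20 tcp [ 0.5429 -0.0217  0.1794] gap 0.347 F [ 0.6  0.1 -0.3]
travel [0.311, 1.486, 0.039] rot [0.0, -0.001, 0.002] yaw now 0.1 n250=1.5
side tub1 [18.8344  0.5215  0.191 ]
side tub2 [20.3735  0.5225  0.194 ]
side tub3 [17.3151  0.5265  0.191 ]
side tub4 [13.7041  0.618  -0.357 ]
top tub1 [19.8359  0.5275  0.193 ]
top tub2 [17.3888  0.5285  0.193 ]
top tub3 [12.4723  0.5295  0.194 ]
top tub4 [17.6983  0.624  -0.356 ]
```

View pics/c5.png

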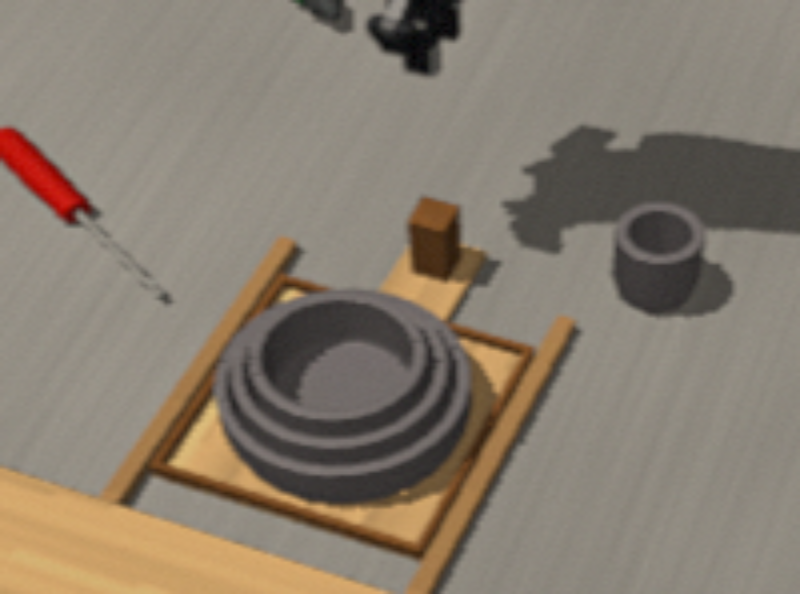

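```bash
python3 -c "
from h import *
im=camera('top');cv2.imwrite('pics/d0.png',cv2.resize(im[170:240,400:520],None,fx=6,fy=6)[:,:,::-1])
g=im.copy()
m=(im[:,:,2]<60)&(im[:,:,0]>120)
n,l,s,c=cv2.connectedComponentsWithStats(m.astype(np.uint8))
print([(s[i].tolist(),c[i].round(0).tolist()) for i in range(1,n) if s[i][4]>100])
for i in range(1,n):
  if s[i][4]>100:
    print([ray('top',u,.072)[:2].round(3).tolist() for u in ((s[i][0],s[i][1]+s[i][3]/2),(s[i][0]+s[i][2]/2,s[i][1]+s[i][3]/2))])
"
```

```text
[([271, 125, 24, 32, 239], [283.0, 140.0])]
[[0.786, 0.086], [0.786, 0.055]]
```

View pics/d0.png

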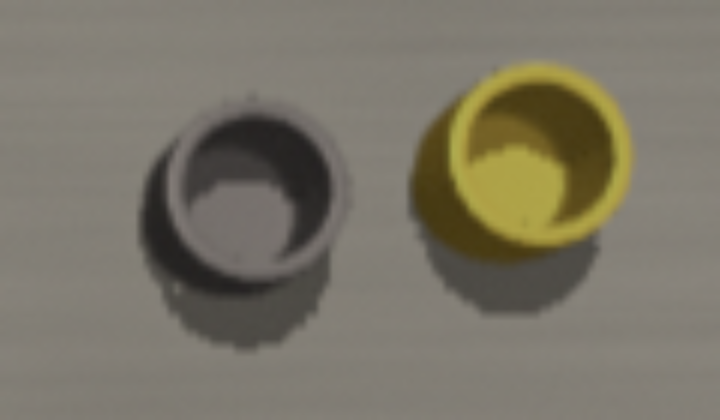

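Call:
arm_command(
  increments=[
    {"travel": [0.03,0.16,0],"delta_rot": [0,0,0],"fingers": 0.7},
    {"travel": [0.08,0.38,0],"delta_rot": [0,0,0],"fingers": 0.7},
    {"travel": [0.13,0.6,0],"delta_rot": [0,0,0],"fingers": 0.7},
    {"travel": [0.17,0.82,0],"delta_rot": [0,0,0],"fingers": 0.7},
    {"travel": [0.21,1.0,0],"delta_rot": [0,0,0],"fingers": 0.7},
  ],
)

```text
t: 29.98
ee_pos: [0.5937, -0.2777, 0.1795]
tool_rot: [[1.0, -0.008, 0.0], [-0.008, -1.0, -0.003], [0.0, 0.003, -1.0]]
wrist_force: [0.7, 0.2, 0.1]
finger_gap: 0.301
```

```bash
python3 -c "
from h import *
plan(.6215,-.393,.14)
"
```

```text
t 29.98 tcp [ 0.5937 -0.2777  0.1795] gap 0.301 F [0.7 0.2 0.1]
travel [0.115, 0.46, 0.159] rot [0.002, -0.0, -0.005] yaw now -0.5 n250=0.5
```

Call:
arm_command(
  increments=[
    {"travel": [0.05,0.18,0.0],"delta_rot": [0,0,-0.005],"fingers": 0.7},
    {"travel": [0.1,0.38,0.02],"delta_rot": [0.002,0,-0.005],"fingers": 0.7},
    {"travel": [0.115,0.46,0.08],"delta_rot": [0.002,0,-0.005],"fingers": 0.7},
    {"travel": [0.115,0.46,0.2],"delta_rot": [0.002,0,-0.005],"fingers": 0.7},
    {"travel": [0.115,0.46,0.28],"delta_rot": [0.002,0,-0.005],"fingers": 0.7},
  ],
)

```text
t: 30.6
ee_pos: [0.622, -0.3911, 0.1081]
tool_rot: [[1.0, 0.001, -0.0], [0.001, -1.0, 0.003], [-0.0, -0.003, -1.0]]
wrist_force: [-0.4, 0.2, 0.2]
finger_gap: 0.302
```

```bash
python3 -c "
from h import *
plan(.6215,-.393,.059)
im=snap('side');print('tub4',np.round(ring('side',im,.62,-.356,4),4))
cv2.imwrite('pics/d1.png',cv2.resize(im[100:220,250:390],None,fx=5,fy=5)[:,:,::-1])
"
```

```text
t 30.60 tcp [ 0.622  -0.3911  0.1081] gap 0.302 F [-0.4  0.2  0.2]
travel [-0.002, 0.008, 0.196] rot [-0.002, 0.0, 0.001] yaw now 0.1 n250=0.2
tub4 [20.6949  0.618  -0.356 ]
```

View pics/d1.png

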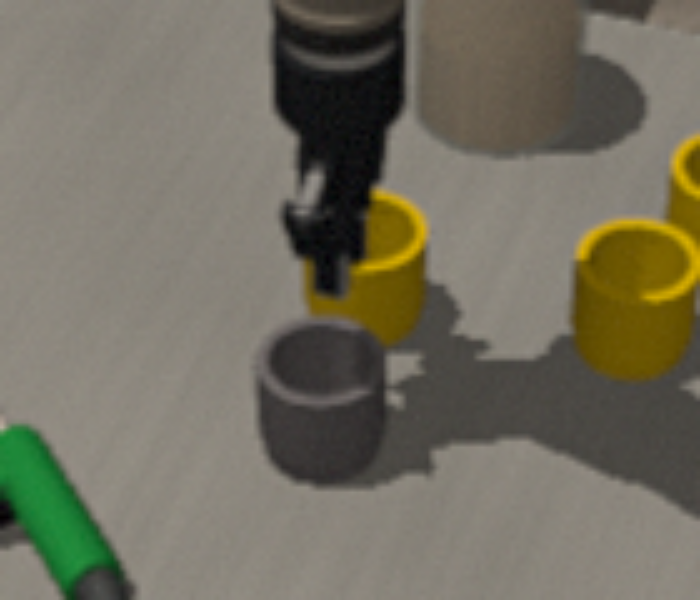

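Call:
arm_command(
  increments=[
    {"travel": [-0.002,0.006,0.07],"delta_rot": [0,0,0],"fingers": 0.7},
    {"travel": [-0.002,0.006,0.14],"delta_rot": [0,0,0],"fingers": 0.7},
    {"travel": [-0.002,0.006,0.196],"delta_rot": [0,0,0],"fingers": 0.7},
    {"travel": [-0.002,0.006,0.196],"delta_rot": [0,0,0],"fingers": 0.7},
    {"travel": [-0.002,0.006,0.196],"delta_rot": [0,0,0],"fingers": 0.72},
  ],
)

```text
t: 31.28
ee_pos: [0.6203, -0.3916, 0.0567]
tool_rot: [[1.0, 0.002, -0.004], [0.002, -1.0, 0.005], [-0.004, -0.005, -1.0]]
wrist_force: [-0.2, -0.2, 0.2]
finger_gap: 0.281
```

```bash
python3 -c "
from h import *
plan(.6215,-.393,.059)
"
```

```text
t 31.27 tcp [ 0.6203 -0.3916  0.0567] gap 0.281 F [-0.2 -0.2  0.2]
travel [0.005, 0.006, -0.009] rot [-0.003, 0.002, 0.001] yaw now 0.1 n250=0.0
```

Call:
arm_command(
  increments=[
    {"travel": [0.003,0.004,-0.01],"delta_rot": [-0.003,0.002,0],"fingers": 0.72},
    {"travel": [0.003,0.004,-0.01],"delta_rot": [-0.003,0.002,0],"fingers": 0.85},
    {"travel": [0.003,0.004,-0.01],"delta_rot": [-0.003,0.002,0],"fingers": 1},
    {"travel": [0.003,0.004,-0.01],"delta_rot": [-0.003,0.002,0],"fingers": 1},
    {"travel": [0.003,0.004,-0.01],"delta_rot": [-0.003,0.002,0],"fingers": 1},
  ],
)

```text
t: 31.9
ee_pos: [0.6218, -0.3934, 0.0606]
tool_rot: [[1.0, 0.001, 0.002], [0.001, -1.0, -0.002], [0.002, 0.002, -1.0]]
wrist_force: [-0.8, 0.4, 5.5]
finger_gap: 0.085
```

Call:
arm_command(
  increments=[
    {"travel": [0,0,-0.05],"delta_rot": [0,0,0],"fingers": 1},
    {"travel": [0,0,-0.15],"delta_rot": [0,0,0],"fingers": 1},
    {"travel": [0,0,-0.3],"delta_rot": [0,0,0],"fingers": 1},
    {"travel": [0,0,-0.46],"delta_rot": [0,0,0],"fingers": 1},
    {"travel": [0,0,-0.6],"delta_rot": [0,0,0],"fingers": 1},
  ],
)

```text
t: 32.52
ee_pos: [0.6213, -0.3927, 0.212]
tool_rot: [[1.0, 0.002, 0.001], [0.002, -1.0, -0.001], [0.001, 0.001, -1.0]]
wrist_force: [-0.1, -0.5, -0.6]
finger_gap: 0.087
```

```bash
python3 -c "
from h import *
plan(.5285,.155,.21)
im=snap('side');cv2.imwrite('pics/d2.png',cv2.resize(im[60:220,230:410],None,fx=4,fy=3.7)[:,:,::-1])
"
```

```text
t 32.52 tcp [ 0.6213 -0.3927  0.212 ] gap 0.087 F [-0.1 -0.5 -0.6]
travel [-0.367, -2.192, 0.005] rot [0.001, -0.001, 0.001] yaw now 0.1 n250=2.2
```

View pics/d2.png

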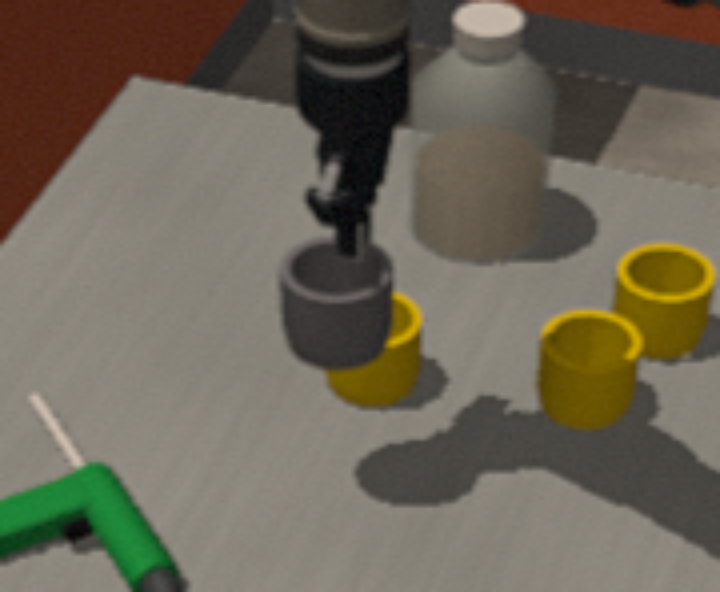

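Call:
arm_command(
  increments=[
    {"travel": [-0.03,-0.16,0],"delta_rot": [0,0,0],"fingers": 1},
    {"travel": [-0.06,-0.38,0],"delta_rot": [0,0,0],"fingers": 1},
    {"travel": [-0.1,-0.6,0],"delta_rot": [0,0,0],"fingers": 1},
    {"travel": [-0.13,-0.82,0],"delta_rot": [0,0,0],"fingers": 1},
    {"travel": [-0.17,-1.0,0],"delta_rot": [0,0,0],"fingers": 1},
  ],
)

```text
t: 33.2
ee_pos: [0.5798, -0.1402, 0.216]
tool_rot: [[1.0, 0.004, 0.009], [0.004, -1.0, -0.004], [0.009, 0.004, -1.0]]
wrist_force: [0.3, 0.2, -1.1]
finger_gap: 0.082
```

Call:
arm_command(
  increments=[
    {"travel": [-0.03,-0.18,0],"delta_rot": [0,0,0],"fingers": 1},
    {"travel": [-0.06,-0.4,0],"delta_rot": [0,0,0],"fingers": 1},
    {"travel": [-0.1,-0.62,0],"delta_rot": [0,0,0],"fingers": 1},
    {"travel": [-0.13,-0.84,0],"delta_rot": [0,0,0],"fingers": 1},
    {"travel": [-0.17,-1.0,0],"delta_rot": [0,0,0],"fingers": 1},
  ],
)

```text
t: 33.83
ee_pos: [0.5349, 0.113, 0.2144]
tool_rot: [[1.0, 0.007, 0.008], [0.007, -1.0, -0.003], [0.008, 0.003, -1.0]]
wrist_force: [-0.0, -0.4, -1.0]
finger_gap: 0.091
```

```bash
python3 -c "
from h import *
plan(.5285,.1545,.155)
"
```

```text
t 33.83 tcp [0.5349 0.113  0.2144] gap 0.091 F [-0.  -0.4 -1. ]
travel [-0.026, -0.167, 0.237] rot [0.002, -0.005, 0.005] yaw now 0.4 n250=0.2
```

Call:
arm_command(
  increments=[
    {"travel": [-0.01,-0.12,0.02],"delta_rot": [0,-0.005,0.005],"fingers": 1},
    {"travel": [-0.026,-0.167,0.08],"delta_rot": [0.002,-0.005,0.005],"fingers": 1},
    {"travel": [-0.026,-0.167,0.18],"delta_rot": [0.002,-0.005,0.005],"fingers": 1},
    {"travel": [-0.026,-0.167,0.237],"delta_rot": [0.002,-0.005,0.005],"fingers": 1},
    {"travel": [-0.026,-0.167,0.237],"delta_rot": [0.002,-0.005,0.005],"fingers": 1},
  ],
)

```text
t: 34.45
ee_pos: [0.5275, 0.1526, 0.1531]
tool_rot: [[1.0, -0.002, -0.004], [-0.002, -1.0, -0.001], [-0.004, 0.001, -1.0]]
wrist_force: [0.6, -0.2, -0.1]
finger_gap: 0.085
```

```bash
python3 -c "
from h import *
plan(.5285,.1545,.125)
im=snap('side');s=observe();z=s['ee_pos'][2]-.0606
b=ring('side',im,.5235,.19,4,z0=z);print(np.round(b,4),'off',np.round(np.array(b[1:])-s['ee_pos'][:2],4))
cv2.imwrite('pics/d3.png',cv2.resize(im[240:400,190:390],None,fx=4,fy=3.75)[:,:,::-1])
"
```

```text
t 34.45 tcp [0.5275 0.1526 0.1531] gap 0.085 F [ 0.6 -0.2 -0.1]
travel [0.004, -0.008, 0.112] rot [0.001, 0.003, -0.002] yaw now -0.1 n250=0.1
[16.679   0.5245  0.19  ] off [-0.0039  0.0367]
```

View pics/d3.png

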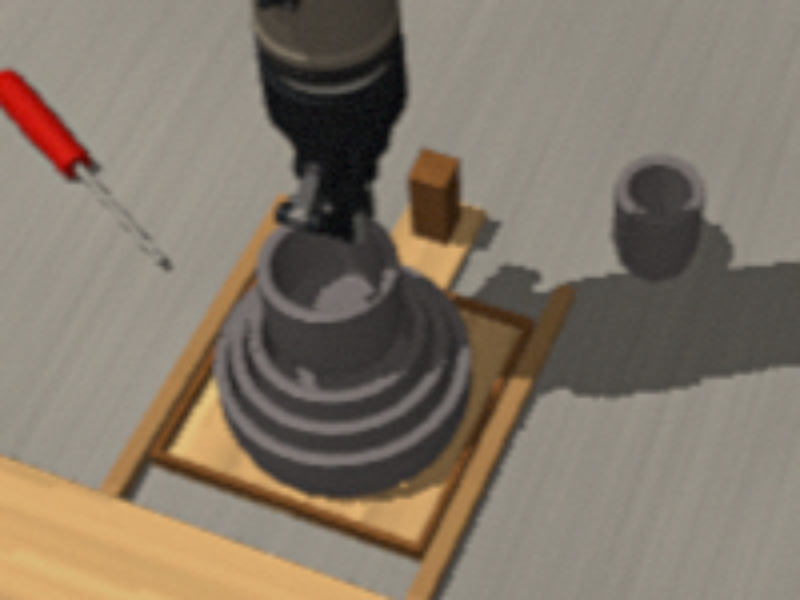

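Call:
arm_command(
  increments=[
    {"travel": [0.006,-0.006,0.02],"delta_rot": [0.001,0.003,0],"fingers": 1},
    {"travel": [0.006,-0.006,0.05],"delta_rot": [0.001,0.003,0],"fingers": 1},
    {"travel": [0.006,-0.006,0.08],"delta_rot": [0.001,0.003,0],"fingers": 1},
    {"travel": [0.006,-0.006,0.105],"delta_rot": [0.001,0.003,0],"fingers": 1},
    {"travel": [0.006,-0.006,0.112],"delta_rot": [0.001,0.003,0],"fingers": 1},
  ],
)

```text
t: 35.12
ee_pos: [0.5295, 0.1547, 0.1257]
tool_rot: [[1.0, -0.002, 0.002], [-0.002, -1.0, 0.001], [0.002, -0.001, -1.0]]
wrist_force: [0.4, -0.8, -1.0]
finger_gap: 0.085
```

```bash
python3 -c "
from h import *
plan(.529,.154,.0995)
im=snap('side');s=observe();z=s['ee_pos'][2]-.0606
b=ring('side',im,.5235,.19,4,z0=z);print(np.round(b,4),'off',np.round(np.array(b[1:])-s['ee_pos'][:2],4))
print(ring('side',im,.5265,.191,3,z0=.028,w=.005))
cv2.imwrite('pics/d4.png',cv2.resize(im[270:370,230:330],None,fx=6,fy=6,interpolation=cv2.INTER_CUBIC)[:,:,::-1])
"
```

```text
t 35.12 tcp [0.5295 0.1547 0.1257] gap 0.085 F [ 0.4 -0.8 -1. ]
travel [-0.002, 0.003, 0.105] rot [-0.001, -0.001, -0.001] yaw now -0.1 n250=0.1
[15.3851  0.5265  0.191 ] off [-0.0029  0.0363]
(np.float32(14.175896), np.float64(0.5265), np.float64(0.189))
```

View pics/d4.png

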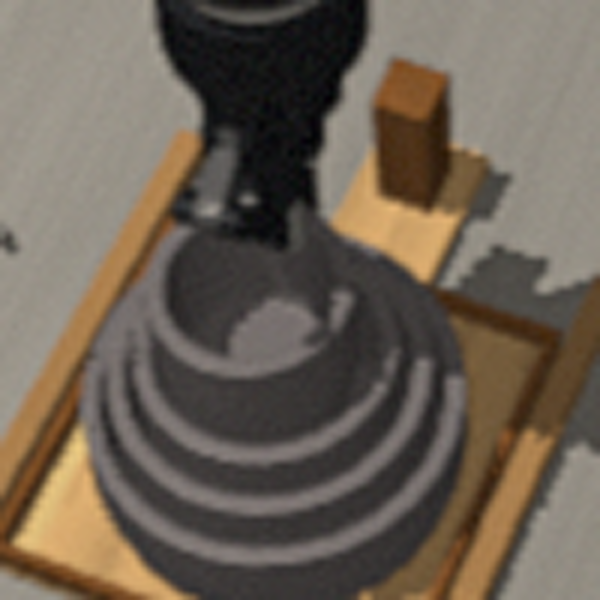

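Exactly over tub3's centre; lowering.

Call:
arm_command(
  increments=[
    {"travel": [0,0.003,0.03],"delta_rot": [0,0,0],"fingers": 1},
    {"travel": [0,0.003,0.06],"delta_rot": [0,0,0],"fingers": 1},
    {"travel": [0,0.003,0.085],"delta_rot": [0,0,0],"fingers": 1},
    {"travel": [0,0.003,0.104],"delta_rot": [0,0,0],"fingers": 1},
    {"travel": [0,0.003,0.104],"delta_rot": [0,0,0],"fingers": 1},
  ],
)

```text
t: 35.8
ee_pos: [0.5292, 0.1539, 0.0993]
tool_rot: [[1.0, -0.002, 0.001], [-0.002, -1.0, 0.001], [0.001, -0.001, -1.0]]
wrist_force: [-0.6, 1.3, -1.4]
finger_gap: 0.087
```

```bash
python3 -c "
from h import *
plan(.529,.154,.0986)
"
```

```text
t 35.80 tcp [0.5292 0.1539 0.0993] gap 0.087 F [-0.6  1.3 -1.4]
travel [-0.001, -0.001, 0.003] rot [-0.001, -0.001, -0.001] yaw now -0.1 n250=0.0
```

Call:
arm_command(
  increments=[
    {"travel": [0,0,0.003],"delta_rot": [0,0,0],"fingers": 1},
    {"travel": [0,0,0.004],"delta_rot": [0,0,0],"fingers": 0.72},
    {"travel": [0,0,0.004],"delta_rot": [0,0,0],"fingers": 0.72},
    {"travel": [0,0,0.004],"delta_rot": [0,0,0],"fingers": 0.72},
    {"travel": [0,0,-0.02],"delta_rot": [0,0,0],"fingers": 0.72},
  ],
)

```text
t: 36.42
ee_pos: [0.5289, 0.1537, 0.1041]
tool_rot: [[1.0, -0.002, 0.0], [-0.002, -1.0, 0.001], [0.0, -0.001, -1.0]]
wrist_force: [-0.8, -0.3, 1.2]
finger_gap: 0.281
```

Call:
arm_command(
  increments=[
    {"travel": [0,0,-0.12],"delta_rot": [0,0,0],"fingers": 0.72},
    {"travel": [0,0,-0.3],"delta_rot": [0,0,0],"fingers": 0.72},
    {"travel": [-0.1,0.2,-0.34],"delta_rot": [0,0,0],"fingers": 0.72},
    {"travel": [-0.2,0.4,-0.34],"delta_rot": [0,0,0],"fingers": 0.72},
    {"travel": [-0.35,0.6,-0.34],"delta_rot": [0,0,0],"fingers": 0.72},
  ],
)

```text
t: 37.05
ee_pos: [0.4412, 0.0022, 0.1899]
tool_rot: [[1.0, -0.002, 0.003], [-0.002, -1.0, 0.0], [0.003, -0.0, -1.0]]
wrist_force: [0.2, -1.7, 0.5]
finger_gap: 0.279
```

```bash
python3 -c "
from h import *
plan(.381,-.0035,.17)
for c in('side','top'):
  im=snap(c)
  for n in(1,2,3,4):print(c,n,np.round(ring(c,im,.5235,.191,n,z0=.008+.01*(n-1),w=.01),4))
  print(c,'tub5',np.round(ring(c,im,.381,.0205,5,w=.03),4))
  if c=='side':cv2.imwrite('pics/d5.png',cv2.resize(im[220:400,190:390],None,fx=4,fy=3.3)[:,:,::-1])
"
```

```text
t 37.05 tcp [0.4412 0.0022 0.1899] gap 0.279 F [ 0.2 -1.7  0.5]
travel [-0.241, 0.023, 0.079] rot [-0.0, -0.002, -0.001] yaw now -0.1 n250=0.2
side 1 [17.7199  0.5215  0.191 ]
side 2 [18.4329  0.5225  0.194 ]
side 3 [19.2648  0.5255  0.192 ]
side 4 [17.9882  0.5265  0.188 ]
side tub5 [2.12738e+01 3.80000e-01 1.95000e-02]
top 1 [19.8603  0.5275  0.193 ]
top 2 [15.0015  0.5255  0.189 ]
top 3 [16.8951  0.5265  0.189 ]
top 4 [13.6806  0.5315  0.193 ]
top tub5 [ 5.421   0.411  -0.0095]
```

View pics/d5.png

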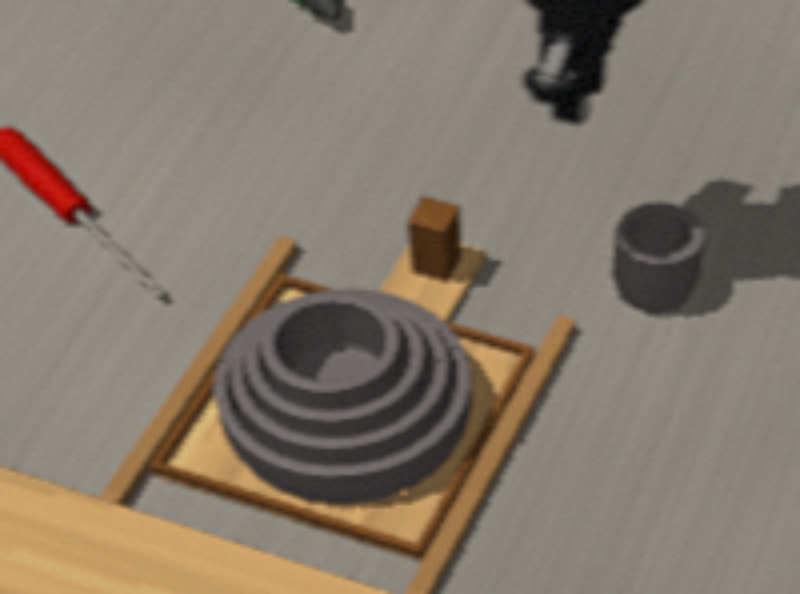

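Call:
arm_command(
  increments=[
    {"travel": [-0.12,0.01,0.0],"delta_rot": [0,-0.002,0],"fingers": 0.72},
    {"travel": [-0.241,0.023,0.05],"delta_rot": [0,-0.002,0],"fingers": 0.72},
    {"travel": [-0.241,0.023,0.2],"delta_rot": [0,-0.002,0],"fingers": 0.72},
    {"travel": [-0.241,0.023,0.3],"delta_rot": [0,-0.002,0],"fingers": 0.72},
    {"travel": [-0.241,0.023,0.32],"delta_rot": [0,-0.002,0],"fingers": 0.72},
  ],
)

```text
t: 37.78
ee_pos: [0.3751, -0.0083, 0.108]
tool_rot: [[1.0, -0.012, -0.01], [-0.012, -1.0, -0.005], [-0.01, 0.005, -1.0]]
wrist_force: [0.6, 0.4, 0.5]
finger_gap: 0.277
```

```bash
python3 -c "
from h import *
plan(.381,-.0035,.065)
im=snap('side');print('tub5',np.round(ring('side',im,.381,.0205,5,w=.015,st=.0005),4))
cv2.imwrite('pics/e1.png',cv2.resize(im[220:340,290:430],None,fx=5,fy=5)[:,:,::-1])
"
```

```text
t 37.77 tcp [ 0.3751 -0.0083  0.108 ] gap 0.277 F [0.6 0.4 0.5]
travel [0.025, -0.02, 0.172] rot [0.003, 0.006, -0.008] yaw now -0.7 n250=0.2
tub5 [2.13803e+01 3.76500e-01 1.90000e-02]
```

View pics/e1.png

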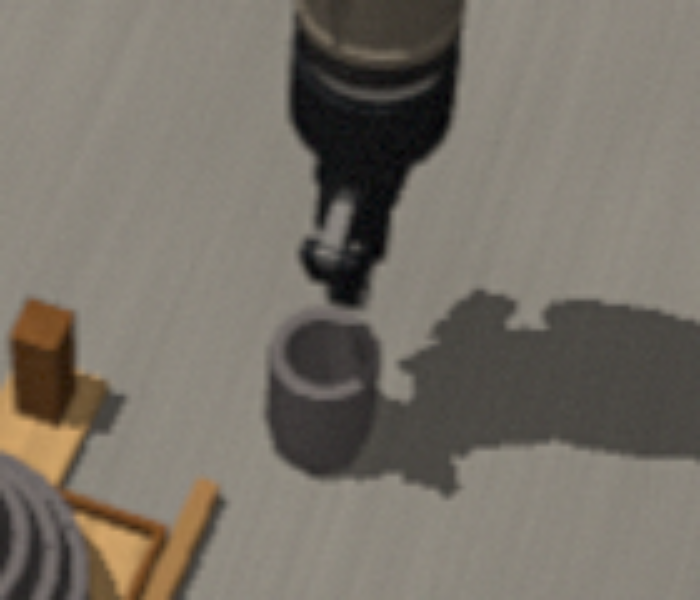

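Call:
arm_command(
  increments=[
    {"travel": [0.025,-0.02,0.03],"delta_rot": [0.003,0.006,-0.008],"fingers": 0.72},
    {"travel": [0.025,-0.02,0.05],"delta_rot": [0.003,0.006,-0.008],"fingers": 0.72},
    {"travel": [0.025,-0.02,0.05],"delta_rot": [0.003,0.006,-0.008],"fingers": 0.72},
    {"travel": [0.025,-0.02,0.11],"delta_rot": [0.003,0.006,-0.008],"fingers": 0.72},
    {"travel": [0.025,-0.02,0.172],"delta_rot": [0.003,0.006,-0.008],"fingers": 0.72},
  ],
)

```text
t: 38.45
ee_pos: [0.3823, -0.0037, 0.0654]
tool_rot: [[1.0, -0.0, 0.002], [-0.0, -1.0, -0.0], [0.002, 0.0, -1.0]]
wrist_force: [0.9, 0.4, -0.2]
finger_gap: 0.282
```

```bash
python3 -c "
from h import *
plan(.381,-.0035,.065)
im=snap('side');print('tub5',np.round(ring('side',im,.381,.0205,5,w=.015,st=.0005),4))
cv2.imwrite('pics/e2.png',cv2.resize(im[220:340,290:430],None,fx=5,fy=5)[:,:,::-1])
"
```

```text
t 38.45 tcp [ 0.3823 -0.0037  0.0654] gap 0.282 F [ 0.9  0.4 -0.2]
travel [-0.005, -0.001, 0.002] rot [0.0, -0.001, -0.0] yaw now -0.0 n250=0.0
tub5 [18.1135  0.378   0.0195]
```

View pics/e2.png

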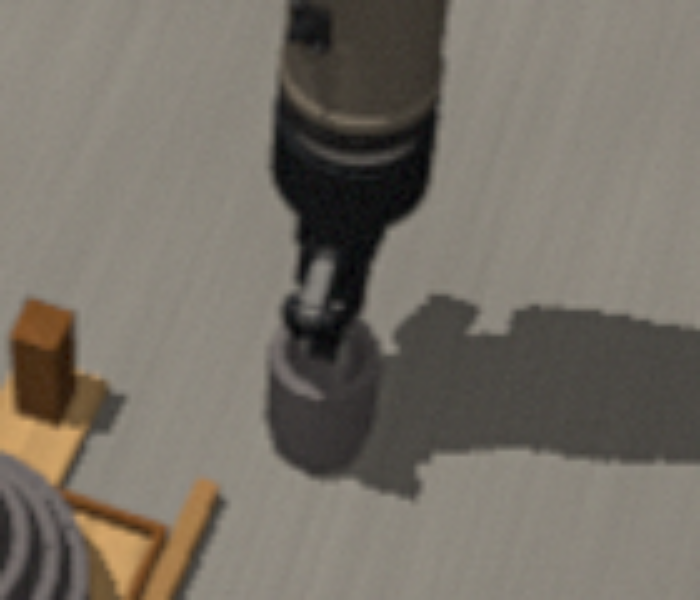

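Call:
arm_command(
  increments=[
    {"travel": [-0.004,0,0.002],"delta_rot": [0,0,0],"fingers": 0.8},
    {"travel": [-0.004,0,0.002],"delta_rot": [0,0,0],"fingers": 0.9},
    {"travel": [-0.004,0,0.002],"delta_rot": [0,0,0],"fingers": 1},
    {"travel": [-0.004,0,0.002],"delta_rot": [0,0,0],"fingers": 1},
    {"travel": [-0.004,0,0.002],"delta_rot": [0,0,0],"fingers": 1},
  ],
)

```text
t: 39.12
ee_pos: [0.3798, -0.0038, 0.0634]
tool_rot: [[1.0, -0.0, -0.001], [-0.0, -1.0, 0.0], [-0.001, -0.0, -1.0]]
wrist_force: [-0.2, 0.3, 1.2]
finger_gap: 0.1
```

Call:
arm_command(
  increments=[
    {"travel": [0,0,-0.05],"delta_rot": [0,0,0],"fingers": 1},
    {"travel": [0,0,-0.15],"delta_rot": [0,0,0],"fingers": 1},
    {"travel": [0,0,-0.3],"delta_rot": [0,0,0],"fingers": 1},
    {"travel": [0,0,-0.46],"delta_rot": [0,0,0],"fingers": 1},
    {"travel": [0,0,-0.62],"delta_rot": [0,0,0],"fingers": 1},
  ],
)

```text
t: 39.75
ee_pos: [0.3798, -0.0036, 0.2205]
tool_rot: [[1.0, 0.0, -0.0], [0.0, -1.0, -0.0], [-0.0, 0.0, -1.0]]
wrist_force: [0.0, -0.1, -1.6]
finger_gap: 0.099
```

```bash
python3 -c "
from h import *
plan(.5295,.166,.22)
im=snap('side');s=observe();z=s['ee_pos'][2]-.065
b=ring('side',im,.381,.021,5,z0=z);print(np.round(b,4),'off',np.round(np.array(b[1:])-s['ee_pos'][:2],4))
cv2.imwrite('pics/e3.png',cv2.resize(im[180:340,250:430],None,fx=4,fy=3.7)[:,:,::-1])
"
```

```text
t 39.75 tcp [ 0.3798 -0.0036  0.2205] gap 0.099 F [ 0.  -0.1 -1.6]
travel [0.599, -0.678, 0.002] rot [0.0, 0.0, 0.0] yaw now 0.0 n250=0.7
[17.9094  0.375   0.02  ] off [-0.0085  0.0235]
```

View pics/e3.png

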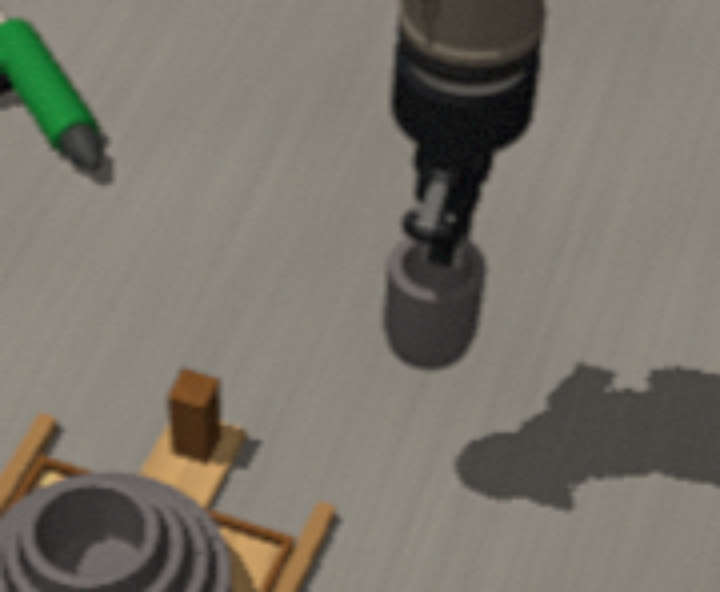

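Call:
arm_command(
  increments=[
    {"travel": [0.12,-0.13,0],"delta_rot": [0,0,0],"fingers": 1},
    {"travel": [0.27,-0.3,0],"delta_rot": [0,0,0],"fingers": 1},
    {"travel": [0.43,-0.48,0],"delta_rot": [0,0,0],"fingers": 1},
    {"travel": [0.56,-0.62,0],"delta_rot": [0,0,0],"fingers": 1},
    {"travel": [0.6,-0.67,0.02],"delta_rot": [0,0,0],"fingers": 1},
  ],
)

```text
t: 40.42
ee_pos: [0.5346, 0.1672, 0.2222]
tool_rot: [[1.0, 0.003, 0.011], [0.003, -1.0, 0.002], [0.011, -0.001, -1.0]]
wrist_force: [-1.3, -0.2, -0.2]
finger_gap: 0.101
```

```bash
python3 -c "
from h import *
plan(.5305,.165,.17)
"
```

```text
t 40.42 tcp [0.5346 0.1672 0.2222] gap 0.101 F [-1.3 -0.2 -0.2]
travel [-0.018, 0.009, 0.208] rot [-0.001, -0.007, 0.002] yaw now 0.2 n250=0.2
```

Call:
arm_command(
  increments=[
    {"travel": [-0.018,0.009,0.04],"delta_rot": [0,-0.007,0.002],"fingers": 1},
    {"travel": [-0.018,0.009,0.1],"delta_rot": [0,-0.007,0.002],"fingers": 1},
    {"travel": [-0.018,0.009,0.17],"delta_rot": [0,-0.007,0.002],"fingers": 1},
    {"travel": [-0.018,0.009,0.195],"delta_rot": [0,-0.007,0.002],"fingers": 1},
    {"travel": [-0.018,0.009,0.195],"delta_rot": [0,-0.007,0.002],"fingers": 1},
  ],
)

```text
t: 41.05
ee_pos: [0.5299, 0.1636, 0.1729]
tool_rot: [[1.0, -0.001, -0.002], [-0.001, -1.0, 0.0], [-0.002, -0.0, -1.0]]
wrist_force: [0.5, -0.6, -0.7]
finger_gap: 0.099
```

```bash
python3 -c "
from h import *
im=snap('side');s=st();z=s['ee_pos'][2]-.0634
b=ring('side',im,.5265,.19,5,z0=z,st=.0005);print(np.round(b,4),'off',np.round(np.array(b[1:])-s['ee_pos'][:2],4))
print('4',np.round(ring('side',im,.5265,.19,4,z0=.038,w=.008,st=.0005),4))
cv2.imwrite('pics/e4.png',cv2.resize(im[270:370,230:330],None,fx=6,fy=6,interpolation=cv2.INTER_CUBIC)[:,:,::-1])
im=snap('top');cv2.imwrite('pics/e4t.png',cv2.resize(im[180:310,160:310],None,fx=5,fy=4.6,interpolation=cv2.INTER_CUBIC)[:,:,::-1])
"
```

```text
t 41.10 tcp [0.5305 0.1642 0.1736] gap 0.097 F [ 0.1  0.  -0.8]
[15.7728  0.5345  0.17  ] off [0.004  0.0058]
4 [14.1593  0.526   0.192 ]
```

View pics/e4.png

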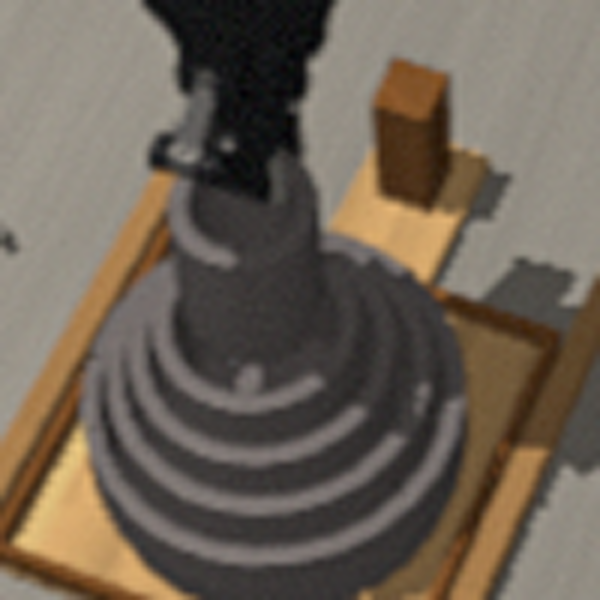

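```bash
python3 -c "
from h import *
im=snap('side');s=st();p=s['ee_pos'];z=p[2]-.0634
for dx in(-.006,-.0035,-.001):
  o=cv2.resize(im[270:370,230:330],None,fx=6,fy=6,interpolation=cv2.INTER_CUBIC)
  for r,zz in((.028,.078),(.020,.078),(.028,.02)):
    u=(proj('side',circ(p[0]+dx,p[1]+.024,r,z+zz))-[230,270]+.5)*6
    cv2.polylines(o,[np.round(u).astype(np.int32).reshape(-1,1,2)],True,(255,0,0),1,cv2.LINE_AA)
  for r in(.04,.032):
    u=(proj('side',circ(.526,.191,r,.110))-[230,270]+.5)*6
    cv2.polylines(o,[np.round(u).astype(np.int32).reshape(-1,1,2)],True,(0,255,0),1,cv2.LINE_AA)
  O=o[120:470,60:400] if dx==-.006 else np.hstack([O,o[120:470,60:400]])
cv2.imwrite('pics/e5.png',cv2.resize(O,(800,275))[:,:,::-1])
cv2.imwrite('pics/e5.png',cv2.resize(O[:,:680],(800,412))[:,:,::-1])
"
```

```text
t 41.20 tcp [0.531  0.1649 0.1742] gap 0.104 F [ 0.5 -0.2 -1.3]
```

View pics/e5.png

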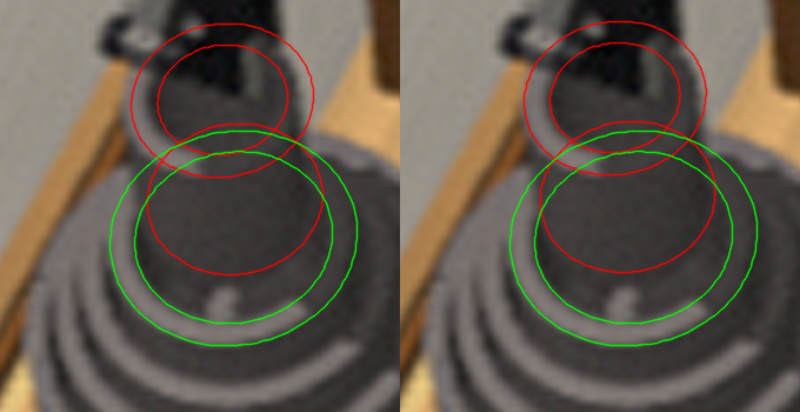

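```bash
python3 -c "
from h import *
plan(.5292,.1664,.140)
"
```

```text
t 41.20 tcp [0.531  0.1649 0.1742] gap 0.104 F [ 0.5 -0.2 -1.3]
travel [-0.007, -0.006, 0.137] rot [-0.001, -0.001, -0.0] yaw now -0.0 n250=0.1
```

Call:
arm_command(
  increments=[
    {"travel": [-0.007,-0.006,0.02],"delta_rot": [0,0,0],"fingers": 1},
    {"travel": [-0.007,-0.006,0.05],"delta_rot": [0,0,0],"fingers": 1},
    {"travel": [-0.007,-0.006,0.09],"delta_rot": [0,0,0],"fingers": 1},
    {"travel": [-0.007,-0.006,0.125],"delta_rot": [0,0,0],"fingers": 1},
    {"travel": [-0.007,-0.006,0.137],"delta_rot": [0,0,0],"fingers": 1},
  ],
)

```text
t: 41.82
ee_pos: [0.5286, 0.1661, 0.1387]
tool_rot: [[1.0, -0.0, -0.001], [-0.0, -1.0, 0.001], [-0.001, -0.001, -1.0]]
wrist_force: [0.6, -0.3, -0.3]
finger_gap: 0.102
```

```bash
python3 -c "
from h import *
plan(.5292,.1664,.1145)
im=snap('side');cv2.imwrite('pics/e6.png',cv2.resize(im[260:370,220:340],None,fx=6,fy=5.4,interpolation=cv2.INTER_CUBIC)[:,:,::-1])
"
```

```text
t 41.83 tcp [0.5286 0.1661 0.1387] gap 0.102 F [ 0.6 -0.3 -0.3]
travel [0.002, -0.001, 0.097] rot [-0.001, 0.001, -0.0] yaw now -0.0 n250=0.1
```

View pics/e6.png

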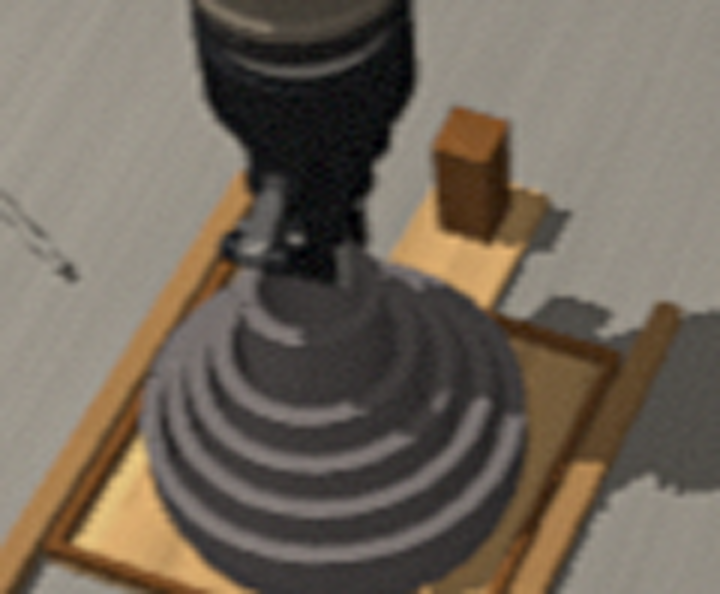

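tub5 is inside tub4 with no contact force. Lowering to about 2 mm above the final height, then letting go.

Call:
arm_command(
  increments=[
    {"travel": [0.002,-0.001,0.03],"delta_rot": [0,0,0],"fingers": 1},
    {"travel": [0.002,-0.001,0.06],"delta_rot": [0,0,0],"fingers": 1},
    {"travel": [0.002,-0.001,0.085],"delta_rot": [0,0,0],"fingers": 1},
    {"travel": [0.002,-0.001,0.099],"delta_rot": [0,0,0],"fingers": 1},
    {"travel": [0.002,-0.001,0.099],"delta_rot": [0,0,0],"fingers": 1},
  ],
)

```text
t: 42.5
ee_pos: [0.529, 0.1664, 0.1137]
tool_rot: [[1.0, -0.0, -0.001], [-0.0, -1.0, 0.001], [-0.001, -0.001, -1.0]]
wrist_force: [0.7, -0.0, -1.0]
finger_gap: 0.098
```

```bash
python3 -c "
from h import *
plan(.5292,.1664,.1135)
"
```

```text
t 42.50 tcp [0.529  0.1664 0.1137] gap 0.098 F [ 0.7 -0.  -1. ]
travel [0.001, -0.0, 0.001] rot [-0.001, 0.001, -0.0] yaw now -0.0 n250=0.0
```

Call:
arm_command(
  increments=[
    {"travel": [0,0,0.005],"delta_rot": [0,0,0],"fingers": 1},
    {"travel": [0,0,0.005],"delta_rot": [0,0,0],"fingers": 0.78},
    {"travel": [0,0,0.003],"delta_rot": [0,0,0],"fingers": 0.75},
    {"travel": [0,0,0],"delta_rot": [0,0,0],"fingers": 0.74},
    {"travel": [0,0,-0.03],"delta_rot": [0,0,0],"fingers": 0.74},
  ],
)

```text
t: 43.12
ee_pos: [0.5286, 0.1661, 0.1211]
tool_rot: [[1.0, -0.0, -0.002], [-0.0, -1.0, 0.001], [-0.002, -0.001, -1.0]]
wrist_force: [0.4, 0.3, -0.9]
finger_gap: 0.26
```

Call:
arm_command(
  increments=[
    {"travel": [0,0,-0.12],"delta_rot": [0,0,0],"fingers": 0.74},
    {"travel": [0,0,-0.25],"delta_rot": [0,0,0],"fingers": 0.7},
    {"travel": [0,0.2,-0.3],"delta_rot": [0,0,0],"fingers": 0.5},
    {"travel": [0,0.42,-0.3],"delta_rot": [0,0,0],"fingers": 0.3},
    {"travel": [0,0.64,-0.3],"delta_rot": [0,0,0],"fingers": 0.3},
  ],
)

```text
t: 43.75
ee_pos: [0.5291, 0.0047, 0.1971]
tool_rot: [[1.0, 0.001, -0.0], [0.001, -1.0, 0.0], [-0.0, -0.0, -1.0]]
wrist_force: [1.2, 0.1, 0.3]
finger_gap: 0.702
```

```bash
python3 -c "
from h import *
st()
for c in('side','top'):
  im=snap(c)
  for n in(1,2,3,4,5):
    print(c,n,np.round(ring(c,im,.5235,.191,n,z0=.008+.01*(n-1),w=.01),4))
  # height check: best z0
    print('   z0:',[(z,round(float(ring(c,im,.5255,.191,n,z0=.008+.01*(n-1)+z,w=.01,st=.002)[0]),1)) for z in(-.008,0,.004,.008,.012)])
  if c=='side':cv2.imwrite('pics/f0.png',cv2.resize(im[240:380,210:360],None,fx=5,fy=4.2,interpolation=cv2.INTER_CUBIC)[:,:,::-1])
"
```

```text
t 43.75 tcp [0.5291 0.0047 0.1971] gap 0.702 F [1.2 0.1 0.3]
side 1 [17.0205  0.5225  0.19  ]
   z0: [(-0.008, 16.5), (0, 16.9), (0.004, 17.0), (0.008, 17.2), (0.012, 17.0)]
side 2 [17.2367  0.5215  0.194 ]
   z0: [(-0.008, 16.8), (0, 16.9), (0.004, 16.8), (0.008, 16.8), (0.012, 16.7)]
side 3 [18.0977  0.5245  0.194 ]
   z0: [(-0.008, 18.0), (0, 17.9), (0.004, 17.9), (0.008, 17.9), (0.012, 17.9)]
side 4 [19.3964  0.5275  0.192 ]
   z0: [(-0.008, 19.3), (0, 19.2), (0.004, 19.4), (0.008, 19.3), (0.012, 19.4)]
side 5 [20.7726  0.5255  0.189 ]
   z0: [(-0.008, 20.8), (0, 20.8), (0.004, 20.8), (0.008, 20.7), (0.012, 20.8)]
top 1 [19.9639  0.5275  0.193 ]
   z0: [(-0.008, 18.4), (0, 20.0), (0.004, 19.6), (0.008, 19.7), (0.012, 19.9)]
top 2 [14.9833  0.5255  0.189 ]
   z0: [(-0.008, 15.2), (0, 15.0), (0.004, 14.9), (0.008, 14.9), (0.012, 14.8)]
top 3 [16.1078  0.5305  0.193 ]
   z0: [(-0.008, 15.6), (0, 16.1), (0.004, 15.9), (0.008, 16.1), (0.012, 16.1)]
top 4 [16.8442  0.5325  0.192 ]
   z0: [(-0.008, 16.9), (0, 16.7), (0.004, 16.8), (0.008, 16.8), (0.012, 16.6)]
top 5 [20.7644  0.5335  0.191 ]
   z0: [(-0.008, 20.7), (0, 20.8), (0.004, 20.8), (0.008, 20.4), (0.012, 20.7)]
```

View pics/f0.png

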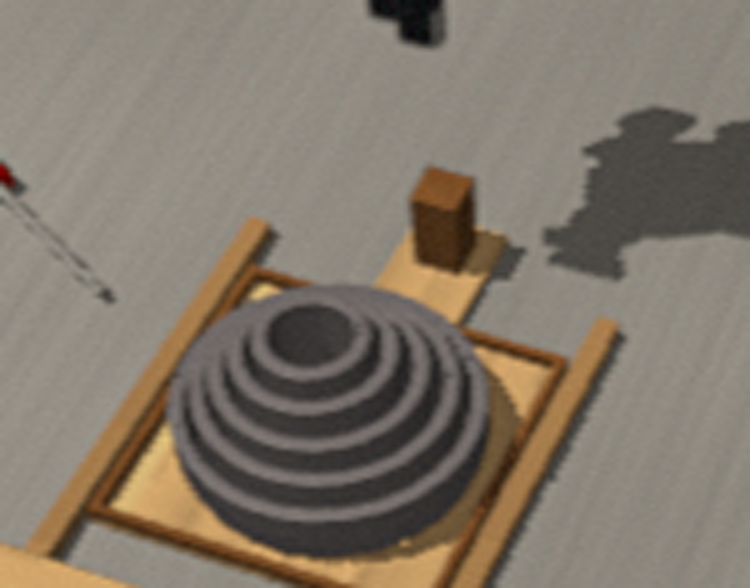

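All five are nested in even, concentric steps: tub5's rim is at about (315,335) in the crop and tub1's rim is outermost. Next is the handle post.

```bash
python3 -c "
from h import *
for c in('side','top'):
  im=snap(c)
  m=mark_of(c,'caddy_grip');print(c,[(np.round(k['xy'],1),round(k['p'],2),ray(c,k['xy'],.08)[:2].round(4)) for k in m[:2]])
  u=proj(c,[.5165,.0505,.08])[0].astype(int);print(u)
  o=im[u[1]-20:u[1]+20,u[0]-25:u[0]+25];o=cv2.resize(o,None,fx=8,fy=8,interpolation=cv2.INTER_CUBIC)
  cv2.imwrite(f'pics/g_{c}.png',o[:,:,::-1])
plan(.5165,.0505,.12,-2.8)
a=cv2.imread('pics/g_side.png');b=cv2.imread('pics/g_top.png');cv2.imwrite('pics/g.png',np.hstack([a,b]))
"
```

```text
side [(array([298.3, 285.8]), 0.87, array([0.5145, 0.0562]))]
[298 283]
top [(array([281.5, 245.1]), 0.71, array([0.5115, 0.0585]))]
[284 243]
t 44.05 tcp [0.5289 0.0077 0.1965] gap 0.697 F [-0.3  0.4 -0.3]
travel [-0.049, -0.171, 0.306] rot [-0.001, 0.001, 0.032] yaw now 0.1 n250=0.3
```

View pics/g.png

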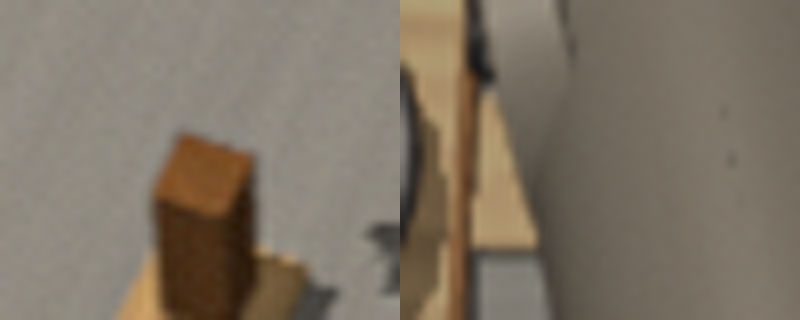

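Call:
arm_command(
  increments=[
    {"travel": [-0.02,-0.08,0.02],"delta_rot": [0,0,0.032],"fingers": 0.3},
    {"travel": [-0.05,-0.173,0.1],"delta_rot": [0,0,0.032],"fingers": 0.3},
    {"travel": [-0.05,-0.173,0.22],"delta_rot": [0,0,0.032],"fingers": 0.3},
    {"travel": [-0.05,-0.173,0.306],"delta_rot": [0,0,0.032],"fingers": 0.3},
    {"travel": [-0.05,-0.173,0.306],"delta_rot": [0,0,0.032],"fingers": 0.3},
  ],
)

```text
t: 44.68
ee_pos: [0.5144, 0.0529, 0.1188]
tool_rot: [[0.999, -0.045, -0.006], [-0.045, -0.999, 0.003], [-0.006, -0.002, -1.0]]
wrist_force: [0.4, -0.5, -1.5]
finger_gap: 0.698
```

```bash
python3 -c "
from h import *
plan(.516,.051,.05,-2.8)
im=snap('side');cv2.imwrite('pics/g1.png',cv2.resize(im[210:370,210:390],None,fx=4,fy=3.7)[:,:,::-1])
"
```

```text
t 44.67 tcp [0.5144 0.0529 0.1188] gap 0.698 F [ 0.4 -0.5 -1.5]
travel [0.008, 0.008, 0.275] rot [-0.001, 0.004, 0.003] yaw now -2.6 n250=0.3
```

View pics/g1.png

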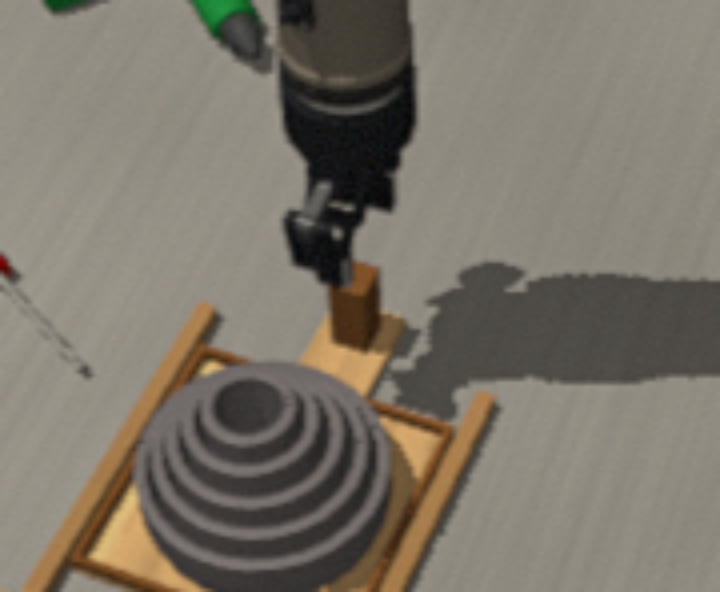

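Call:
arm_command(
  increments=[
    {"travel": [0.008,0.008,0.07],"delta_rot": [0,0.004,0],"fingers": 0.3},
    {"travel": [0.008,0.008,0.15],"delta_rot": [0,0.004,0],"fingers": 0.3},
    {"travel": [0.008,0.008,0.23],"delta_rot": [0,0.004,0],"fingers": 0.3},
    {"travel": [0.008,0.008,0.275],"delta_rot": [0,0.004,0],"fingers": 0.3},
    {"travel": [0.008,0.008,0.275],"delta_rot": [0,0.004,0],"fingers": 0.3},
  ],
)

```text
t: 45.35
ee_pos: [0.5175, 0.0513, 0.0515]
tool_rot: [[0.999, -0.045, 0.004], [-0.045, -0.999, 0.003], [0.003, -0.003, -1.0]]
wrist_force: [-0.3, 1.1, -0.0]
finger_gap: 0.699
```

```bash
python3 -c "
from h import *
plan(.516,.051,.05,-2.8)
im=snap('side');cv2.imwrite('pics/g2.png',cv2.resize(im[210:370,210:390],None,fx=4,fy=3.7)[:,:,::-1])
"
```

```text
t 45.35 tcp [0.5175 0.0513 0.0515] gap 0.699 F [-0.3  1.1 -0. ]
travel [-0.006, 0.002, 0.006] rot [-0.002, -0.002, 0.003] yaw now -2.6 n250=0.0
```

View pics/g2.png

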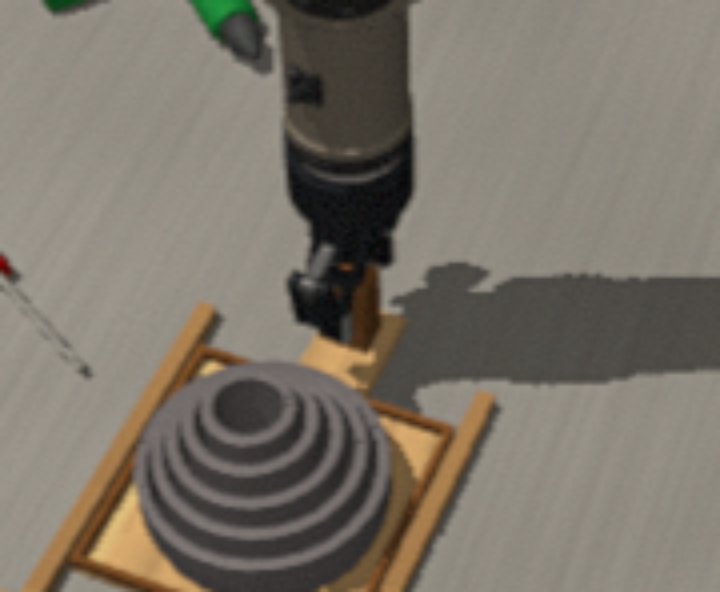

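Call:
arm_command(
  increments=[
    {"travel": [-0.004,0,0.006],"delta_rot": [0,0,0.003],"fingers": 0.5},
    {"travel": [-0.004,0,0.006],"delta_rot": [0,0,0.003],"fingers": 0.7},
    {"travel": [-0.004,0,0.006],"delta_rot": [0,0,0.003],"fingers": 1},
    {"travel": [-0.004,0,0.006],"delta_rot": [0,0,0.003],"fingers": 1},
    {"travel": [-0.004,0,0.006],"delta_rot": [0,0,0.003],"fingers": 1},
  ],
)

```text
t: 46.02
ee_pos: [0.5176, 0.0505, 0.0515]
tool_rot: [[0.999, -0.05, 0.006], [-0.05, -0.999, 0.001], [0.006, -0.001, -1.0]]
wrist_force: [-1.2, -2.2, 6.2]
finger_gap: 0.293
```

```bash
python3 -c "
from h import *
s=st();p=s['ee_pos'];a=np.radians(2.8)
print('moment',s['moment'].round(2))
D=.19
plan(p[0]+D*np.sin(a),p[1]+D*np.cos(a),p[2],-2.8)
for c in ['side']:
  im=snap(c);cv2.imwrite('pics/g3.png',cv2.resize(im[210:370,210:390],None,fx=4,fy=3.7)[:,:,::-1])
"
```

```text
t 46.02 tcp [0.5176 0.0505 0.0515] gap 0.293 F [-1.2 -2.2  6.2]
moment [-0.55  0.26  0.16]
t 46.02 tcp [0.5176 0.0505 0.0515] gap 0.293 F [-1.2 -2.2  6.2]
travel [-0.001, -0.76, 0.001] rot [-0.001, -0.004, -0.001] yaw now -2.9 n250=0.8
```

View pics/g3.png

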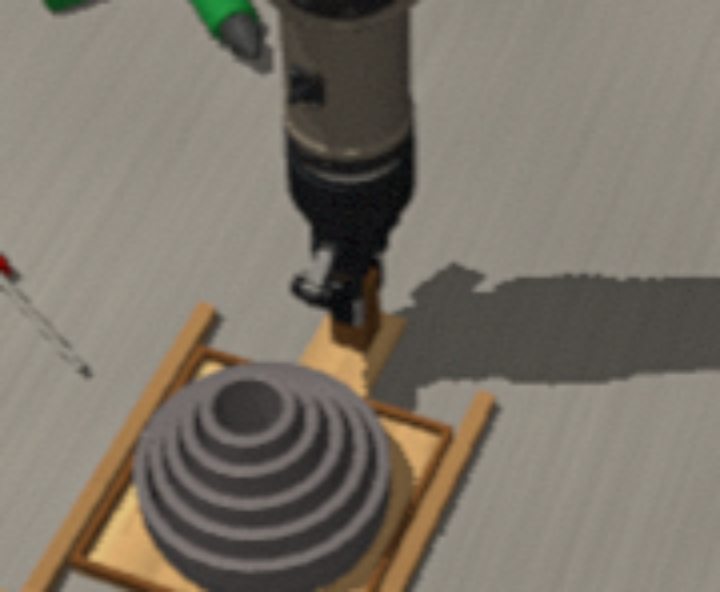

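Call:
arm_command(
  increments=[
    {"travel": [0,-0.03,0],"delta_rot": [0,0,0],"fingers": 1},
    {"travel": [0,-0.07,0],"delta_rot": [0,0,0],"fingers": 1},
    {"travel": [0,-0.12,0],"delta_rot": [0,0,0],"fingers": 1},
    {"travel": [0,-0.17,0],"delta_rot": [0,0,0],"fingers": 1},
    {"travel": [0,-0.2,0],"delta_rot": [0,0,0],"fingers": 1},
  ],
)

```text
t: 46.7
ee_pos: [0.5204, 0.0983, 0.0515]
tool_rot: [[0.999, -0.052, 0.006], [-0.052, -0.999, -0.002], [0.006, 0.002, -1.0]]
wrist_force: [-0.2, -7.0, 2.4]
finger_gap: 0.295
```

```bash
python3 -c "
from h import *
s=st();p=s['ee_pos'];a=np.radians(2.8)
D=.19-np.dot(p[:2]-[.5176,.0505],[np.sin(a),np.cos(a)])
print('D',D,'moment',s['moment'].round(2))
plan(.5176+.19*np.sin(a),.0505+.19*np.cos(a),.0515,-2.8)
im=snap('side');cv2.imwrite('pics/g4.png',cv2.resize(im[210:400,190:390],None,fx=4,fy=3.15)[:,:,::-1])
"
```

```text
t 46.70 tcp [0.5204 0.0983 0.0515] gap 0.295 F [-0.2 -7.   2.4]
D 0.14212275632019752 moment [-0.92  0.01 -0.02]
t 46.70 tcp [0.5204 0.0983 0.0515] gap 0.295 F [-0.2 -7.   2.4]
travel [-0.003, -0.568, -0.001] rot [0.001, -0.004, -0.002] yaw now -3.0 n250=0.6
```

View pics/g4.png

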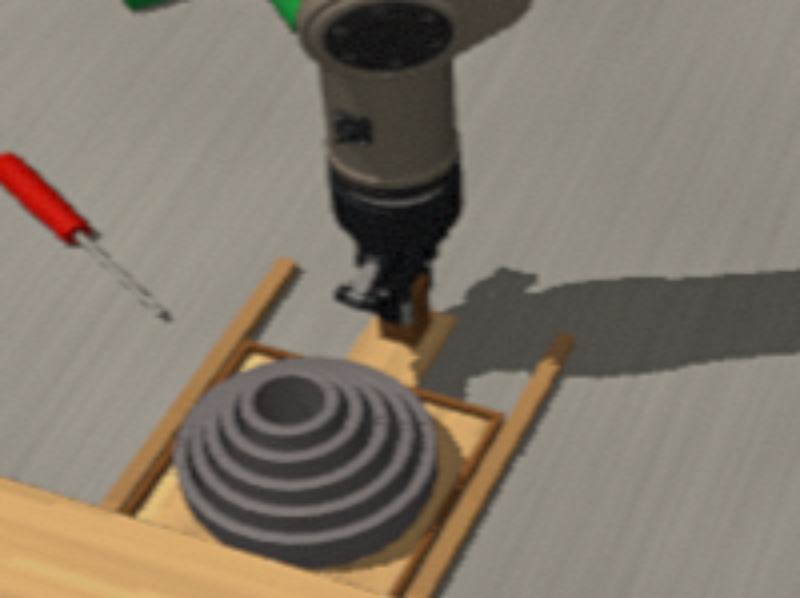

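Call:
arm_command(
  increments=[
    {"travel": [-0.001,-0.05,0],"delta_rot": [0,0,0],"fingers": 1},
    {"travel": [-0.001,-0.1,0],"delta_rot": [0,0,0],"fingers": 1},
    {"travel": [-0.001,-0.15,0],"delta_rot": [0,0,0],"fingers": 1},
    {"travel": [-0.002,-0.2,0],"delta_rot": [0,0,0],"fingers": 1},
    {"travel": [-0.002,-0.24,0],"delta_rot": [0,-0.004,0],"fingers": 1},
  ],
)

```text
t: 47.38
ee_pos: [0.5231, 0.1583, 0.0515]
tool_rot: [[0.999, -0.052, -0.0], [-0.052, -0.999, -0.002], [-0.0, 0.002, -1.0]]
wrist_force: [-0.7, -6.2, 2.6]
finger_gap: 0.294
```

```bash
python3 -c "
from h import *
s=st();p=s['ee_pos'];a=np.radians(2.8)
print('gone',np.dot(p[:2]-[.5176,.0505],[np.sin(a),np.cos(a)]),'moment',s['moment'].round(2))
plan(.5176+.19*np.sin(a),.0505+.19*np.cos(a),.0515,-2.8)
"
```

```text
t 47.38 tcp [0.5231 0.1583 0.0515] gap 0.294 F [-0.7 -6.2  2.6]
gone 0.10792230210426443 moment [-0.69 -0.28 -0.05]
t 47.38 tcp [0.5231 0.1583 0.0515] gap 0.294 F [-0.7 -6.2  2.6]
travel [-0.002, -0.328, -0.001] rot [0.001, 0.0, -0.002] yaw now -3.0 n250=0.3
```

Call:
arm_command(
  increments=[
    {"travel": [-0.001,-0.05,0],"delta_rot": [0,0,0],"fingers": 1},
    {"travel": [-0.001,-0.1,0],"delta_rot": [0,0,0],"fingers": 1},
    {"travel": [-0.001,-0.14,0],"delta_rot": [0,0,0],"fingers": 1},
    {"travel": [-0.002,-0.18,0],"delta_rot": [0,0,0],"fingers": 1},
    {"travel": [-0.002,-0.22,0],"delta_rot": [0,0,0],"fingers": 1},
  ],
)

```text
t: 48.0
ee_pos: [0.5261, 0.2119, 0.0515]
tool_rot: [[0.999, -0.054, 0.0], [-0.054, -0.999, -0.004], [0.0, 0.004, -1.0]]
wrist_force: [-0.7, -6.5, 1.9]
finger_gap: 0.293
```

```bash
python3 -c "
from h import *
s=st();p=s['ee_pos'];a=np.radians(2.8)
print('gone',np.dot(p[:2]-[.5176,.0505],[np.sin(a),np.cos(a)]),'moment',s['moment'].round(2))
plan(.5176+.2*np.sin(a),.0505+.2*np.cos(a),.0515,-2.8)
im=snap('side');cv2.imwrite('pics/g5.png',cv2.resize(im[210:440,150:390],None,fx=3,fy=2.6)[:,:,::-1])
im=snap('top','g5t')
"
```

```text
t 48.00 tcp [0.5261 0.2119 0.0515] gap 0.293 F [-0.7 -6.5  1.9]
gone 0.16161892388741797 moment [-0.47 -0.31 -0.1 ]
t 48.00 tcp [0.5261 0.2119 0.0515] gap 0.293 F [-0.7 -6.5  1.9]
travel [-0.003, -0.154, -0.0] rot [0.003, -0.0, -0.003] yaw now -3.1 n250=0.2
```

View pics/g5.png

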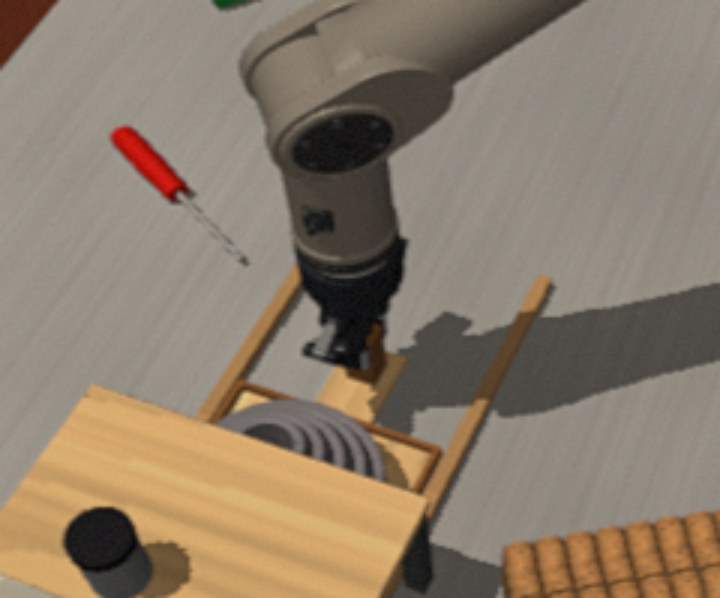

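View pics/g5t.png

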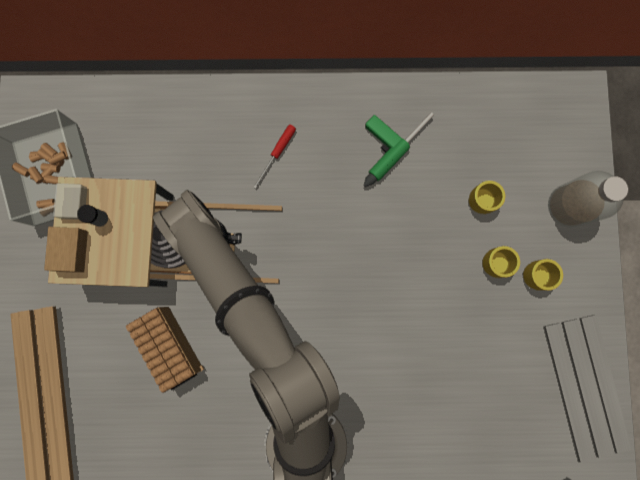

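Call:
arm_command(
  increments=[
    {"travel": [-0.001,-0.03,0],"delta_rot": [0,0,0],"fingers": 1},
    {"travel": [-0.001,-0.06,0],"delta_rot": [0,0,0],"fingers": 1},
    {"travel": [-0.002,-0.085,0],"delta_rot": [0,0,0],"fingers": 1},
    {"travel": [-0.002,-0.11,0],"delta_rot": [0,0,0],"fingers": 1},
    {"travel": [-0.003,-0.13,0],"delta_rot": [0.002,0,-0.003],"fingers": 1},
  ],
)

```text
t: 48.72
ee_pos: [0.5274, 0.2451, 0.0515]
tool_rot: [[0.999, -0.049, 0.001], [-0.049, -0.999, -0.0], [0.001, 0.0, -1.0]]
wrist_force: [0.5, -6.9, 3.7]
finger_gap: 0.294
```

```bash
python3 -c "
from h import *
s=st();p=s['ee_pos'];a=np.radians(2.8)
print('gone',np.dot(p[:2]-[.5176,.0505],[np.sin(a),np.cos(a)]),'moment',s['moment'].round(2))
plan(.5176+.2*np.sin(a),.0505+.2*np.cos(a),.0515,-2.8)
"
```

```text
t 48.73 tcp [0.5274 0.2451 0.0515] gap 0.294 F [ 0.5 -6.9  3.7]
gone 0.19479731957583474 moment [-1.23 -0.39 -0.15]
t 48.73 tcp [0.5274 0.2451 0.0515] gap 0.294 F [ 0.5 -6.9  3.7]
travel [-0.001, -0.021, 0.0] rot [0.0, -0.001, 0.0] yaw now -2.8 n250=0.0
```

Remaining about 13 mm. Creeping 8 mm, then small steps while watching the push force.

Call:
arm_command(
  increments=[
    {"travel": [0,-0.008,0],"delta_rot": [0,0,0],"fingers": 1},
    {"travel": [0,-0.015,0],"delta_rot": [0,0,0],"fingers": 1},
    {"travel": [0,-0.022,0],"delta_rot": [0,0,0],"fingers": 1},
    {"travel": [0,-0.028,0],"delta_rot": [0,0,0],"fingers": 1},
    {"travel": [0,-0.034,0],"delta_rot": [0,0,0],"fingers": 1},
  ],
)

```text
t: 49.35
ee_pos: [0.528, 0.2514, 0.0515]
tool_rot: [[0.999, -0.05, 0.001], [-0.05, -0.999, -0.003], [0.001, 0.003, -1.0]]
wrist_force: [-0.4, -6.3, 3.5]
finger_gap: 0.289
```

Call:
arm_command(
  increments=[
    {"travel": [0,-0.004,0],"delta_rot": [0,0,0],"fingers": 1},
    {"travel": [0,-0.007,0],"delta_rot": [0,0,0],"fingers": 1},
    {"travel": [0,-0.01,0],"delta_rot": [0,0,0],"fingers": 1},
    {"travel": [0,-0.013,0],"delta_rot": [0,0,0],"fingers": 1},
    {"travel": [0,-0.016,0],"delta_rot": [0,0,0],"fingers": 1},
  ],
)

```text
t: 49.98
ee_pos: [0.5283, 0.2541, 0.0516]
tool_rot: [[0.999, -0.051, 0.001], [-0.051, -0.999, -0.005], [0.001, 0.005, -1.0]]
wrist_force: [-1.0, -5.4, 3.8]
finger_gap: 0.291
```

Call:
arm_command(
  increments=[
    {"travel": [0,-0.004,0],"delta_rot": [0.003,0,0],"fingers": 1},
    {"travel": [0,-0.007,0],"delta_rot": [0.003,0,0],"fingers": 1},
    {"travel": [0,-0.01,0],"delta_rot": [0.003,0,0],"fingers": 1},
    {"travel": [0,-0.013,0],"delta_rot": [0.003,0,0],"fingers": 1},
    {"travel": [0,-0.016,0],"delta_rot": [0.003,0,0],"fingers": 1},
  ],
)

```text
t: 50.6
ee_pos: [0.5286, 0.2564, 0.0515]
tool_rot: [[0.999, -0.052, 0.0], [-0.052, -0.999, -0.003], [0.001, 0.003, -1.0]]
wrist_force: [-1.4, -6.8, 3.7]
finger_gap: 0.292
```

Call:
arm_command(
  increments=[
    {"travel": [0,-0.005,0],"delta_rot": [0.002,0,0],"fingers": 1},
    {"travel": [0,-0.008,0],"delta_rot": [0.002,0,0],"fingers": 1},
    {"travel": [0,-0.011,0],"delta_rot": [0.002,0,0],"fingers": 1},
    {"travel": [0,-0.014,0],"delta_rot": [0.002,0,0],"fingers": 1},
    {"travel": [0,-0.016,0],"delta_rot": [0.002,0,0],"fingers": 1},
  ],
)

```text
t: 51.22
ee_pos: [0.5288, 0.2588, 0.0515]
tool_rot: [[0.999, -0.052, 0.0], [-0.052, -0.999, -0.002], [0.0, 0.002, -1.0]]
wrist_force: [-1.6, -6.0, 3.8]
finger_gap: 0.293
```

Call:
arm_command(
  increments=[
    {"travel": [0,-0.005,0],"delta_rot": [0.001,0,0],"fingers": 1},
    {"travel": [0,-0.008,0],"delta_rot": [0.001,0,0],"fingers": 1},
    {"travel": [0,-0.011,0],"delta_rot": [0.001,0,0],"fingers": 1},
    {"travel": [0,-0.014,0],"delta_rot": [0.001,0,0],"fingers": 1},
    {"travel": [0,-0.016,0],"delta_rot": [0.001,0,0],"fingers": 1},
  ],
)

```text
t: 51.85
ee_pos: [0.529, 0.2604, 0.0515]
tool_rot: [[0.999, -0.053, -0.001], [-0.053, -0.999, -0.005], [-0.0, 0.005, -1.0]]
wrist_force: [-2.4, -8.6, 5.8]
finger_gap: 0.298
```

Call:
arm_command(
  increments=[
    {"travel": [0,-0.006,0],"delta_rot": [0.002,0,0],"fingers": 1},
    {"travel": [0,-0.01,0],"delta_rot": [0.002,0,0],"fingers": 1},
    {"travel": [0,-0.014,0],"delta_rot": [0.002,0,0],"fingers": 1},
    {"travel": [0,-0.016,0],"delta_rot": [0.002,0,0],"fingers": 1},
    {"travel": [0,-0.018,0],"delta_rot": [0.002,0,0],"fingers": 1},
  ],
)

```text
t: 52.48
ee_pos: [0.5294, 0.2604, 0.0515]
tool_rot: [[0.999, -0.055, -0.002], [-0.055, -0.998, -0.008], [-0.001, 0.008, -1.0]]
wrist_force: [-1.9, -12.5, 6.5]
finger_gap: 0.291
```

```bash
python3 -c "
from h import *
s=st();print(s['moment'].round(2))
im=snap('side','h1')
cv2.imwrite('pics/h1c.png',cv2.resize(im[260:480,100:380],None,fx=2.8,fy=2.7)[:,:,::-1])
"
```

```text
t 52.48 tcp [0.5294 0.2604 0.0515] gap 0.291 F [ -1.9 -12.5   6.5]
[-1.24  0.03  0.35]
```

View pics/h1c.png

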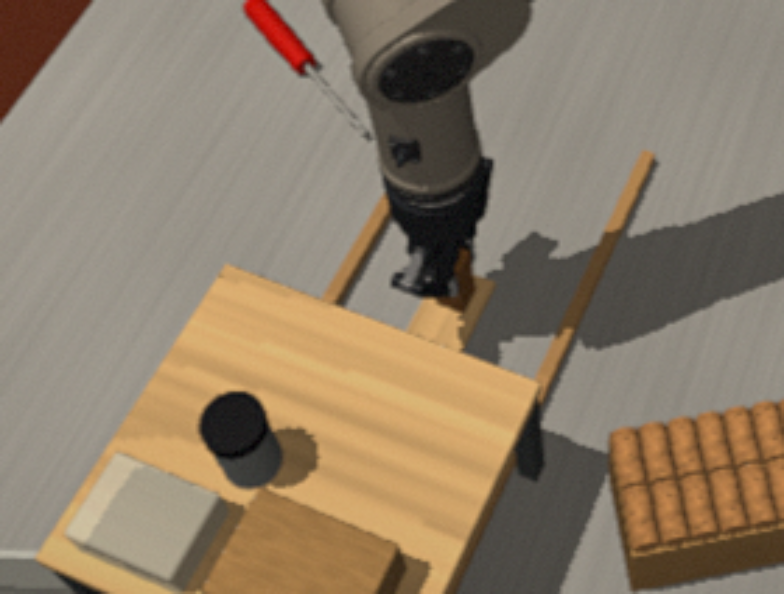

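Call:
arm_command(
  increments=[
    {"travel": [0,-0.012,0],"delta_rot": [0.002,0,0],"fingers": 1},
    {"travel": [0,-0.02,0],"delta_rot": [0.002,0,0],"fingers": 1},
    {"travel": [0,-0.026,0],"delta_rot": [0.002,0,0],"fingers": 1},
    {"travel": [0,-0.03,0],"delta_rot": [0.002,0,0],"fingers": 1},
    {"travel": [0,-0.03,0],"delta_rot": [0.002,0,0],"fingers": 1},
  ],
)

```text
t: 53.15
ee_pos: [0.5298, 0.2605, 0.0514]
tool_rot: [[0.998, -0.057, -0.004], [-0.057, -0.998, -0.017], [-0.003, 0.017, -1.0]]
wrist_force: [-3.2, -16.1, 10.4]
finger_gap: 0.294
```

Call:
arm_command(
  increments=[
    {"travel": [0,-0.006,0],"delta_rot": [0,0,0],"fingers": 1},
    {"travel": [0,-0.004,0],"delta_rot": [0,0,0],"fingers": 0.8},
    {"travel": [0,-0.002,0],"delta_rot": [0,0,0],"fingers": 0.5},
    {"travel": [0,0,0],"delta_rot": [0,0,0],"fingers": 0.4},
    {"travel": [0,0,0],"delta_rot": [0,0,0],"fingers": 0.4},
  ],
)

```text
t: 53.78
ee_pos: [0.5293, 0.2615, 0.0512]
tool_rot: [[0.998, -0.056, -0.005], [-0.056, -0.998, -0.016], [-0.004, 0.016, -1.0]]
wrist_force: [-0.3, -0.6, -0.5]
finger_gap: 0.602
```

```bash
python3 -c "
from h import *
plan(.529,.258,.17,-2.9)
"
```

```text
t 53.77 tcp [0.5293 0.2615 0.0512] gap 0.602 F [-0.3 -0.6 -0.5]
travel [-0.002, 0.022, -0.475] rot [0.01, 0.003, -0.004] yaw now -3.2 n250=0.5
```

Call:
arm_command(
  increments=[
    {"travel": [0,0.005,-0.06],"delta_rot": [0.01,0.003,0],"fingers": 0.4},
    {"travel": [0,0.01,-0.18],"delta_rot": [0.01,0.003,0],"fingers": 0.4},
    {"travel": [0,0.02,-0.32],"delta_rot": [0.01,0.003,0],"fingers": 0.4},
    {"travel": [0,0.1,-0.45],"delta_rot": [0.01,0.003,0],"fingers": 0.4},
    {"travel": [0,0.3,-0.5],"delta_rot": [0.01,0.003,0],"fingers": 0.4},
  ],
)

```text
t: 54.4
ee_pos: [0.5264, 0.1924, 0.1813]
tool_rot: [[0.999, -0.05, 0.007], [-0.05, -0.999, 0.005], [0.006, -0.005, -1.0]]
wrist_force: [0.5, 0.3, 0.5]
finger_gap: 0.6
```

Call:
arm_command(
  increments=[
    {"travel": [-0.1,0.15,-0.05],"delta_rot": [0,0,0],"fingers": 0.4},
    {"travel": [-0.2,0.35,-0.1],"delta_rot": [0,0,0],"fingers": 0.4},
    {"travel": [-0.3,0.55,-0.1],"delta_rot": [0,0,0],"fingers": 0.4},
    {"travel": [-0.4,0.75,-0.1],"delta_rot": [0,0,0],"fingers": 0.4},
    {"travel": [-0.4,0.95,-0.1],"delta_rot": [0,0,0],"fingers": 0.4},
  ],
)

```text
t: 55.02
ee_pos: [0.4129, -0.0409, 0.2056]
tool_rot: [[0.999, -0.049, 0.008], [-0.049, -0.999, 0.004], [0.008, -0.004, -1.0]]
wrist_force: [0.9, 0.2, -0.1]
finger_gap: 0.596
```

```bash
python3 -c "
from h import *
st()
for c in('side','top'):
  im=snap(c,'k1'+c)
  o=im[300:420,190:330] if c=='side' else im[190:300,140:290]
  cv2.imwrite(f'pics/k1{c}c.png',cv2.resize(o,None,fx=5,fy=5,interpolation=cv2.INTER_CUBIC)[:,:,::-1])
  m=mark_of(c,'caddy_grip');print(c,[(np.round(k['xy'],1),round(k['p'],2),ray(c,k['xy'],.08)[:2].round(4)) for k in m[:2]])
"
```

```text
t 55.02 tcp [ 0.4129 -0.0409  0.2056] gap 0.596 F [ 0.9  0.2 -0.1]
side [(array([260.6, 356.7]), 0.72, array([0.5267, 0.265 ]))]
top [(array([201. , 238.4]), 0.97, array([0.5307, 0.2629])), (array([275.5, 158.6]), 0.34, array([0.7364, 0.0736]))]
```

View pics/k1sidec.png

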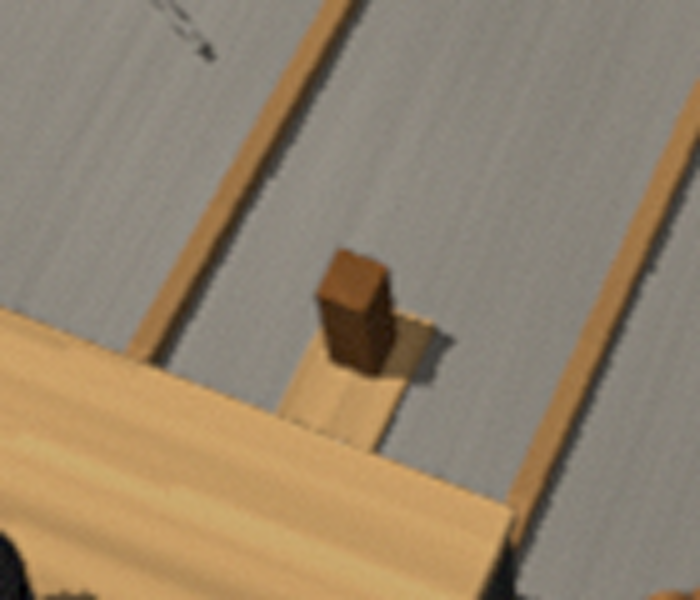

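View pics/k1topc.png

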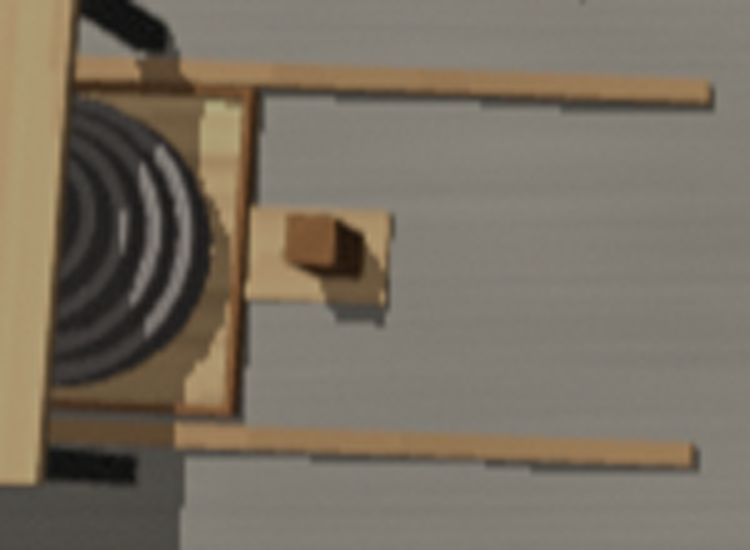

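```bash
python3 -c "
from h import *
f=lambda a,b:((a+.5)/5-.5+140,(b+.5)/5-.5+190)
R=[ray('top',f(*p),.016)[:2] for p in((712,82),(712,105),(695,443),(695,466))]
C=[ray('top',f(*p),.018)[:2] for p in((256,88),(238,415))]
r=(R[1]+R[2])/2;c=(C[0]+C[1])/2
e=C[0]-C[1];re=R[1]-R[2]
print('rail ends',np.round(R,4),'caddy rear',np.round(C,4))
print('rear width',np.linalg.norm(e),'yaw caddy',np.degrees(np.arctan2(e[1],e[0])),'yaw rail ends',np.degrees(np.arctan2(re[1],re[0])))
a=np.radians(2.8);d=np.array([np.sin(a),np.cos(a)])
print('dist rail end->rear (want .244)',(c-r)@d)
"

```

```text
rail ends [[0.6236 0.0618]
 [0.6111 0.0618]
 [0.4303 0.0712]
 [0.4182 0.0712]] caddy rear [[0.6225 0.3059]
 [0.4475 0.3123]]
rear width 0.17509157792586705 yaw caddy -2.088062883712476 yaw rail ends -2.9561263302797
dist rail end->rear (want .244) 0.24299442376271704
```

```bash
cat > edge.py <<'E'
from h import *
def edge(c,im,P0,P1,half=.008,n=40,pol=None):
    """subpixel edge line near world segment P0-P1 (3D, same z): returns world pts of max gradient along in-plane normal"""
    g=cv2.cvtColor(im,cv2.COLOR_RGB2GRAY).astype(np.float32);g=cv2.GaussianBlur(g,(3,3),0)
    P0,P1=np.array(P0),np.array(P1);t=(P1-P0)/np.linalg.norm(P1-P0);nrm=np.array([-t[1],t[0],0])
    s=np.arange(-half,half+1e-9,.0004);out=[]
    for f in np.linspace(.05,.95,n):
        X=P0+(P1-P0)*f+nrm*s[:,None];u=proj(c,X).astype(np.float32)
        v=cv2.remap(g,u[:,0].reshape(1,-1),u[:,1].reshape(1,-1),cv2.INTER_CUBIC)[0]
        d=np.gradient(v); d=d if pol is None else np.clip(d*pol,0,None)
        i=np.argmax(np.abs(d)); w=np.abs(d[max(0,i-4):i+5]);out.append((P0+(P1-P0)*f+nrm*np.sum(s[max(0,i-4):i+5]*w)/w.sum())[:2])
    out=np.array(out)
    vx,vy,x0,y0=cv2.fitLine(out.astype(np.float32),cv2.DIST_HUBER,0,1e-4,1e-5).ravel()
    r=(out-[x0,y0])@[-vy,vx]
    return np.array([vx,vy]),np.array([x0,y0]),np.median(np.abs(r))
E
python3 - <<'E'
from edge import *
im=snap('top')
ang=lambda v:np.degrees(np.arctan(v[1]/v[0]))
angy=lambda v:-np.degrees(np.arctan(v[0]/v[1]))
z=.018
v,p,r=edge('top',im,(.4475,.3123,z),(.6225,.3059,z));print('caddy rear yaw',ang(v),p,r)
z=.016
for nm,a,b in(('railA in',(.6111,.065,z),(.6225,.30,z)),('railA out',(.6236,.065,z),(.635,.30,z)),('railB in',(.4303,.075,z),(.441,.29,z)),('railB out',(.4182,.075,z),(.429,.29,z))):
    v,p,r=edge('top',im,a,b,half=.005);print(nm,angy(v),p,r)
z=.15
v,p,r=edge('top',im,(.415,.3627,z),(.66,.352,z),half=.012);print('shelf edge yaw',ang(v),p,r)
ims=snap('side')
z=.016
for nm,a,b in(('railA in',(.6111,.075,z),(.6225,.30,z)),('railA out',(.6236,.075,z),(.635,.30,z)),('railB in',(.4303,.085,z),(.441,.29,z)),('railB out',(.4182,.085,z),(.429,.29,z))):
    v,p,r=edge('side',ims,a,b,half=.007);print('S',nm,angy(v),p,r)
z=.164
v,p,r=edge('side',ims,(.415,.3667,z),(.66,.355,z),half=.014);print('S shelf edge yaw',ang(v),p,r)
E
```

```text
caddy rear yaw -1.8203492 [0.53938687 0.30742183] 0.0010653430852087043
railA in -0.95309573 [0.61622506 0.18307148] 0.002214326357025904
railA out -2.5969174 [0.6253384  0.18812802] 0.00037120398455032155
railB in -2.6442778 [0.43152502 0.17922361] 0.0003215379304975336
railB out -2.7728972 [0.4243996 0.1879313] 0.0007565601111602366
shelf edge yaw -2.5671892 [0.53963315 0.3672823 ] 0.0003999734673601547
S railA in -2.8398738 [0.616197   0.18753055] 0.0003230232282451714
S railA out -2.391308 [0.62797534 0.18756711] 0.0003371242622156827
S railB in -2.7344089 [0.4328649  0.18479918] 0.00048271406647536165
S railB out -2.7382543 [0.42115656 0.18762873] 0.000418243902173173
S shelf edge yaw -2.8118129 [0.5410836  0.36469266] 0.00021325298128854964
```

```bash
python3 - <<'E'
from edge import *
import h
im=snap('top')
d=(im[:,:,0].astype(int)-im[:,:,2]); sat=np.clip(d*2,0,255).astype(np.uint8); S=np.dstack([sat]*3)
cv2.imwrite('pics/sat.png',cv2.resize(sat[190:300,140:290],None,fx=5,fy=5,interpolation=cv2.INTER_CUBIC))
# rear edge: columns position per row, saturation threshold crossing (brown/wood -> grey bench)
from scipy.ndimage import gaussian_filter1d
P=[]
for r in range(208,274):
    row=gaussian_filter1d(sat[r,180:200].astype(float),.6);i=np.argmin(np.diff(row));g=-np.diff(row);w=np.clip(g[max(0,i-2):i+3],0,None)
    P.append((180+.5+np.sum(np.arange(max(0,i-2),min(i+3,19))*w)/w.sum(),r,g[i]))
P=np.array(P)
W=np.array([ray('top',p[:2],.018)[:2] for p in P])
for p,w in zip(P[::3],W[::3]): print(p.round(1),w.round(4))
ok=((P[:,1]<231)&(P[:,1]>211))|((P[:,1]>252)&(P[:,1]<270))
k=np.polyfit(W[ok,0],W[ok,1],1);print('yaw',np.degrees(np.arctan(k[0])),'res',np.std(np.polyval(k,W[ok,0])-W[ok,1]))
E
```

```text
[190.5 208.   47.4] [0.6203 0.3066]
[190.5 211.   32.6] [0.6122 0.3067]
[190.2 214.   42.8] [0.6041 0.3072]
[190.2 217.   45.5] [0.596  0.3072]
[189.8 220.   45.4] [0.5879 0.3079]
[189.6 223.   45.4] [0.5798 0.3084]
[189.3 226.   41.1] [0.5717 0.3089]
[189.2 229.   43.5] [0.5636 0.3091]
[188.3 232.   31.5] [0.5556 0.3113]
[188.1 235.   23.2] [0.5475 0.3118]
[187.9 238.   23.3] [0.5395 0.3122]
[187.6 241.   36.3] [0.5315 0.3129]
[187.5 244.   38.9] [0.5235 0.3129]
[187.5 247.   31.4] [0.5154 0.3128]
[187.7 250.   43.1] [0.5074 0.312 ]
[187.6 253.   49.1] [0.4995 0.3123]
[187.3 256.   42.4] [0.4915 0.3127]
[187.2 259.   44.2] [0.4835 0.313 ]
[187.1 262.   50.8] [0.4756 0.313 ]
[186.9 265.   47.1] [0.4676 0.3136]
[186.6 268.   46.1] [0.4597 0.3141]
[186.2 271.   45.1] [0.4518 0.3149]
yaw -2.742914739626828 res 0.0001809183554696499
```

View pics/sat.png

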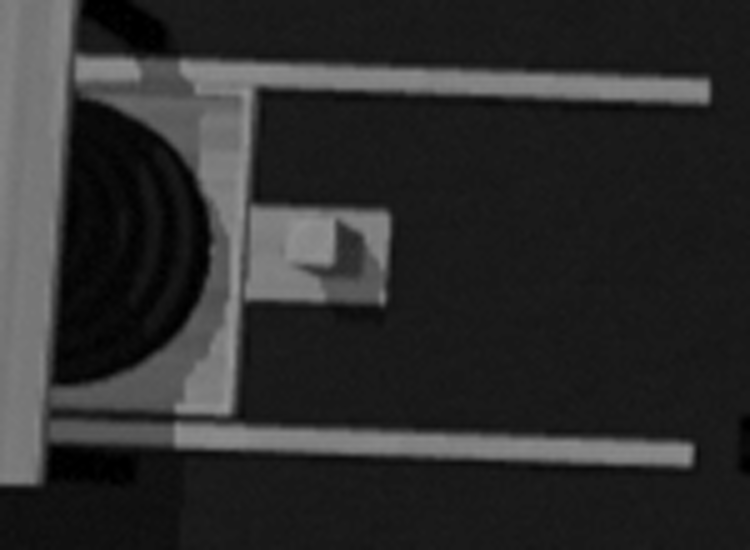

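Caddy yaw is −2.74° against −2.7° for the bay, so it is square to the bin. One last look at the whole scene before handing in.

```bash
python3 - <<'E'
from h import *
im=snap('top','z1');st()
a=cv2.imread('pics/top0.png');b=cv2.imread('pics/z1.png')
d=cv2.absdiff(a,b).max(2)
for nm,(x0,y0,x1,y1) in dict(gun=(378,105,440,185),gunnose=(362,170,380,188),driver=(250,120,300,190),feeder=(120,300,210,395),yellow=(470,175,570,300)).items():
    print(nm,'median diff',np.median(d[y0:y1,x0:x1]),'frac>25',(d[y0:y1,x0:x1]>25).mean().round(3))
E
```

```text
t 55.42 tcp [ 0.4148 -0.0382  0.2048] gap 0.600 F [ 0.5  0.5 -0.1]
gun median diff 1.0 frac>25 0.0
gunnose median diff 1.0 frac>25 0.0
driver median diff 1.0 frac>25 0.0
feeder median diff 1.0 frac>25 0.0
yellow median diff 1.0 frac>25 0.0
```

View pics/z1.png

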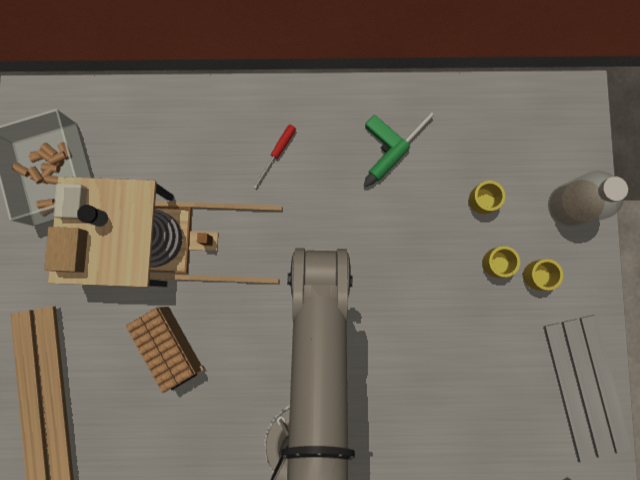

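The caddy with the nest is under the shelf (rings at (165,238), post at (203,239)). The bystanders and yellow cups are unchanged and the arm is clear. Handing in.

```bash
python3 -c "
from rig import *
print(close_job())"
```

```text
the job is handed in; nothing more can be done
None
```

The job is done and handed in at about 55 s of the 208 s allowed; no verdict was reported. All four bench tubs were there. I took tub5 out of the caddy, then nested tub1 to tub5 in it in order of size. Then I slid the caddy by its post along the rails to the bin, let go and moved the arm clear. tub2 was knocked aside, towards the glue gun, during the run; I re-measured it before picking it up.

**Last checks**
- **Nesting:** the side view before the slide showed the five rims concentric and evenly stepped. tub1 to tub4 were let go within about 1 mm of their seated heights, tub5 about 2 mm above. The camera fit could not settle the seated heights on its own. After the slide only part of the nest shows from under the shelf, and that part looked in order.
- **Caddy against the bin:** it stopped firmly after 210 mm, against about 208 mm expected. The push force rose from 6 to 16 N with no further movement. The rear edge measured 243 mm from the rail ends, against 244 mm if flush. Its yaw is −2.7°, the same as the bay's.
- **Bystanders:** the glue gun, screwdriver, feeder and yellow cups look identical to the first picture.

**Disagreements**
- The networks could not tell the tub sizes apart, so I told them apart by fitting circles of the listed sizes.
- The two cameras differed by up to about 5 mm (8 mm for tub5 in the nest).
- A first, rougher fit of the caddy's rear edge gave a yaw of about −1.8 to −2.1°. It was disturbed by the tongue and shadow, and a colour-based refit gave −2.7°.

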